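# Sort look-alike lead and zinc bars by weight and charge the melting pan

### The job

In the leaded-glass workshop, slide the melting pan, without lifting it, off the hob's large ring to the middle of the small ring. There, charge it: lift each of the look-alike cast bars to feel its weight, lay the heavy ones (lead) in the pan and the light ones (zinc) in the grey tray, flat and side by side, none on top of another. When every bar is sorted, slide the charged pan back, still without lifting, to the middle of the large ring, and leave the other things on the bench where they are and standing.

Things in the scene. Friction and masses are not known exactly. Their poses are not given: they have to be found in the camera images.
- pan_centre (a point): middle of the inner floor (184 mm across) of a round grey steel melting pan, 5 mm above its underside; own z up, own x pointing from the handle side through the pan. At the start the pan stands empty on the hob's large ring, handle towards the robot
- pan_handle (a point): middle of the pan's straight level handle, a bar 20 mm wide (pan's y), 14 mm thick, from 105 to 228 mm off the pan's centre on its -x side; the point is 165 mm from the centre at mid-thickness, 40 mm above the underside (33 mm free below). Can be pinched from above; axes as pan_centre
- pan: the same pan, 0.9 kg, 216 mm across the rim, 194 mm across the underside, 50 mm high, walls and floor 5 mm; origin in the middle of its underside. Friction on the glass about 0.3. Three bars fit side by side on its floor along the handle's direction, 53 mm apart
- large_ring (a point): centre of the large printed ring (204 mm across, a second one of 140 mm inside it) on the black glass top of the steel twin bench hob, at its far end. The hob is fixed, 460 x 260 mm, 65 mm high; the point lies on the glass; own x along the hob's long side, from the small to the large ring
- small_ring (a point): centre of the small printed ring (164 mm across) at the near end of the hob's glass, 210 mm from the large ring's centre; the point lies on the glass, 65 mm above the bench; axes as large_ring
- tray: shallow grey sheet-metal tray fixed on the right of the bench for the zinc bars, 150 mm (own x) x 230 mm (own y) x 36 mm high, walls and floor 4 mm; origin under its middle at bench height. Three bars fit side by side along own x, 65 mm apart
- bar_a_centre (a point): centre of one of six look-alike dull grey cast bars, 80 mm (own x) x 28 mm (own y) x 24 mm high, lying flat and apart on the bench. Lead (0.56 to 0.66 kg) or zinc (0.35 to 0.42 kg): only the weight tells, not the name or the place. 4 to 6 of the six are present in a run (absent ones read None), at least one of each metal
- bar_a: the same bar as bar_a_centre; origin in the middle of its underside
- bar_b_centre (a point): centre of one of six look-alike dull grey cast bars, 80 mm (own x) x 28 mm (own y) x 24 mm high, lying flat and apart on the bench. Lead (0.56 to 0.66 kg) or zinc (0.35 to 0.42 kg): only the weight tells, not the name or the place. 4 to 6 of the six are present in a run (absent ones read None), at least one of each metal
- bar_b: the same bar as bar_b_centre; origin in the middle of its underside
- bar_c_centre (a point): centre of one of six look-alike dull grey cast bars, 80 mm (own x) x 28 mm (own y) x 24 mm high, lying flat and apart on the bench. Lead (0.56 to 0.66 kg) or zinc (0.35 to 0.42 kg): only the weight tells, not the name or the place. 4 to 6 of the six are present in a run (absent ones read None), at least one of each metal
- bar_c: the same bar as bar_c_centre; origin in the middle of its underside
- bar_d_centre (a point): centre of one of six look-alike dull grey cast bars, 80 mm (own x) x 28 mm (own y) x 24 mm high, lying flat and apart on the bench. Lead (0.56 to 0.66 kg) or zinc (0.35 to 0.42 kg): only the weight tells, not the name or the place. 4 to 6 of the six are present in a run (absent ones read None), at least one of each metal
- bar_d: the same bar as bar_d_centre; origin in the middle of its underside
- bar_e_centre (a point): centre of one of six look-alike dull grey cast bars, 80 mm (own x) x 28 mm (own y) x 24 mm high, lying flat and apart on the bench. Lead (0.56 to 0.66 kg) or zinc (0.35 to 0.42 kg): only the weight tells, not the name or the place. 4 to 6 of the six are present in a run (absent ones read None), at least one of each metal
- bar_e: the same bar as bar_e_centre; origin in the middle of its underside
- bar_f_centre (a point): centre of one of six look-alike dull grey cast bars, 80 mm (own x) x 28 mm (own y) x 24 mm high, lying flat and apart on the bench. Lead (0.56 to 0.66 kg) or zinc (0.35 to 0.42 kg): only the weight tells, not the name or the place. 4 to 6 of the six are present in a run (absent ones read None), at least one of each metal
- bar_f: the same bar as bar_f_centre; origin in the middle of its underside
- foil_roll: bystander, to be left where it is: flat roll of copper foil, 72 mm across, 12 mm high, in front of the bars; origin in its underside
- flux_bottle: bystander, to be left where it is: white plastic bottle, 60 mm across, 115 mm high, behind the bars; origin in its underside
- solder_spool: bystander, to be left where it is: upright spool of solder wire with black flanges, 72 mm across, 56 mm high, behind the bars; origin in its underside
- hammer: bystander, to be left where it is: small hammer with wooden handle, 200 mm long, lying to the right in front of the tray; origin in its underside
- patina_jar: bystander, to be left where it is: amber glass jar with dark lid, 64 mm across, 85 mm high, behind the tray; origin in its underside
Not all that is in view belongs to the job. What is shaped like the bar_a but red is not meant.

How it is judged:
On the way, in this order (a step that is already met when the one before it is completed fails the run):
1. the pan stands on the small ring, its middle within 20 mm of the ring's centre (horizontal distance between pan_centre and small_ring below 0.02 m), for 0.2 s.
2. with the pan within 35 mm of the small ring's centre, every lead bar lies flat in the pan and every zinc bar flat in the tray, none on another (horizontal distance between pan_centre and small_ring below 0.035 m and ((horizontal distance between bar_a_centre and pan_centre below 0.07 m and z of bar_a_centre in the frame of pan_centre between 0 and 0.022 m and contact force between bar_a and anything else above 4.6 N) or (x of bar_a_centre in the frame of tray between -0.06 and 0.06 m and y of bar_a_centre in the frame of tray between -0.1 and 0.1 m and z of bar_a_centre in the frame of tray below 0.027 m and contact force between bar_a and anything else below 5.2 N)) and ((horizontal distance between bar_b_centre and pan_centre below 0.07 m and z of bar_b_centre in the frame of pan_centre between 0 and 0.022 m and contact force between bar_b and anything else above 4.6 N) or (x of bar_b_centre in the frame of tray between -0.06 and 0.06 m and y of bar_b_centre in the frame of tray between -0.1 and 0.1 m and z of bar_b_centre in the frame of tray below 0.027 m and contact force between bar_b and anything else below 5.2 N)) and ((horizontal distance between bar_c_centre and pan_centre below 0.07 m and z of bar_c_centre in the frame of pan_centre between 0 and 0.022 m and contact force between bar_c and anything else above 4.6 N) or (x of bar_c_centre in the frame of tray between -0.06 and 0.06 m and y of bar_c_centre in the frame of tray between -0.1 and 0.1 m and z of bar_c_centre in the frame of tray below 0.027 m and contact force between bar_c and anything else below 5.2 N)) and ((horizontal distance between bar_d_centre and pan_centre below 0.07 m and z of bar_d_centre in the frame of pan_centre between 0 and 0.022 m and contact force between bar_d and anything else above 4.6 N) or (x of bar_d_centre in the frame of tray between -0.06 and 0.06 m and y of bar_d_centre in the frame of tray between -0.1 and 0.1 m and z of bar_d_centre in the frame of tray below 0.027 m and contact force between bar_d and anything else below 5.2 N)) and ((horizontal distance between bar_e_centre and pan_centre below 0.07 m and z of bar_e_centre in the frame of pan_centre between 0 and 0.022 m and contact force between bar_e and anything else above 4.6 N) or (x of bar_e_centre in the frame of tray between -0.06 and 0.06 m and y of bar_e_centre in the frame of tray between -0.1 and 0.1 m and z of bar_e_centre in the frame of tray below 0.027 m and contact force between bar_e and anything else below 5.2 N)) and ((horizontal distance between bar_f_centre and pan_centre below 0.07 m and z of bar_f_centre in the frame of pan_centre between 0 and 0.022 m and contact force between bar_f and anything else above 4.6 N) or (x of bar_f_centre in the frame of tray between -0.06 and 0.06 m and y of bar_f_centre in the frame of tray between -0.1 and 0.1 m and z of bar_f_centre in the frame of tray below 0.027 m and contact force between bar_f and anything else below 5.2 N)) and linear speed of each of bar_a, bar_b, bar_c, bar_d, bar_e, bar_f below 0.03 m/s), for 0.2 s.
At the end, for the whole second after the job is handed in: Pan flat and still on the hob, its middle within 20 mm of the large ring's centre; each lead bar on the pan's floor (centre within 70 mm of its middle), each zinc bar on the tray's floor (centre within 60 mm of its middle along x, 100 mm along y), none on another, all at rest (horizontal distance between pan_centre and large_ring below 0.02 m and angle between pan_centre's own z axis and vertical below 0.06 rad and linear speed of pan below 0.02 m/s and ((horizontal distance between bar_a_centre and pan_centre below 0.07 m and z of bar_a_centre in the frame of pan_centre between 0 and 0.022 m and contact force between bar_a and anything else above 4.6 N) or (x of bar_a_centre in the frame of tray between -0.06 and 0.06 m and y of bar_a_centre in the frame of tray between -0.1 and 0.1 m and z of bar_a_centre in the frame of tray below 0.027 m and contact force between bar_a and anything else below 5.2 N)) and ((horizontal distance between bar_b_centre and pan_centre below 0.07 m and z of bar_b_centre in the frame of pan_centre between 0 and 0.022 m and contact force between bar_b and anything else above 4.6 N) or (x of bar_b_centre in the frame of tray between -0.06 and 0.06 m and y of bar_b_centre in the frame of tray between -0.1 and 0.1 m and z of bar_b_centre in the frame of tray below 0.027 m and contact force between bar_b and anything else below 5.2 N)) and ((horizontal distance between bar_c_centre and pan_centre below 0.07 m and z of bar_c_centre in the frame of pan_centre between 0 and 0.022 m and contact force between bar_c and anything else above 4.6 N) or (x of bar_c_centre in the frame of tray between -0.06 and 0.06 m and y of bar_c_centre in the frame of tray between -0.1 and 0.1 m and z of bar_c_centre in the frame of tray below 0.027 m and contact force between bar_c and anything else below 5.2 N)) and ((horizontal distance between bar_d_centre and pan_centre below 0.07 m and z of bar_d_centre in the frame of pan_centre between 0 and 0.022 m and contact force between bar_d and anything else above 4.6 N) or (x of bar_d_centre in the frame of tray between -0.06 and 0.06 m and y of bar_d_centre in the frame of tray between -0.1 and 0.1 m and z of bar_d_centre in the frame of tray below 0.027 m and contact force between bar_d and anything else below 5.2 N)) and ((horizontal distance between bar_e_centre and pan_centre below 0.07 m and z of bar_e_centre in the frame of pan_centre between 0 and 0.022 m and contact force between bar_e and anything else above 4.6 N) or (x of bar_e_centre in the frame of tray between -0.06 and 0.06 m and y of bar_e_centre in the frame of tray between -0.1 and 0.1 m and z of bar_e_centre in the frame of tray below 0.027 m and contact force between bar_e and anything else below 5.2 N)) and ((horizontal distance between bar_f_centre and pan_centre below 0.07 m and z of bar_f_centre in the frame of pan_centre between 0 and 0.022 m and contact force between bar_f and anything else above 4.6 N) or (x of bar_f_centre in the frame of tray between -0.06 and 0.06 m and y of bar_f_centre in the frame of tray between -0.1 and 0.1 m and z of bar_f_centre in the frame of tray below 0.027 m and contact force between bar_f and anything else below 5.2 N)) and linear speed of each of bar_a, bar_b, bar_c, bar_d, bar_e, bar_f below 0.03 m/s); the robot touches nothing.
It fails at once if the pan is lifted (its middle more than 10 mm above where it slides) or tipped by more than 0.15 rad (height (world z) of pan_centre above 0.08 m or angle between pan_centre's own z axis and vertical above 0.15 rad).
It fails at once if a bystander is moved more than 50 mm or a standing one is knocked over (distance of any of foil_roll, flux_bottle, solder_spool, hammer, patina_jar from where it was at the start of the episode above 0.05 m or angle between any of foil_roll, flux_bottle, solder_spool, patina_jar's own z axis and vertical above 0.5 rad).
Of bar_a, bar_b, bar_c, bar_d, bar_e, bar_f only 4 to 6 are there at a start; the rules pass over those that are not, and their reading is None.
At some moment in a run one of pan may be knocked a few centimetres aside while the robot is not near it.
Once in a run the grip may slacken for a moment while it holds something.
It also fails if it takes over 210 s, if anything falls off the work surface, if the arm or the gripper's body presses on something with over 40 N, if the wrist force passes 120 N, or if a joint passes its speed limit or range.

### The arm

A 6-joint arm with a two-finger parallel gripper is mounted at the origin on the work surface. World frame = base frame: x ahead of the robot, y to its left, z up, the work surface at z = 0. Lengths are in m, angles in rad, forces in N, time in s.
With the tool pointing down it reaches from about 0.375 to 0.975 m from the base axis. Payload 3.8 kg.
Tool frame: the origin (TCP) lies between the finger pads; the fingertips stand 11 mm ahead of it and the grasp point (between the pads) lies 8 mm behind it (robot.tips_ahead is the distance from the TCP to the fingertips, in m); z points along the fingers, y is the direction in which the jaws open and shut (so a half turn about z gives the same grasp; the last joint's range is limited). The gripper opens to 85 mm and grips with 20 to 120 N. Pads are 22 mm wide; open, the fingers measure 114 mm over their backs; the gripper's body (76 mm by 85 mm) begins 54 mm behind the grasp point. The pads swing forward as they close: fully open they stand 13 mm farther back than shut.
Start: joints at [1.119, 0.264, 1.604, -0, 1.274, -0.037], TCP at [0.272, 0.618, 0.221] pointing down, gripper open.
Joint ranges: [-2.63, 2.63], [-0.94, 2.18], [0.31, 2.57], [-1.31, 4.45], [0, 2.66], [-2.55, 2.55]. Speed limits (rad/s): [2.57, 2.57, 3.14, 3.14, 3.14, 3.14].

### API

Orientations are given as a unit quaternion [x, y, z, w].
In Python, from rig import robot, capture, calibration, order, finder gives the robot as it stands. The module is installed in compiled form; this text tells all that it offers.
- The arm moves only by the tool jog_arm, never from a script. Its argument "steps" is a list of rows, each an object of numbers: "x", "y", "z": the shift along the tool's x, y, z in mm; "ax", "ay", "az": the turn, a rotation vector about the tool's x, y, z in rad; "claw": the opening in per cent of the stroke, from 0 (shut) to 100 (fully open). A call has exactly 5 rows; each row shifts and turns the commanded pose from where the row before left it, along the tool's axes as they then stand; what a row does not reach is not made up. A row lasts 1/10 s, in which the tool goes at most 50 mm and 8.59 degrees, less where a joint would pass 70% of its speed; a pose out of reach is approached as far as the arm can. A call with a gripper value outside its range is refused whole. The fingers move at their own pace and stop on an object; the grip force is fixed at half the most. Time passes only in rows, so rows that do not move let the fingers close, or fill a call up. It gives the time, the measured TCP pose, the force and the opening at its end, in the units of the state.
- robot.get_state(): the state, without advancing time (a new reading comes with each control period).
- capture(name): name is "side" or "top" or "wrist"; returns the picture (400x640x3 uint8, red, green, blue); there is no depth.
- calibration(name): a dict with "fov_y" (degrees; the focal length in pixels is half the picture's height over the tangent of half this angle, whatever the lens; pixels are square), "cx", "cy" (the principal point, pixels), "R" (3x3) and "t" (3): a world point X has camera coordinates R X + t. Camera axes: x right, y down, z forward; pixel columns grow to the right and rows downward; lengths in m; the calibration is good to about 2 mm. The wrist camera is an equidistant fisheye: a pixel r from the principal point sees the ray r / f radians off the axis. A picture is of the moment at which its call begins: read the wrist's pose just before it. calibration takes no time and is no camera call; for the wrist camera it gives the pose at the moment of the call.
- order.close_job(): hands the job in, once; it reports no verdict.
Trained networks look in the newest picture that a camera, given by its name, has taken for a name from the list of things; names that differ only in an ending like _2 or _b are one class to them, and where a whole thing is asked for, a point or a joint stands for the part that bears it (a point fixed in the world has none). Each returns a list of dicts, best first, with "score" (0 to 1); they miss things now and then, are a little off and sometimes report something else, mostly with a low value. They report only what shows in the picture. A call takes as long as a camera call. They do not tell look-alikes from the thing itself.
- finder.look_for(camera, thing): "position" ([x, y, z] in m, in the coordinates of the camera as it stood for that picture, good to about 4 mm: the middle of the surface that is visible of it).
The state is a dict: "clock": time; "joint_positions": joint angles; "dq": joint speeds; "joint_torque": joint torques, N m; "position": TCP position; "eef_rot": TCP orientation; "force": force on the tool from outside, world axes, zero at the start; "wrist_torque": the same for the moment, N m; "opening": opening from 0.0 (shut) to 1.0 (fully open).
Only numpy, scipy, OpenCV 4.12 (cv2) and the standard library are available. Lean on these libraries where they do the work, as an engineer would, in place of code of your own. Each camera call takes 0.05 s, during which the arm holds its last target.

## Working session

There is one attempt and no reset: what is moved stays moved. The work goes in short steps, Python scripts to look and compute and a tool call to move; the robot and the scene stay as the last step left them, time stands still between calls to the robot, and variables do not carry over. Pictures are saved under pics/ and viewed, and the job is handed in when it is done.

Besides the shell and the picture viewer there is one more tool, called after "Request:" as a command line: name --argument value ..., lists and objects as JSON in quotes. jog_arm: Moves the arm, as the interface text tells. Its arguments: {"type":"object","properties":{"steps":{"type":"array"}},"required":["steps"]}

```bash
ls; mkdir -p pics
python3 - <<'E'
from rig import robot,capture,calibration,order,finder
import cv2,numpy as np
s=robot.get_state();print(s)
for n in ["side","top","wrist"]:
    im=capture(n);cv2.imwrite(f"pics/{n}0.png",im[:,:,::-1]);c=calibration(n);print(n,c)
E
```

```text
pics
{'clock': 0.0, 'joint_positions': array([ 1.11912402e+00,  2.64763914e-01,  1.60537614e+00,  4.87305544e-05,
        1.27368746e+00, -3.68664664e-02]), 'dq': array([-0.00214616, -0.00063133, -0.00283697,  0.00114068,  0.00071087,
       -0.00056341]), 'joint_torque': array([-3.07379232e-04, -5.15113378e+01, -3.67318547e+01, -1.25269262e-04,
        1.30966731e-02, -1.07934235e-05]), 'position': array([0.27167136, 0.61709615, 0.21975364]), 'eef_rot': array([ 2.05926051e-01,  9.78566918e-01, -1.07862744e-03, -2.92846439e-04]), 'force': array([0.02934614, 0.14281999, 0.45781781]), 'wrist_torque': array([-0.00529375,  0.06154707,  0.06106469]), 'opening': 1.0012750891261273}
side {'fov_y': 43.26326307181649, 'cx': 324.17145199844884, 'cy': 198.12606035962787, 'R': array([[ 0.99752212, -0.0694529 , -0.01122075],
       [-0.05902045, -0.73931693, -0.67076603],
       [ 0.03829096,  0.66976621, -0.74158413]]), 't': array([-0.52108615,  0.06401266,  1.22042171])}
top {'fov_y': 54.92737327839435, 'cx': 316.0989810764622, 'cy': 199.33478788267388, 'R': array([[ 0.01732835, -0.99980189,  0.00979376],
       [-0.99192686, -0.0184209 , -0.12546621],
       [ 0.12562176, -0.00754058, -0.99204955]]), 't': array([-0.04217242,  0.52158334,  1.09238338])}
wrist {'fov_y': 65.70646984690485, 'cx': 322.395486197724, 'cy': 197.27667068690832, 'R': array([[ 0.40338531,  0.91502789, -0.00206322],
       [ 0.87322391, -0.38428051,  0.29968065],
       [ 0.2734233 , -0.12268842, -0.95403734]]), 't': array([-0.6726457 , -0.0381251 ,  0.38063498])}
```

View pics/top0.png

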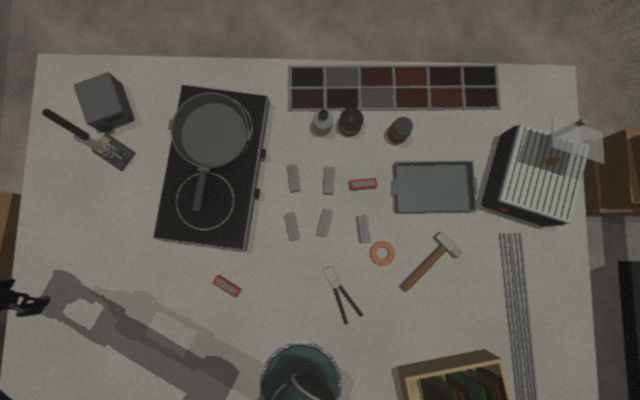

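View pics/side0.png

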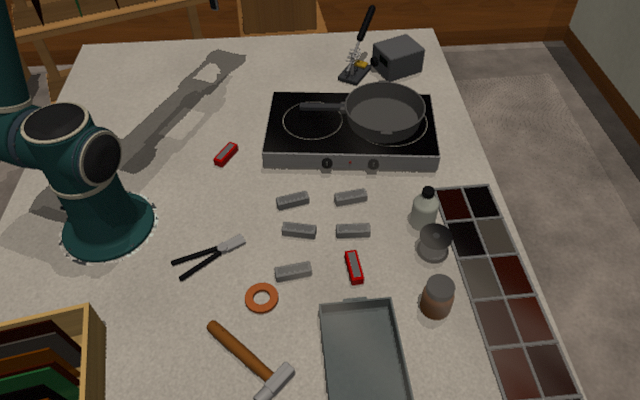

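View pics/wrist0.png

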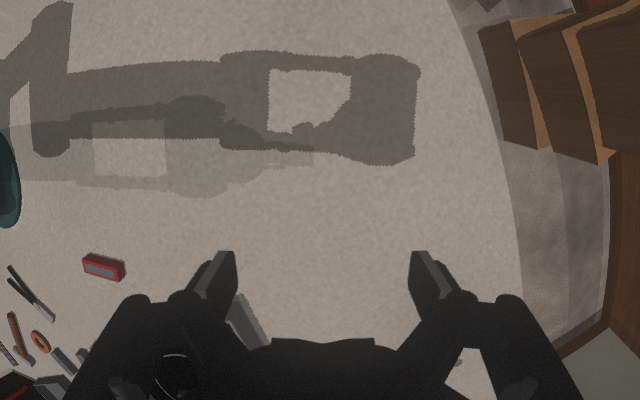

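```bash
cat > h.py <<'E'
from rig import robot,capture,calibration,order,finder
import cv2,numpy as np
from scipy.spatial.transform import Rotation as Rn
def c2w(c,p): return c["R"].T@(np.array(p)-c["t"])
def f_of(c): return 200/np.tan(np.radians(c["fov_y"])/2)
def ray(c,u,v,fish):
    f=f_of(c);x,y=u-c["cx"],v-c["cy"]
    if fish:
        r=np.hypot(x,y);th=r/f
        d=np.array([np.sin(th)*x/max(r,1e-9),np.sin(th)*y/max(r,1e-9),np.cos(th)])
    else: d=np.array([x/f,y/f,1])
    return c["R"].T@d, -c["R"].T@c["t"]
def pix2w(c,u,v,z,fish=False):
    d,o=ray(c,u,v,fish);return o+d*(z-o[2])/d[2]
def w2pix(c,X,fish=False):
    p=c["R"]@np.array(X)+c["t"];f=f_of(c)
    if fish:
        r=np.hypot(p[0],p[1]);th=np.arctan2(r,p[2]);return np.array([c["cx"]+f*th*p[0]/r,c["cy"]+f*th*p[1]/r])
    return np.array([c["cx"]+f*p[0]/p[2],c["cy"]+f*p[1]/p[2]])
def look(cam,name):
    c=calibration(cam);r=finder.look_for(cam,name)
    return [(round(d["score"],2),c2w(c,d["position"]).round(4).tolist(),w2pix(c,c2w(c,d["position"]),cam=="wrist").round().tolist()) for d in r]
def st():
    s=robot.get_state();R=Rn.from_quat(s["eef_rot"]).as_matrix()
    return s,R
def goto(X,yaw=None):
    """print tool-frame delta (mm) and turn to bring TCP to X, tool down, jaw axis(y) at angle yaw (mod pi) """
    s,R=st();p=s["position"]
    print("t %.2f"%s["clock"],"pos",p.round(4),"F",s["force"].round(1),"op",round(s["opening"],3),"q6",s["joint_positions"][5].round(2))
    rv=np.zeros(3)
    if yaw is not None:
        best=None
        for k in (0,np.pi):
            y=np.array([np.cos(yaw+k),np.sin(yaw+k),0]);z=np.array([0,0,-1.]);x=np.cross(y,z)
            T=np.stack([x,y,z],1);r=Rn.from_matrix(R.T@T).as_rotvec()
            if best is None or np.linalg.norm(r)<np.linalg.norm(best): best=r
        rv=best
    d=R.T@(np.array(X)-p)*1000
    print("  shift mm (current tool axes)",d.round(1)," turn",rv.round(3))
    # shift in the axes after the turn
    R2=R@Rn.from_rotvec(rv).as_matrix()
    print("  shift after turn",(R2.T@(np.array(X)-p)*1000).round(1))
E
python3 - <<'E'
from h import *
capture("top")
for n in ["pan","pan_handle","tray","bar_a","foil_roll","solder_spool","flux_bottle","patina_jar","hammer"]:
    print(n);[print("  ",x) for x in look("top",n)]
capture("side")
for n in ["pan","pan_handle","bar_a","tray"]:
    print(n);[print("  ",x) for x in look("side",n)]
E
```

```text
pan
   (0.89, [0.7066, 0.2806, 0.0706], [209.0, 132.0])
   (0.23, [0.5774, -0.0696, 0.0259], [329.0, 181.0])
pan_handle
   (0.75, [0.7064, 0.2813, 0.0697], [208.0, 132.0])
tray
   (0.68, [0.5681, -0.3921, 0.0045], [435.0, 188.0])
bar_a
   (0.82, [0.5828, 0.0339, 0.024], [294.0, 179.0])
   (0.79, [0.46, -0.0591, 0.0266], [325.0, 221.0])
   (0.78, [0.4462, 0.0342, 0.0247], [293.0, 225.0])
   (0.67, [0.5777, -0.0675, 0.0259], [328.0, 181.0])
   (0.62, [0.5741, -0.1716, 0.0265], [363.0, 183.0])
   (0.55, [0.2655, 0.2164, 0.0254], [227.0, 287.0])
   (0.53, [0.4392, -0.1714, 0.0219], [363.0, 229.0])
foil_roll
   (0.9, [0.3706, -0.233, 0.0117], [383.0, 253.0])
solder_spool
   (0.86, [0.7555, -0.1288, 0.0551], [350.0, 120.0])
flux_bottle
   (0.67, [0.7381, -0.049, 0.0779], [323.0, 123.0])
patina_jar
   (0.61, [0.7266, -0.2701, 0.0841], [400.0, 128.0])
   (0.51, [0.5833, 0.0379, 0.0268], [293.0, 179.0])
hammer
   (0.82, [0.3589, -0.3826, 0.0226], [435.0, 258.0])
pan
   (0.81, [0.6995, 0.2821, 0.0802], [381.0, 110.0])
   (0.62, [0.4455, 0.0271, 0.0232], [292.0, 199.0])
pan_handle
   (0.69, [0.6967, 0.282, 0.0781], [380.0, 111.0])
bar_a
   (0.89, [0.4587, -0.0712, 0.0214], [299.0, 230.0])
   (0.72, [0.5737, -0.1868, 0.0241], [353.0, 268.0])
   (0.71, [0.4419, 0.0233, 0.023], [291.0, 200.0])
   (0.62, [0.5817, -0.0787, 0.0211], [352.0, 230.0])
   (0.6, [0.2712, 0.2102, 0.0227], [225.0, 152.0])
   (0.57, [0.4459, -0.1847, 0.0232], [295.0, 271.0])
tray
   (0.69, [0.5722, -0.3743, 0.0042], [363.0, 353.0])
```

Run:
```python
import cv2
im=cv2.imread("pics/top0.png")
cv2.imwrite("pics/top0_hob.png",cv2.resize(im[70:260,140:290],None,fx=4,fy=3.1*4/4,interpolation=cv2.INTER_CUBIC))
cv2.imwrite("pics/top0_bars.png",cv2.resize(im[100:270,270:490],None,fx=3.4,fy=3.4,interpolation=cv2.INTER_CUBIC))
```

```text
(no output)
```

View pics/top0_hob.png

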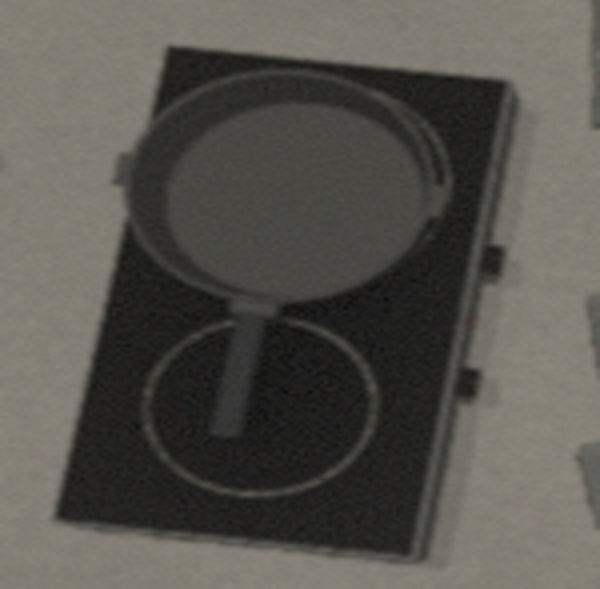

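View pics/top0_bars.png

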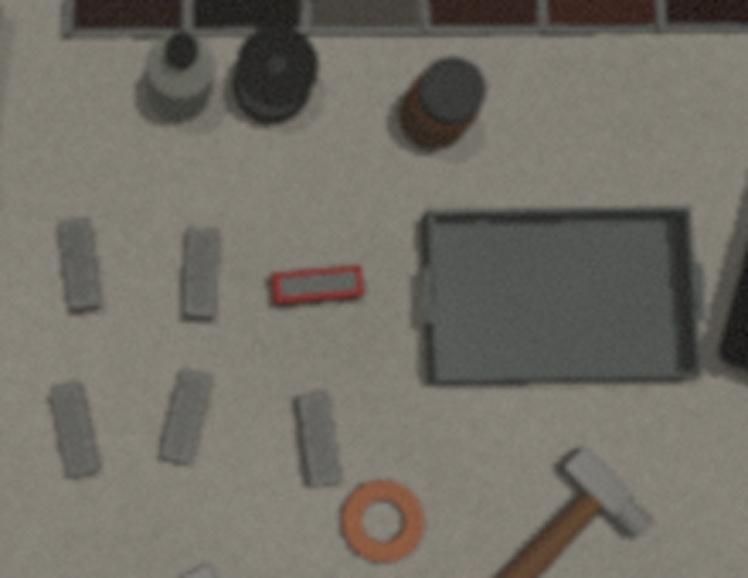

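Run:
```python
from h import *
c=calibration("top")
P=lambda x,y,z:pix2w(c,140+x/4,70+y/3.1,z)
for q in [(167,47),(513,82),(415,558),(57,520)]: print(P(*q,0.065).round(4))
print("small ring ctr",P(260,407,.065).round(4), [P(*q,.065).round(3).tolist() for q in [(143,407),(377,407),(262,318),(253,496)]])
print("floor pts",[P(*q,.07).round(3).tolist() for q in [(166,200),(430,200),(297,103),(290,300)]])
print("rim",[P(*q,.115).round(3).tolist() for q in [(127,190),(440,190),(285,70),(275,303)]])
print("handle end",P(226,437,.112).round(4),P(252,315,.112).round(4), "z112; z.105+..")
# Bars top-face quads via threshold
im=capture("top");hsv=cv2.cvtColor(im,cv2.COLOR_RGB2HSV)
print(im[178,293],im[200,310],im[180,329])
```

```text
[0.8493 0.3684 0.065 ]
[0.8201 0.1132 0.065 ]
[0.372  0.1668 0.065 ]
[0.4017 0.4178 0.065 ]
small ring ctr [0.5068 0.2819 0.065 ] [[0.505, 0.364, 0.065], [0.508, 0.199, 0.065], [0.589, 0.285, 0.065], [0.426, 0.282, 0.065]]
floor pts [[0.698, 0.358, 0.07], [0.702, 0.169, 0.07], [0.794, 0.269, 0.07], [0.606, 0.264, 0.07]]
rim [[0.694, 0.37, 0.115], [0.698, 0.154, 0.115], [0.808, 0.267, 0.115], [0.593, 0.262, 0.115]]
handle end [0.4746 0.2901 0.112 ] [0.5829 0.2784 0.112 ] z112; z.105+..
[93 94 90] [134 129 120] [99 98 93]
```

Run:
```python
from h import *
s,R=st();print(R.round(3))
goto([0.5366,0.2823,0.20],np.pi/2-0.117)
```

```text
[[-0.915  0.403  0.   ]
 [ 0.403  0.915  0.   ]
 [ 0.     0.    -1.   ]]
t 0.95 pos [0.272  0.6178 0.2211] F [ 0.6 -0.   0.5] op 1.003 q6 -0.04
  shift mm (current tool axes) [-377.3 -200.4   21.1]  turn [ 0.    -0.    -0.298]
  shift after turn [-301.9 -302.3   21.1]
```

Request:
jog_arm --steps '[{"az": -0.1}, {"az": -0.1}, {"az": -0.098}, {"x": -30, "y": -30}, {"x": -30, "y": -30}]'

```text
invalid input
```

Request:
jog_arm --steps '[{"x": -30, "y": -30}, {"x": -30, "y": -30}, {"x": -30, "y": -30}, {"x": -30, "y": -30}, {"x": -30, "y": -30}]'

```text
invalid input
```

Request:
jog_arm --steps '[{"x": -30, "y": -30}, {"x": -30, "y": -30}, {"x": -25, "y": -25}, {"x": -5, "y": -5}, {}]'

```text
invalid input
```

Run:
```python
from h import *
c=calibration("wrist");im=capture("wrist");cv2.imwrite("pics/w1.png",im[:,:,::-1])
print(look("wrist","pan"));print(look("wrist","pan_handle"))
goto([0.5366,0.2823,0.20],np.pi/2-0.117)
```

```text
[(0.46, [0.4773, 0.2944, 0.1049], [184.0, 391.0])]
[(0.61, [0.5205, -0.4225, 0.0139], [48.0, 385.0]), (0.46, [0.4713, 0.2878, 0.1065], [178.0, 390.0])]
t 1.10 pos [0.272  0.6178 0.2211] F [ 0.1 -0.6 -0.1] op 1.001 q6 -0.04
  shift mm (current tool axes) [-377.3 -200.4   21.1]  turn [-0.    -0.    -0.298]
  shift after turn [-301.9 -302.3   21.1]
```

View pics/w1.png

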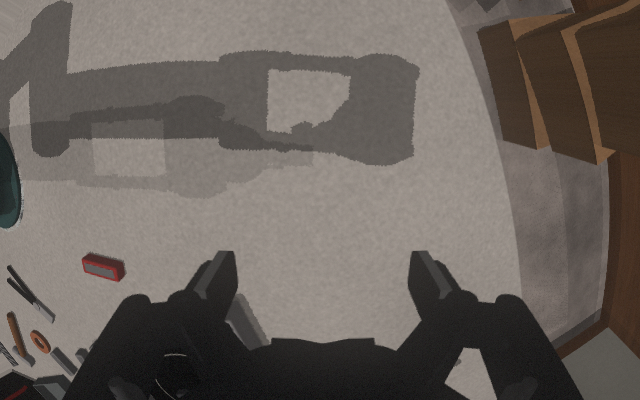

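Request:
jog_arm --steps '[{"x": 0, "y": 0, "z": 0, "ax": 0, "ay": 0, "az": -0.1, "claw": 100}, {"x": 0, "y": 0, "z": 0, "ax": 0, "ay": 0, "az": -0.1, "claw": 100}, {"x": 0, "y": 0, "z": 0, "ax": 0, "ay": 0, "az": -0.098, "claw": 100}, {"x": -30, "y": -30, "z": 0, "ax": 0, "ay": 0, "az": 0, "claw": 100}, {"x": -30, "y": -30, "z": 0, "ax": 0, "ay": 0, "az": 0, "claw": 100}]'

```text
clock: 1.6
position: [0.3244, 0.5512, 0.2209]
eef_rot: [0.057, 0.998, 0.0, 0.0]
force: [1.4, 0.1, 0.2]
opening: 1.0
```

Request:
jog_arm --steps '[{"x": -30, "y": -30, "z": 0, "ax": 0, "ay": 0, "az": 0, "claw": 100}, {"x": -30, "y": -30, "z": 0, "ax": 0, "ay": 0, "az": 0, "claw": 100}, {"x": -30, "y": -30, "z": 0, "ax": 0, "ay": 0, "az": 0, "claw": 100}, {"x": -30, "y": -30, "z": 0, "ax": 0, "ay": 0, "az": 0, "claw": 100}, {"x": -30, "y": -30, "z": 0, "ax": 0, "ay": 0, "az": 0, "claw": 100}]'

```text
clock: 2.1
position: [0.457, 0.3833, 0.2213]
eef_rot: [0.058, 0.998, 0.0, 0.0]
force: [-0.1, 0.1, -0.0]
opening: 0.998
```

Request:
jog_arm --steps '[{"x": -30, "y": -30, "z": 0, "ax": 0, "ay": 0, "az": 0, "claw": 100}, {"x": -30, "y": -30, "z": 0, "ax": 0, "ay": 0, "az": 0, "claw": 100}, {"x": -30, "y": -30, "z": 0, "ax": 0, "ay": 0, "az": 0, "claw": 100}, {"x": 0, "y": 0, "z": 20, "ax": 0, "ay": 0, "az": 0, "claw": 100}, {"x": 0, "y": 0, "z": 0, "ax": 0, "ay": 0, "az": 0, "claw": 100}]'

```text
clock: 2.6
position: [0.5342, 0.2828, 0.1985]
eef_rot: [0.06, 0.998, -0.001, -0.002]
force: [-1.9, 0.7, -0.8]
opening: 1.001
```

Run:
```python
from h import *
c=calibration("wrist");im=capture("wrist");cv2.imwrite("pics/w2.png",im[:,:,::-1])
print(look("wrist","pan"));print(look("wrist","pan_handle"))
goto([0.5366,0.2823,0.20],np.pi/2-0.117)
```

```text
[(0.71, [0.6534, 0.2845, 0.0706], [337.0, 292.0])]
[(0.97, [0.6548, 0.2814, 0.0706], [333.0, 292.0])]
t 2.75 pos [0.5347 0.2854 0.2013] F [-0.6  0.1  0.3] op 1.003 q6 -1.01
  shift mm (current tool axes) [-2.3 -2.8  1.3]  turn [ 0.    -0.     0.001]
  shift after turn [-2.3 -2.8  1.3]
```

View pics/w2.png

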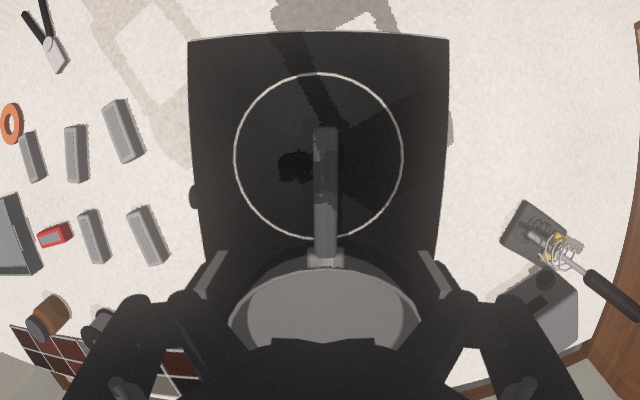

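Run:
```python
from h import *
c=calibration("wrist")
im=cv2.imread("pics/w2.png")
P=lambda u,v,z:pix2w(c,u,v,z,True)
pts=[(234,157),(403,157),(318,73),(318,240),(256,100),(380,100)]
W=np.array([P(*p,.065)[:2] for p in pts])
from scipy.optimize import least_squares
r=least_squares(lambda q:np.hypot(*(W-q[:2]).T)-q[2],[.5,.28,.08]);print(r.x.round(4))
print("handle",[P(*p,.112).round(4).tolist() for p in [(314,127),(338,127),(325.5,127),(313,240),(337,240)]])
print("rim near",P(325,268,.115).round(4))
```

```text
[0.5109 0.2829 0.0823]
handle [[0.4752, 0.2847, 0.112], [0.4773, 0.3033, 0.112], [0.4762, 0.2936, 0.112], [0.5704, 0.2719, 0.112], [0.5728, 0.2925, 0.112]]
rim near [0.5978 0.2792 0.115 ]
```

Request:
jog_arm --steps '[{"x": -3, "y": 0, "z": 35, "ax": 0, "ay": 0, "az": 0, "claw": 100}, {"x": 0, "y": 0, "z": 35, "ax": 0, "ay": 0, "az": 0, "claw": 100}, {"x": 0, "y": 0, "z": 20, "ax": 0, "ay": 0, "az": 0, "claw": 100}, {"x": 0, "y": 0, "z": 14, "ax": 0, "ay": 0, "az": 0, "claw": 100}, {"x": 0, "y": 0, "z": 0, "ax": 0, "ay": 0, "az": 0, "claw": 100}]'

```text
clock: 3.25
position: [0.5364, 0.2848, 0.0955]
eef_rot: [0.058, 0.998, -0.001, -0.001]
force: [0.1, -0.9, 0.1]
opening: 1.0
```

Request:
jog_arm --steps '[{"x": 0, "y": 0, "z": 0, "ax": 0, "ay": 0, "az": 0, "claw": 15}, {"x": 0, "y": 0, "z": 0, "ax": 0, "ay": 0, "az": 0, "claw": 15}, {"x": 0, "y": 0, "z": 0, "ax": 0, "ay": 0, "az": 0, "claw": 15}, {"x": 0, "y": 0, "z": 0, "ax": 0, "ay": 0, "az": 0, "claw": 15}, {"x": 0, "y": 0, "z": 0, "ax": 0, "ay": 0, "az": 0, "claw": 15}]'

```text
clock: 3.75
position: [0.5386, 0.2847, 0.0984]
eef_rot: [0.058, 0.998, 0.0, 0.001]
force: [-0.1, 1.0, 0.4]
opening: 0.202
```

Run:
```python
from h import *
s=robot.get_state();print(s["position"],s["opening"],s["force"],s["wrist_torque"])
im=capture("side");cv2.imwrite("pics/s1.png",cv2.resize(im[70:190,250:470],None,fx=3,fy=3)[:,:,::-1])
```

```text
[0.53860683 0.28473512 0.0983629 ] 0.20159824352052771 [-0.08406369  0.96755806  0.38651108] [0.07106561 0.24001341 0.00028733]
```

View pics/s1.png

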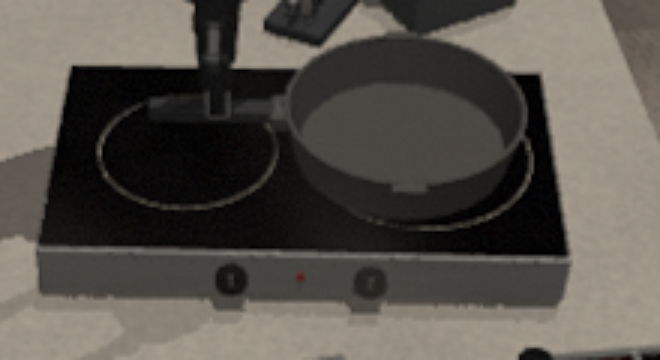

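Request:
jog_arm --steps '[{"x": 0, "y": 0, "z": 0, "ax": 0, "ay": 0, "az": 0, "claw": 0}, {"x": 0, "y": 0, "z": 0, "ax": 0, "ay": 0, "az": 0, "claw": 0}, {"x": 5, "y": 0, "z": 0, "ax": 0, "ay": 0, "az": 0, "claw": 0}, {"x": 10, "y": -1, "z": 0, "ax": 0, "ay": 0, "az": 0, "claw": 0}, {"x": 10, "y": 0, "z": 0, "ax": 0, "ay": 0, "az": 0, "claw": 0}]'

```text
clock: 4.3
position: [0.515, 0.2868, 0.0983]
eef_rot: [0.058, 0.998, 0.001, 0.002]
force: [5.8, 0.5, 3.8]
opening: 0.199
```

Sliding: drag force appears, the grip holds. Continue (168 mm more).

Request:
jog_arm --steps '[{"x": 12, "y": 0, "z": 0, "ax": 0, "ay": 0, "az": 0, "claw": 0}, {"x": 12, "y": -1, "z": 0, "ax": 0, "ay": 0, "az": 0, "claw": 0}, {"x": 12, "y": 0, "z": 0, "ax": 0, "ay": 0, "az": 0, "claw": 0}, {"x": 12, "y": -1, "z": 0, "ax": 0, "ay": 0, "az": 0, "claw": 0}, {"x": 12, "y": 0, "z": 0, "ax": 0, "ay": 0, "az": 0, "claw": 0}]'

```text
clock: 4.8
position: [0.4545, 0.2919, 0.0983]
eef_rot: [0.058, 0.998, 0.001, 0.002]
force: [5.2, 0.3, 3.1]
opening: 0.2
```

Request:
jog_arm --steps '[{"x": 12, "y": 0, "z": 0, "ax": 0, "ay": 0, "az": 0, "claw": 0}, {"x": 12, "y": -1, "z": 0, "ax": 0, "ay": 0, "az": 0, "claw": 0}, {"x": 12, "y": 0, "z": 0, "ax": 0, "ay": 0, "az": 0, "claw": 0}, {"x": 12, "y": -1, "z": 0, "ax": 0, "ay": 0, "az": 0, "claw": 0}, {"x": 12, "y": 0, "z": 0, "ax": 0, "ay": 0, "az": 0, "claw": 0}]'

```text
clock: 5.3
position: [0.3947, 0.297, 0.0983]
eef_rot: [0.058, 0.998, 0.001, 0.002]
force: [6.1, -0.9, 3.5]
opening: 0.202
```

Request:
jog_arm --steps '[{"x": 12, "y": 0, "z": 0, "ax": 0, "ay": 0, "az": 0, "claw": 0}, {"x": 12, "y": 0, "z": 0, "ax": 0, "ay": 0, "az": 0, "claw": 0}, {"x": 12, "y": 0, "z": 0, "ax": 0, "ay": 0, "az": 0, "claw": 0}, {"x": 10, "y": 0, "z": 0, "ax": 0, "ay": 0, "az": 0, "claw": 0}, {"x": 0, "y": 0, "z": 0, "ax": 0, "ay": 0, "az": 0, "claw": 0}]'

```text
clock: 5.8
position: [0.3473, 0.3024, 0.0983]
eef_rot: [0.058, 0.998, 0.001, 0.001]
force: [-0.5, -0.8, 8.5]
opening: 0.199
```

Run:
```python
from h import *
s=robot.get_state();print(s["clock"],s["position"],s["opening"],s["force"])
im=capture("top");cv2.imwrite("pics/t1.png",cv2.resize(im[70:260,140:290],None,fx=4,fy=3.1,interpolation=cv2.INTER_CUBIC)[:,:,::-1])
print(look("top","pan"))
im=capture("side");cv2.imwrite("pics/s2.png",cv2.resize(im[70:190,250:470],None,fx=3,fy=3)[:,:,::-1])
```

```text
5.8 [0.3472919  0.3024405  0.09827705] 0.1985350464188518 [-0.5211293  -0.81704971  8.46227909]
[(0.84, [0.5132, 0.2987, 0.0703], [199.0, 199.0]), (0.29, [0.3577, -0.3804, 0.0257], [435.0, 258.0])]
```

View pics/t1.png

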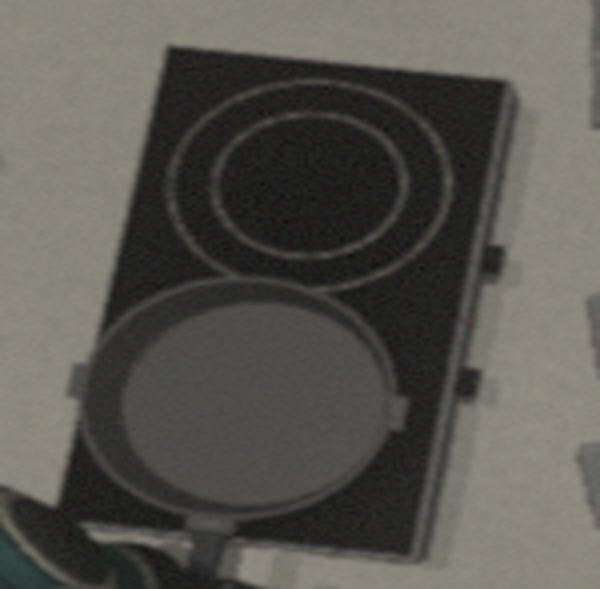

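View pics/s2.png

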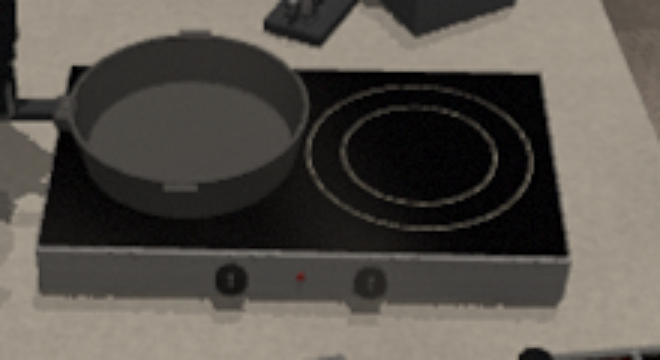

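```bash
cat >> h.py <<'E'
def circ(W):
    from scipy.optimize import least_squares
    W=np.array(W)[:,:2];r=least_squares(lambda q:np.hypot(*(W-q[:2]).T)-q[2],[*W.mean(0),.09]);return r.x.round(4)
E
python3 - <<'E'
from h import *
c=calibration("top")
P=lambda x,y,z:pix2w(c,140+x/4,70+y/3.1,z)
print("floor",circ([P(*q,.07) for q in [(121,400),(390,400),(255,302),(255,505)]]))
print("rim",circ([P(*q,.115) for q in [(79,390),(398,390),(235,277),(235,522)]]))
print("large",circ([P(*q,.065) for q in [(167,185),(453,185),(310,79),(310,292)]]))
print("large in",circ([P(*q,.065) for q in [(213,185),(408,185),(310,112),(310,258)]]))
E
```

```text
floor [0.5104 0.2838 0.0938]
rim [0.5088 0.2828 0.1078]
large [0.7172 0.2568 0.1031]
large in [0.7171 0.2565 0.0705]
```

Request:
jog_arm --steps '[{"x": 0, "y": 0, "z": 0, "ax": 0, "ay": 0, "az": 0, "claw": 80}, {"x": 0, "y": 0, "z": 0, "ax": 0, "ay": 0, "az": 0, "claw": 80}, {"x": 0, "y": 0, "z": 0, "ax": 0, "ay": 0, "az": 0, "claw": 80}, {"x": 0, "y": 0, "z": -20, "ax": 0, "ay": 0, "az": 0, "claw": 80}, {"x": 0, "y": 0, "z": -40, "ax": 0, "ay": 0, "az": 0, "claw": 80}]'

```text
clock: 6.45
position: [0.3445, 0.2993, 0.1535]
eef_rot: [0.058, 0.998, -0.003, -0.004]
force: [-0.0, -0.1, 0.7]
opening: 0.802
```

Request:
jog_arm --steps '[{"x": 0, "y": 0, "z": -40, "ax": 0, "ay": 0, "az": 0, "claw": 80}, {"x": 0, "y": -40, "z": 0, "ax": 0, "ay": 0, "az": 0, "claw": 80}, {"x": 0, "y": -40, "z": 0, "ax": 0, "ay": 0, "az": 0, "claw": 80}, {"x": 0, "y": -40, "z": 0, "ax": 0, "ay": 0, "az": 0, "claw": 80}, {"x": 0, "y": 0, "z": 0, "ax": 0, "ay": 0, "az": 0, "claw": 80}]'

```text
clock: 6.95
position: [0.3323, 0.1791, 0.1961]
eef_rot: [0.06, 0.998, -0.001, -0.001]
force: [-0.1, -0.2, 0.3]
opening: 0.798
```

```bash
cat > bars.py <<'E'
from h import *
def rect(im,c,z,x0=.36,x1=.68,y0=-.26,y1=.12,s=2000):
    # row: x decreasing downward ; col: y decreasing rightwards
    W=np.array([[x1,y1],[x1,y0],[x0,y0],[x0,y1]]);src=np.float32([w2pix(c,[*w,z]) for w in W])
    w,h=int((y1-y0)*s),int((x1-x0)*s)
    H=cv2.getPerspectiveTransform(src,np.float32([[0,0],[w,0],[w,h],[0,h]]))
    return cv2.warpPerspective(im,H,(w,h),flags=cv2.INTER_CUBIC), lambda u,v:(x1-v/s,y1-u/s)
E
python3 - <<'E'
from bars import *
s=robot.get_state();print(s["clock"],s["position"])
c=calibration("top");im=capture("top");cv2.imwrite("pics/t2full.png",im[:,:,::-1])
r,f=rect(im,c,.024);r=cv2.GaussianBlur(r,(0,0),3);cv2.imwrite("pics/t2.png",r[:,:,::-1])
E
```

```text
6.95 [0.33225796 0.1790789  0.19609872]
```

View pics/t2.png

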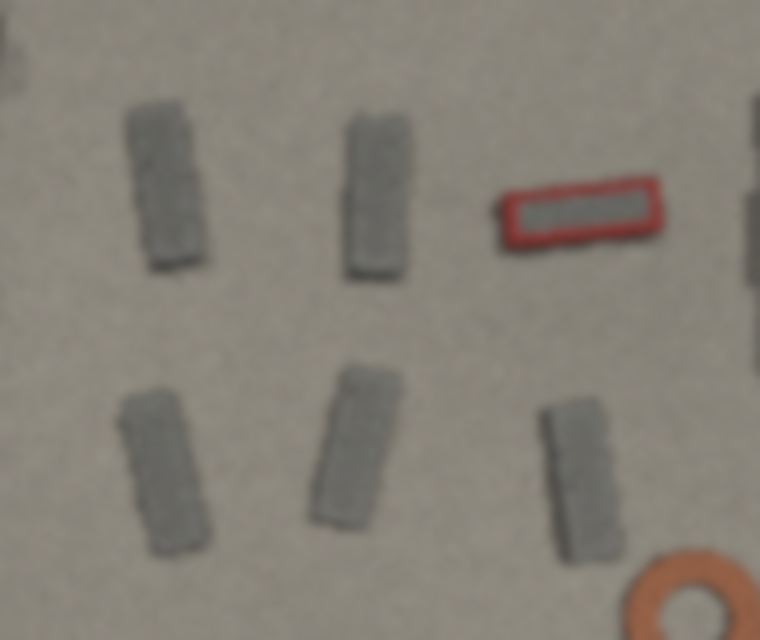

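View pics/t2full.png

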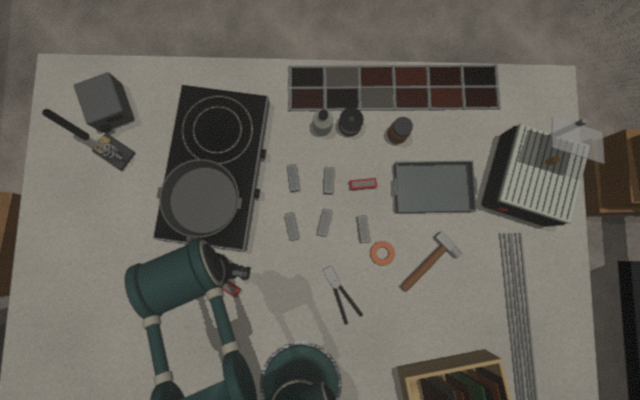

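Run:
```python
from bars import *
im=cv2.imread("pics/t2full.png")[:,:,::-1].copy();c=calibration("top")
r,f=rect(im,c,.024);r=cv2.GaussianBlur(r,(0,0),4)
g=r.astype(int).sum(2)/3; m=((g<112)&(abs(r[:,:,0].astype(int)-r[:,:,2])<12)).astype(np.uint8)
cs,_=cv2.findContours(m,0,1)
for k in cs:
    if cv2.contourArea(k)<4000: continue
    (u,v),(w,h),a=cv2.minAreaRect(k)
    if max(w,h)>190: continue
    bx=cv2.boxPoints(((u,v),(w,h),a)); e=bx[1]-bx[0]; e2=bx[2]-bx[1]; e=e if np.hypot(*e)>np.hypot(*e2) else e2
    ang=np.arctan2(-e[0],-e[1]); ang=(ang+np.pi/2)%np.pi-np.pi/2
    print(np.round(f(u,v),4),"size",round(w/2),round(h/2),"axis yaw",ang.round(3))
    cv2.drawContours(r,[bx.astype(int)],0,(0,255,0),1)
cv2.imwrite("pics/t2seg.png",r[:,:,::-1])
```

```text
[ 0.4382 -0.169 ] size 81 34 axis yaw 0.145
[0.4422 0.0386] size 82 34 axis yaw 0.238
[ 0.455  -0.0561] size 33 81 axis yaw -0.238
[ 0.5798 -0.0669] size 35 84 axis yaw -0.041
[0.5853 0.037 ] size 86 34 axis yaw 0.144
```

View pics/t2seg.png

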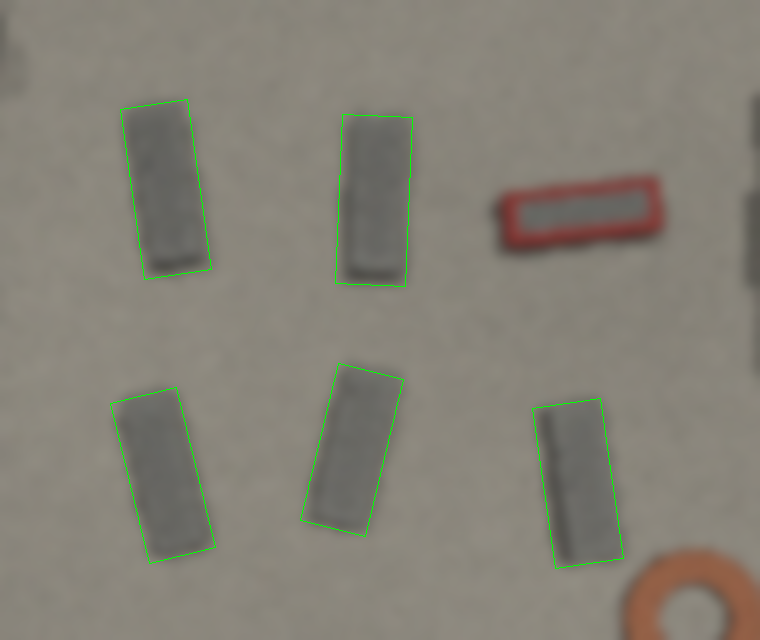

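Run:
```python
from h import *
c=calibration("top")
for z,q in [(.036,[(425,208),(692,208),(698,382),(426,384)]),(.004,[(435,218),(680,218),(672,378),(436,378)])]:
    print(z,[pix2w(c,270+x/3.4,100+y/3.4,z).round(3)[:2].tolist() for x,y in q])
goto([0.587,0.0365,0.12],np.pi/2+.144)
```

```text
0.036 [[0.64, -0.264], [0.645, -0.498], [0.492, -0.498], [0.486, -0.264]]
0.004 [[0.639, -0.28], [0.643, -0.5], [0.499, -0.488], [0.495, -0.28]]
t 7.00 pos [0.333  0.1809 0.1964] F [ 0.1  0.7 -0.7] op 0.803 q6 -1.02
  shift mm (current tool axes) [-269.6 -112.8   76.3]  turn [-0.    -0.001 -0.264]
  shift after turn [-230.6 -179.4   76.4]
```

Request:
jog_arm --steps '[{"x": 0, "y": 0, "z": 0, "ax": 0, "ay": 0, "az": -0.132, "claw": 70}, {"x": 0, "y": 0, "z": 0, "ax": 0, "ay": 0, "az": -0.132, "claw": 70}, {"x": -30, "y": -30, "z": 0, "ax": 0, "ay": 0, "az": 0, "claw": 70}, {"x": -35, "y": -30, "z": 0, "ax": 0, "ay": 0, "az": 0, "claw": 70}, {"x": -35, "y": -30, "z": 0, "ax": 0, "ay": 0, "az": 0, "claw": 70}]'

```text
clock: 7.5
position: [0.4472, 0.1088, 0.1968]
eef_rot: [-0.074, 0.997, 0.0, 0.0]
force: [0.7, 0.9, 0.2]
opening: 0.703
```

Request:
jog_arm --steps '[{"x": -35, "y": -30, "z": 10, "ax": 0, "ay": 0, "az": 0, "claw": 70}, {"x": -35, "y": -30, "z": 15, "ax": 0, "ay": 0, "az": 0, "claw": 70}, {"x": -35, "y": -27, "z": 20, "ax": 0, "ay": 0, "az": 0, "claw": 70}, {"x": -25, "y": -2, "z": 31, "ax": 0, "ay": 0, "az": 0, "claw": 70}, {"x": 0, "y": 0, "z": 0, "ax": 0, "ay": 0, "az": 0, "claw": 70}]'

```text
clock: 8.0
position: [0.587, 0.0395, 0.1146]
eef_rot: [-0.073, 0.997, 0.001, -0.004]
force: [-1.5, -0.7, -0.8]
opening: 0.705
```

Run:
```python
from h import *
c=calibration("wrist");im=capture("wrist");cv2.imwrite("pics/w3.png",im[:,:,::-1])
print(look("wrist","bar_a"))
goto([0.587,0.0365,0.015],np.pi/2+.144)
```

```text
[(0.74, [0.5727, -0.1626, 0.0275], [111.0, 156.0]), (0.7, [0.462, -0.059, 0.0257], [224.0, 36.0]), (0.6, [0.5844, 0.0352, 0.0258], [318.0, 197.0]), (0.55, [0.5825, -0.066, 0.0263], [201.0, 178.0])]
t 8.10 pos [0.5865 0.0402 0.1188] F [ 0.3 -0.3  0.7] op 0.697 q6 -1.69
  shift mm (current tool axes) [ -0.5  -3.8 103.8]  turn [ 0.001 -0.005  0.004]
  shift after turn [ -0.   -3.7 103.8]
```

View pics/w3.png

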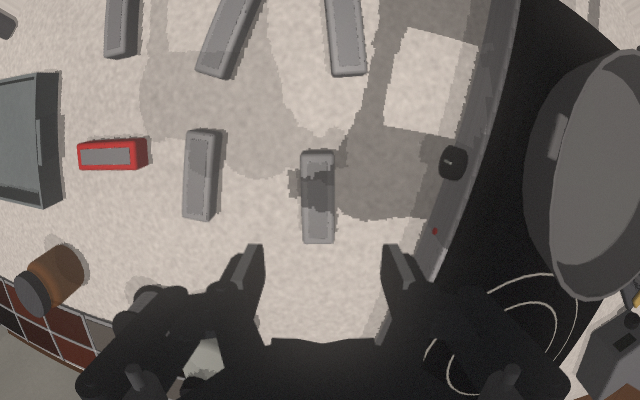

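Request:
jog_arm --steps '[{"x": 0, "y": -3, "z": 35, "ax": 0, "ay": 0, "az": 0, "claw": 70}, {"x": 0, "y": 0, "z": 35, "ax": 0, "ay": 0, "az": 0, "claw": 70}, {"x": 0, "y": 0, "z": 25, "ax": 0, "ay": 0, "az": 0, "claw": 70}, {"x": 0, "y": 0, "z": 9, "ax": 0, "ay": 0, "az": 0, "claw": 70}, {"x": 0, "y": 0, "z": 0, "ax": 0, "ay": 0, "az": 0, "claw": 70}]'

```text
clock: 8.6
position: [0.5869, 0.0371, 0.0171]
eef_rot: [-0.074, 0.997, 0.0, -0.001]
force: [-0.6, -0.0, -0.4]
opening: 0.701
```

Request:
jog_arm --steps '[{"x": 0, "y": 0, "z": 0, "ax": 0, "ay": 0, "az": 0, "claw": 0}, {"x": 0, "y": 0, "z": 0, "ax": 0, "ay": 0, "az": 0, "claw": 0}, {"x": 0, "y": 0, "z": 0, "ax": 0, "ay": 0, "az": 0, "claw": 0}, {"x": 0, "y": 0, "z": 0, "ax": 0, "ay": 0, "az": 0, "claw": 0}, {"x": 0, "y": 0, "z": 0, "ax": 0, "ay": 0, "az": 0, "claw": 0}]'

```text
clock: 9.1
position: [0.5883, 0.0363, 0.0177]
eef_rot: [-0.073, 0.997, -0.0, 0.0]
force: [0.2, 0.1, 0.3]
opening: 0.002
```

Request:
jog_arm --steps '[{"x": 0, "y": 0, "z": -10, "ax": 0, "ay": 0, "az": 0, "claw": 0}, {"x": 0, "y": 0, "z": -20, "ax": 0, "ay": 0, "az": 0, "claw": 0}, {"x": 0, "y": 0, "z": -10, "ax": 0, "ay": 0, "az": 0, "claw": 0}, {"x": 0, "y": 0, "z": 0, "ax": 0, "ay": 0, "az": 0, "claw": 0}, {"x": 0, "y": 0, "z": 0, "ax": 0, "ay": 0, "az": 0, "claw": 0}]'

```text
clock: 9.6
position: [0.5882, 0.0363, 0.0574]
eef_rot: [-0.074, 0.997, -0.0, 0.0]
force: [0.2, 0.6, -0.6]
opening: 0.001
```

```bash
cat > weigh.py <<'E'
from h import *
F=[];c=calibration("top")
for i in range(5):
    im=capture("top");F.append(robot.get_state()["force"])
F=np.array(F);print("Fz",F[:,2].round(2),"mean",F.mean(0).round(2))
s=robot.get_state();print("clock %.2f"%s["clock"],s["position"].round(4),"op",s["opening"].round(3),"q6",s["joint_positions"][5].round(2))
import sys
cv2.imwrite(f"pics/{sys.argv[1]}.png",im[:,:,::-1])
print("pan",look("top","pan")[:1])
E
python3 weigh.py wt1
```

```text
Fz [-0.67  0.39 -0.16 -0.17 -1.02] mean [-0.    0.03 -0.32]Traceback (most recent call last):
  File "weigh.py", line 6, in <module>
    s=robot.get_state();print("clock %.2f"%s["clock"],s["position"].round(4),"op",s["opening"].round(3),"q6",s["joint_positions"][5].round(2))
                                                                                  ^^^^^^^^^^^^^^^^^^
AttributeError: 'float' object has no attribute 'round'
```

```bash
sed -i 's/s\["opening"\].round(3)/round(s["opening"],3)/' weigh.py; python3 weigh.py wt1
python3 - <<'E'
from h import *
im=capture("wrist");cv2.imwrite("pics/w4.png",im[:,:,::-1]);print(look("wrist","bar_a"))
im=capture("side");cv2.imwrite("pics/s4.png",im[:,:,::-1])
E
```

```text
Fz [-0.18 -0.02  0.27 -0.57  0.29] mean [-0.19 -0.1  -0.04]
clock 10.10 [0.5878 0.0363 0.0568] op -0.003 q6 -1.7
pan [(0.92, [0.5123, 0.3007, 0.0705], [198.0, 199.0])]
[(0.85, [0.4749, -0.0585, 0.0236], [199.0, 34.0]), (0.84, [0.5725, 0.0365, 0.025], [327.0, 204.0]), (0.78, [0.5796, -0.0644, 0.0254], [177.0, 193.0]), (0.75, [0.4672, 0.036, 0.0233], [353.0, 36.0]), (0.63, [0.5712, -0.1563, 0.0233], [81.0, 166.0]), (0.61, [0.4659, -0.1603, 0.0207], [86.0, 30.0])]
```

View pics/w4.png

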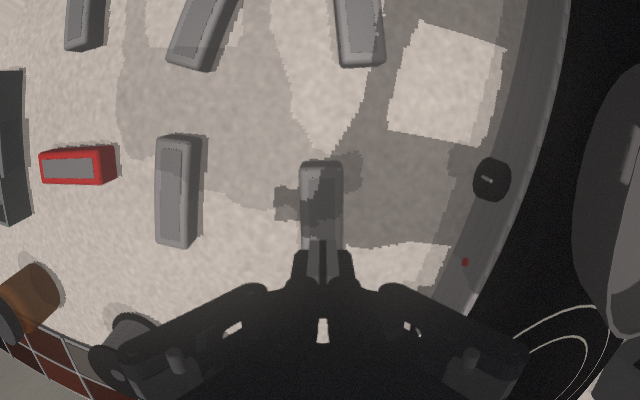

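View pics/s4.png

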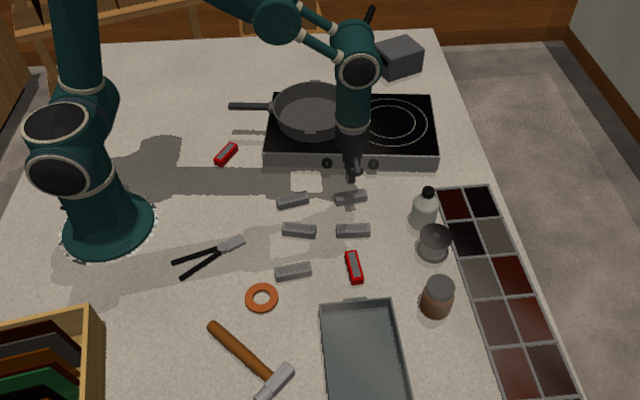

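Run:
```python
from h import *
c=calibration("wrist");s,R=st();p=s["position"]
print(p,"cam",-c["R"].T@c["t"])
for d in (-.062,0,.011): print(d,w2pix(c,p+R[:,2]*d,True).round(1))
for v in (160,200,240): 
    for u in (300,343): print(u,v,pix2w(c,u,v,.024,True).round(4))
b=np.array([.587,.0365]);ax=np.array([np.cos(.144),np.sin(.144)]);n=np.array([-ax[1],ax[0]])
for i in (-1,1):
  for j in (-1,1): print(i,j,w2pix(c,[*(b+.04*i*ax+.014*j*n),.024],True).round(1))
```

```text
[0.58795761 0.03630364 0.05706449] cam [0.51097452 0.02436515 0.21021906]
-0.062 [324.  322.1]
0 [323.6 248.8]
0.011 [323.5 240.3]
300 160 [0.5472 0.0158 0.024 ]
343 160 [0.5434 0.0418 0.024 ]
300 200 [0.5727 0.019  0.024 ]
343 200 [0.5687 0.046  0.024 ]
300 240 [0.6004 0.0224 0.024 ]
343 240 [0.5962 0.0507 0.024 ]
-1 -1 [301.4 163.8]
-1 1 [347.1 163.9]
1 -1 [303.8 276.6]
1 1 [343.6 276.7]
```

Request:
jog_arm --steps '[{"x": 0, "y": 0, "z": 0, "ax": 0, "ay": 0, "az": 0, "claw": 70}, {"x": 0, "y": 0, "z": 0, "ax": 0, "ay": 0, "az": 0, "claw": 70}, {"x": 0, "y": 0, "z": 0, "ax": 0, "ay": 0, "az": 0, "claw": 70}, {"x": 0, "y": 0, "z": 0, "ax": 0, "ay": 0, "az": 0, "claw": 70}, {"x": 0, "y": 0, "z": 25, "ax": 0, "ay": 0, "az": 0, "claw": 70}]'

```text
clock: 10.8
position: [0.5919, 0.0364, 0.0357]
eef_rot: [-0.074, 0.997, -0.0, 0.004]
force: [1.1, -0.0, 1.0]
opening: 0.695
```

Request:
jog_arm --steps '[{"x": 0, "y": 0, "z": 10, "ax": 0, "ay": 0, "az": 0, "claw": 70}, {"x": 0, "y": 0, "z": 7, "ax": 0, "ay": 0, "az": 0, "claw": 70}, {"x": 0, "y": 0, "z": 0, "ax": 0, "ay": 0, "az": 0, "claw": 45}, {"x": 0, "y": 0, "z": 0, "ax": 0, "ay": 0, "az": 0, "claw": 45}, {"x": 0, "y": 0, "z": 0, "ax": 0, "ay": 0, "az": 0, "claw": 45}]'

```text
clock: 11.3
position: [0.5887, 0.0363, 0.0159]
eef_rot: [-0.074, 0.997, -0.0, 0.001]
force: [-0.2, 0.7, 0.6]
opening: 0.452
```

Run:
```python
from h import *
s=robot.get_state();print(s["clock"],s["position"],s["opening"],s["force"],robot.tips_ahead)
im=capture("wrist");cv2.imwrite("pics/w5.png",im[:,:,::-1])
im=capture("side");cv2.imwrite("pics/s5.png",cv2.resize(im[100:260,270:440],None,fx=4,fy=3.5)[:,:,::-1])
```

```text
11.3 [0.58871569 0.03632326 0.01587012] 0.451588596430667 [-0.22042136  0.74592647  0.59893662] 0.011
```

View pics/w5.png

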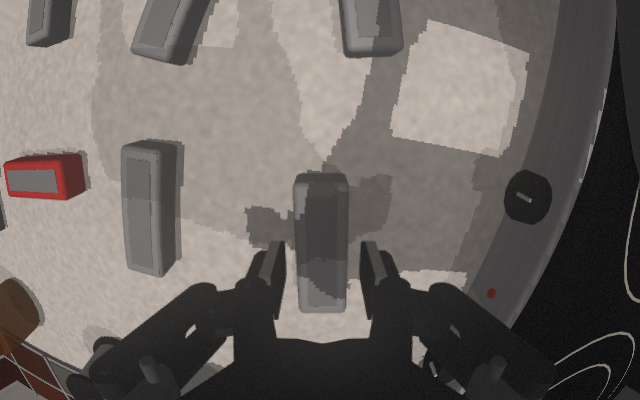

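View pics/s5.png

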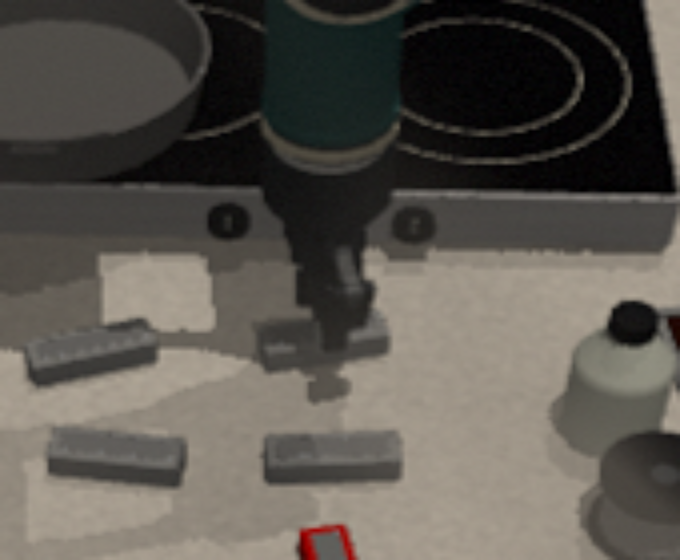

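Request:
jog_arm --steps '[{"x": 0, "y": 0, "z": 3, "ax": 0, "ay": 0, "az": 0, "claw": 40}, {"x": 0, "y": 0, "z": 0, "ax": 0, "ay": 0, "az": 0, "claw": 37}, {"x": 0, "y": 0, "z": 0, "ax": 0, "ay": 0, "az": 0, "claw": 34}, {"x": 0, "y": 0, "z": 0, "ax": 0, "ay": 0, "az": 0, "claw": 31}, {"x": 0, "y": 0, "z": 0, "ax": 0, "ay": 0, "az": 0, "claw": 28}]'

```text
clock: 11.9
position: [0.5879, 0.0359, 0.0124]
eef_rot: [-0.074, 0.997, -0.0, -0.0]
force: [-1.7, -2.6, 2.9]
opening: 0.289
```

Run:
```python
from h import *
s=robot.get_state();print(s["clock"],s["position"],s["opening"],s["force"])
im=capture("wrist");cv2.imwrite("pics/w6.png",im[150:390,180:480,::-1].repeat(2,0).repeat(2,1))
```

```text
11.9 [0.58788993 0.03586551 0.01241778] 0.28919477487940576 [-1.73178378 -2.55200045  2.8671475 ]
```

View pics/w6.png

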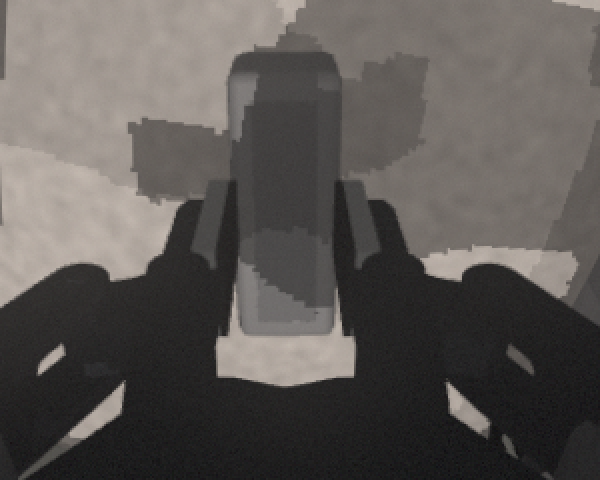

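Request:
jog_arm --steps '[{"x": 0, "y": 0, "z": 0, "ax": 0, "ay": 0, "az": 0, "claw": 10}, {"x": 0, "y": 0, "z": 0, "ax": 0, "ay": 0, "az": 0, "claw": 10}, {"x": 0, "y": 0, "z": 0, "ax": 0, "ay": 0, "az": 0, "claw": 10}, {"x": 0, "y": 0, "z": -5, "ax": 0, "ay": 0, "az": 0, "claw": 10}, {"x": 0, "y": 0, "z": -5, "ax": 0, "ay": 0, "az": 0, "claw": 10}]'

```text
clock: 12.45
position: [0.5863, 0.0367, 0.0206]
eef_rot: [-0.073, 0.997, 0.0, -0.002]
force: [-0.3, 0.6, -6.0]
opening: 0.269
```

Request:
jog_arm --steps '[{"x": 0, "y": 0, "z": -10, "ax": 0, "ay": 0, "az": 0, "claw": 10}, {"x": 0, "y": 0, "z": -15, "ax": 0, "ay": 0, "az": 0, "claw": 10}, {"x": 0, "y": 0, "z": -10, "ax": 0, "ay": 0, "az": 0, "claw": 10}, {"x": 0, "y": 0, "z": 0, "ax": 0, "ay": 0, "az": 0, "claw": 10}, {"x": 0, "y": 0, "z": 0, "ax": 0, "ay": 0, "az": 0, "claw": 10}]'

```text
clock: 12.95
position: [0.5886, 0.0364, 0.058]
eef_rot: [-0.074, 0.997, -0.0, 0.001]
force: [0.9, -0.2, -7.2]
opening: 0.269
```

```bash
python3 weigh.py wt1
python3 - <<'E'
from h import *
im=capture("wrist");cv2.imwrite("pics/w7.png",im[:,:,::-1])
E
```

```text
Fz [-5.53 -8.17 -6.96 -4.93 -6.25] mean [-0.1   0.39 -6.37]
clock 13.20 [0.5873 0.0363 0.0563] op 0.27 q6 -1.7
pan [(0.81, [0.4214, 0.267, 0.0722], [208.0, 232.0])]
```

View pics/w7.png

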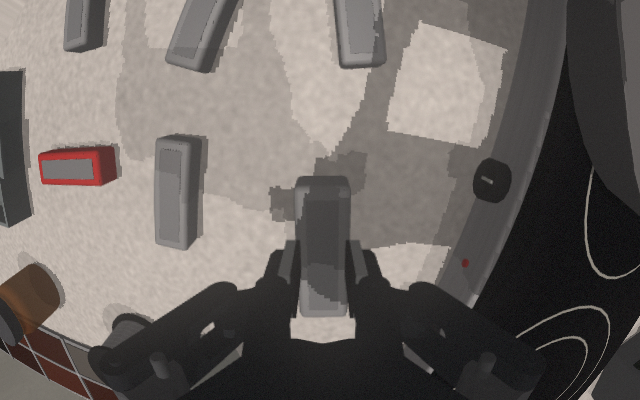

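View pics/wt1.png

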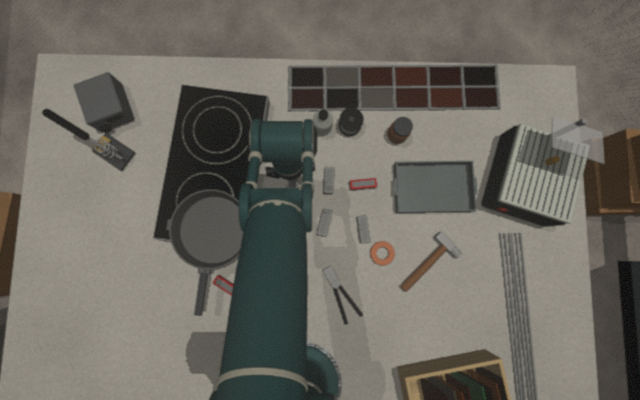

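Request:
jog_arm --steps '[{"x": 0, "y": 0, "z": 20, "ax": 0, "ay": 0, "az": 0, "claw": 10}, {"x": 0, "y": 0, "z": 15, "ax": 0, "ay": 0, "az": 0, "claw": 10}, {"x": 0, "y": 0, "z": 9, "ax": 0, "ay": 0, "az": 0, "claw": 10}, {"x": 0, "y": 0, "z": 0, "ax": 0, "ay": 0, "az": 0, "claw": 10}, {"x": 0, "y": 0, "z": 0, "ax": 0, "ay": 0, "az": 0, "claw": 50}]'

```text
clock: 13.8
position: [0.5885, 0.0363, 0.0133]
eef_rot: [-0.074, 0.997, -0.0, 0.0]
force: [-0.6, -0.1, -0.1]
opening: 0.425
```

Request:
jog_arm --steps '[{"x": 0, "y": 0, "z": 0, "ax": 0, "ay": 0, "az": 0, "claw": 80}, {"x": 0, "y": 0, "z": -20, "ax": 0, "ay": 0, "az": 0, "claw": 80}, {"x": 0, "y": 0, "z": -50, "ax": 0, "ay": 0, "az": 0, "claw": 80}, {"x": 0, "y": 0, "z": -50, "ax": 0, "ay": 0, "az": 0, "claw": 80}, {"x": 0, "y": 0, "z": -40, "ax": 0, "ay": 0, "az": 0, "claw": 80}]'

```text
clock: 14.3
position: [0.5896, 0.0363, 0.1772]
eef_rot: [-0.074, 0.997, -0.0, 0.002]
force: [0.9, 0.0, -0.3]
opening: 0.802
```

Run:
```python
from bars import *
c=calibration("top");im=capture("top");cv2.imwrite("pics/t3.png",im[:,:,::-1])
r,f=rect(im,c,.112,x0=.18,x1=.62,y0=.1,y1=.45,s=1300);cv2.imwrite("pics/t3r.png",r[:,:,::-1])
r,f=rect(im,c,.07,x0=.18,x1=.62,y0=.1,y1=.45,s=1300);cv2.imwrite("pics/t3f.png",r[:,:,::-1])
print(robot.get_state()["position"])
```

```text
[0.59400763 0.03646037 0.1852527 ]
```

View pics/t3r.png

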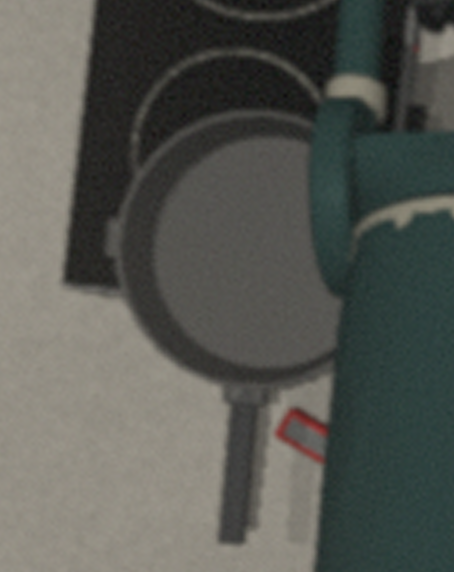

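View pics/t3f.png

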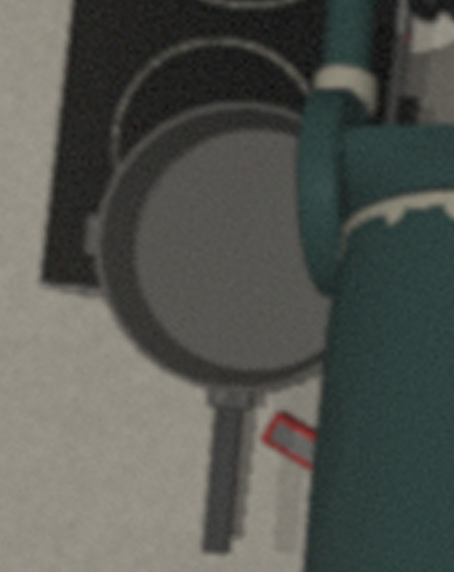

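Run:
```python
from h import *
goto([0.299,0.2625,0.20],np.pi/2-.106)
```

```text
t 14.35 pos [0.594  0.0365 0.1853] F [3.1 0.3 4.3] op 0.797 q6 -1.7
  shift mm (current tool axes) [258.4 266.9 -19.5]  turn [-0.     0.016  0.253]
  shift after turn [317.3 193.6 -14.7]
```

Request:
jog_arm --steps '[{"x": 0, "y": 0, "z": -15, "ax": 0, "ay": 0, "az": 0.125, "claw": 80}, {"x": 0, "y": 0, "z": 0, "ax": 0, "ay": 0, "az": 0.125, "claw": 80}, {"x": 39, "y": 24, "z": 0, "ax": 0, "ay": 0, "az": 0, "claw": 80}, {"x": 39, "y": 24, "z": 0, "ax": 0, "ay": 0, "az": 0, "claw": 80}, {"x": 39, "y": 24, "z": 0, "ax": 0, "ay": 0, "az": 0, "claw": 80}]'

```text
clock: 14.85
position: [0.4786, 0.1206, 0.1887]
eef_rot: [0.052, 0.999, 0.0, 0.001]
force: [-0.1, 0.8, 0.1]
opening: 0.794
```

Request:
jog_arm --steps '[{"x": 39, "y": 24, "z": 0, "ax": 0, "ay": 0, "az": 0, "claw": 80}, {"x": 39, "y": 24, "z": 0, "ax": 0, "ay": 0, "az": 0, "claw": 80}, {"x": 39, "y": 24, "z": 0, "ax": 0, "ay": 0, "az": 0, "claw": 80}, {"x": 39, "y": 24, "z": 0, "ax": 0, "ay": 0, "az": 0, "claw": 80}, {"x": 30, "y": 24, "z": 0, "ax": 0, "ay": 0, "az": 0, "claw": 80}]'

```text
clock: 15.35
position: [0.3048, 0.2595, 0.1889]
eef_rot: [0.051, 0.999, 0.001, 0.001]
force: [0.2, 0.7, -0.6]
opening: 0.802
```

Request:
jog_arm --steps '[{"x": 0, "y": 0, "z": 0, "ax": 0, "ay": 0, "az": 0, "claw": 80}, {"x": 0, "y": 0, "z": 0, "ax": 0, "ay": 0, "az": 0, "claw": 80}, {"x": 0, "y": 0, "z": 0, "ax": 0, "ay": 0, "az": 0, "claw": 80}, {"x": 0, "y": 0, "z": 0, "ax": 0, "ay": 0, "az": 0, "claw": 80}, {"x": 0, "y": 0, "z": 0, "ax": 0, "ay": 0, "az": 0, "claw": 80}]'

```text
clock: 15.85
position: [0.3071, 0.2577, 0.1881]
eef_rot: [0.052, 0.999, -0.0, 0.0]
force: [-0.1, -0.3, -0.5]
opening: 0.802
```

Run:
```python
from h import *
goto([0.299,0.2625,0.097],np.pi/2-.106)
c=calibration("wrist")
im=capture("wrist");cv2.imwrite("pics/w8.png",im[:,:,::-1])
print([w2pix(c,[x,y,.112],True).round() for x,y in [(.2023,.2715),(.3123,.26)]])
```

```text
t 15.85 pos [0.3071 0.2577 0.1881] F [-0.1 -0.3 -0.5] op 0.802 q6 -0.83
  shift mm (current tool axes) [ 8.6  3.9 91.1]  turn [-0.     0.     0.001]
  shift after turn [ 8.6  3.9 91.1]
[array([328.,  65.]), array([327., 210.])]
```

View pics/w8.png

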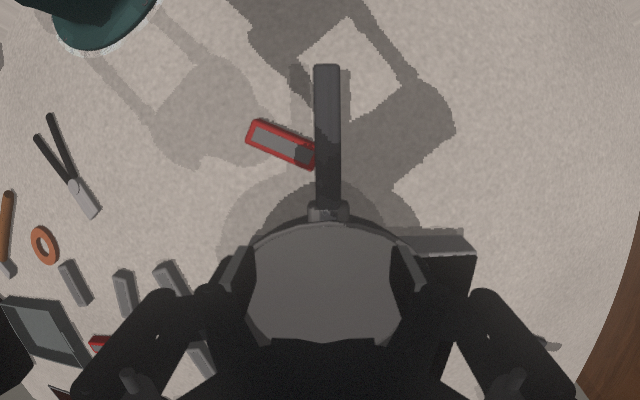

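Request:
jog_arm --steps '[{"x": 13, "y": 3, "z": 10, "ax": 0, "ay": 0, "az": 0, "claw": 80}, {"x": 0, "y": 0, "z": 35, "ax": 0, "ay": 0, "az": 0, "claw": 80}, {"x": 0, "y": 0, "z": 30, "ax": 0, "ay": 0, "az": 0, "claw": 80}, {"x": 0, "y": 0, "z": 15, "ax": 0, "ay": 0, "az": 0, "claw": 80}, {"x": 0, "y": 0, "z": 0, "ax": 0, "ay": 0, "az": 0, "claw": 80}]'

```text
clock: 16.4
position: [0.2906, 0.2607, 0.0947]
eef_rot: [0.052, 0.999, -0.002, -0.003]
force: [-0.2, 0.5, 0.8]
opening: 0.799
```

Request:
jog_arm --steps '[{"x": 0, "y": 0, "z": 0, "ax": 0, "ay": 0, "az": 0, "claw": 10}, {"x": 0, "y": 0, "z": 0, "ax": 0, "ay": 0, "az": 0, "claw": 10}, {"x": 0, "y": 0, "z": 0, "ax": 0, "ay": 0, "az": 0, "claw": 10}, {"x": 0, "y": 0, "z": 0, "ax": 0, "ay": 0, "az": 0, "claw": 10}, {"x": 0, "y": 0, "z": 0, "ax": 0, "ay": 0, "az": 0, "claw": 10}]'

```text
clock: 16.9
position: [0.2943, 0.2634, 0.0993]
eef_rot: [0.051, 0.999, 0.001, 0.001]
force: [-0.7, -0.1, 4.9]
opening: 0.195
```

Run:
```python
from h import *
c=calibration("top")
im=capture("top");cv2.imwrite("pics/t4.png",cv2.resize(im[150:340,140:290],None,fx=4,fy=3.1,interpolation=cv2.INTER_CUBIC)[:,:,::-1])
goto([0,0,0])
```

```text
t 16.95 pos [0.2942 0.2634 0.0992] F [-0.6  0.4  4.9] op 0.19 q6 -0.8
  shift mm (current tool axes) [ 265.7 -292.4   98.4]  turn [0. 0. 0.]
  shift after turn [ 265.7 -292.4   98.4]
```

View pics/t4.png

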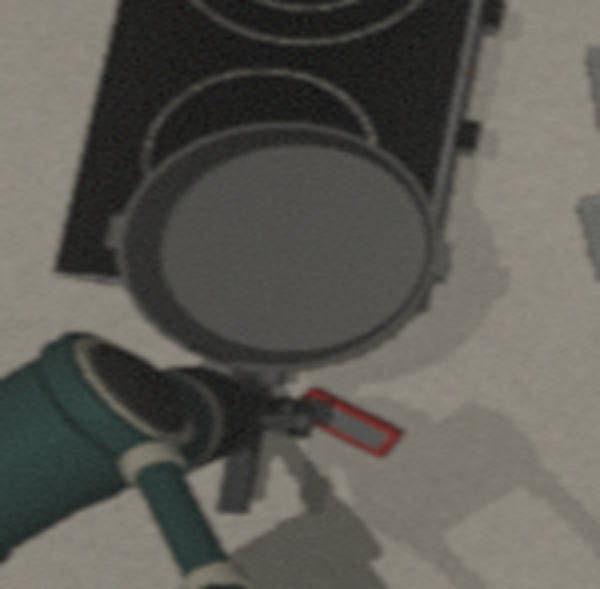

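Run:
```python
from h import *
c=calibration("top")
P=lambda x,y,z:pix2w(c,140+x/4,150+y/3.1,z)
print("floor",circ([P(*q,.07) for q in [(160,248),(430,248),(295,145),(295,352)]]))
print("rim",circ([P(*q,.115) for q in [(120,240),(440,240),(280,123),(280,370)]]))
print("hend",P(234,512,.112))
```

```text
floor [0.4265 0.2517 0.0936]
rim [0.4266 0.2504 0.1067]
hend [0.20180262 0.2694956  0.112     ]
```

Request:
jog_arm --steps '[{"x": -5, "y": 2, "z": 0, "ax": 0, "ay": 0, "az": 0, "claw": 0}, {"x": -10, "y": 5, "z": 0, "ax": 0, "ay": 0, "az": 0, "claw": 0}, {"x": -10, "y": 5, "z": 0, "ax": 0, "ay": 0, "az": 0, "claw": 0}, {"x": -10, "y": 5, "z": 0, "ax": 0, "ay": 0, "az": 0, "claw": 0}, {"x": -10, "y": 5, "z": 0, "ax": 0, "ay": 0, "az": 0, "claw": 0}]'

```text
clock: 17.45
position: [0.3391, 0.2798, 0.0995]
eef_rot: [0.052, 0.999, -0.001, -0.002]
force: [-9.2, -3.7, 16.7]
opening: 0.193
```

Request:
jog_arm --steps '[{"x": -10, "y": 5, "z": 0, "ax": 0, "ay": 0, "az": 0, "claw": 0}, {"x": -10, "y": 5, "z": 0, "ax": 0, "ay": 0, "az": 0, "claw": 0}, {"x": -8, "y": 4, "z": 0, "ax": 0, "ay": 0, "az": 0, "claw": 0}, {"x": -5, "y": 3, "z": 0, "ax": 0, "ay": 0, "az": 0, "claw": 0}, {"x": 0, "y": 0, "z": 0, "ax": 0, "ay": 0, "az": 0, "claw": 0}]'

```text
clock: 17.95
position: [0.3753, 0.2939, 0.0995]
eef_rot: [0.052, 0.999, 0.0, -0.001]
force: [-4.4, -2.5, 12.9]
opening: 0.197
```

Run:
```python
from h import *
c=calibration("top")
im=capture("top");cv2.imwrite("pics/t5.png",cv2.resize(im[70:260,140:290],None,fx=4,fy=3.1,interpolation=cv2.INTER_CUBIC)[:,:,::-1])
goto([0,0,0])
```

```text
t 18.00 pos [0.3753 0.2939 0.0996] F [-4.7 -1.3 10.9] op 0.196 q6 -0.86
  shift mm (current tool axes) [ 342.7 -331.3   99.7]  turn [0. 0. 0.]
  shift after turn [ 342.7 -331.3   99.7]
```

View pics/t5.png

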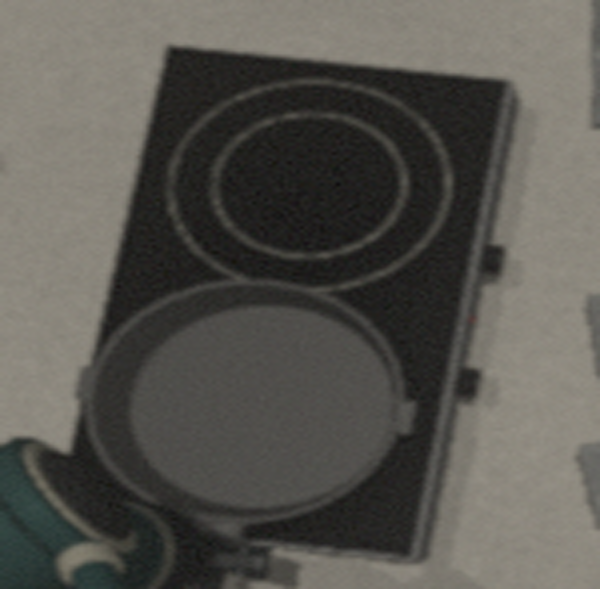

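Request:
jog_arm --steps '[{"x": -2, "y": 3, "z": 0, "ax": 0, "ay": 0, "az": 0, "claw": 0}, {"x": 0, "y": 0, "z": 0, "ax": 0, "ay": 0, "az": 0, "claw": 80}, {"x": 0, "y": 0, "z": 0, "ax": 0, "ay": 0, "az": 0, "claw": 80}, {"x": 0, "y": 0, "z": 0, "ax": 0, "ay": 0, "az": 0, "claw": 80}, {"x": 0, "y": 0, "z": -20, "ax": 0, "ay": 0, "az": 0, "claw": 80}]'

```text
clock: 18.5
position: [0.3752, 0.2945, 0.1151]
eef_rot: [0.051, 0.999, -0.002, -0.003]
force: [0.2, -0.3, -0.6]
opening: 0.8
```

Request:
jog_arm --steps '[{"x": 0, "y": 0, "z": -40, "ax": 0, "ay": 0, "az": 0, "claw": 80}, {"x": 0, "y": 0, "z": -40, "ax": 0, "ay": 0, "az": -0.13, "claw": 80}, {"x": 0, "y": -20, "z": 0, "ax": 0, "ay": 0, "az": -0.13, "claw": 80}, {"x": 0, "y": -30, "z": 0, "ax": 0, "ay": 0, "az": 0, "claw": 80}, {"x": 0, "y": 0, "z": 0, "ax": 0, "ay": 0, "az": 0, "claw": 80}]'

```text
clock: 19.0
position: [0.3829, 0.2445, 0.198]
eef_rot: [-0.078, 0.997, -0.001, 0.0]
force: [0.0, 0.2, -0.9]
opening: 0.8
```

Run:
```python
from h import *
goto([0.5875,0.0365,0.10],np.pi/2+.144)
```

```text
t 19.00 pos [0.3829 0.2445 0.198 ] F [ 0.   0.2 -0.9] op 0.8 q6 -1.21
  shift mm (current tool axes) [-170.  -237.    98.4]  turn [-0.001  0.     0.011]
  shift after turn [-172.7 -235.2   98. ]
```

Request:
jog_arm --steps '[{"x": -28, "y": -39, "z": 0, "ax": 0, "ay": 0, "az": 0.011, "claw": 80}, {"x": -29, "y": -39, "z": 0, "ax": 0, "ay": 0, "az": 0, "claw": 70}, {"x": -29, "y": -39, "z": 0, "ax": 0, "ay": 0, "az": 0, "claw": 70}, {"x": -29, "y": -39, "z": 0, "ax": 0, "ay": 0, "az": 0, "claw": 70}, {"x": -29, "y": -39, "z": 0, "ax": 0, "ay": 0, "az": 0, "claw": 70}]'

```text
clock: 19.5
position: [0.5551, 0.074, 0.1974]
eef_rot: [-0.073, 0.997, 0.0, -0.0]
force: [0.0, 1.0, -0.1]
opening: 0.7
```

Request:
jog_arm --steps '[{"x": -28, "y": -40, "z": 0, "ax": 0, "ay": 0, "az": 0, "claw": 70}, {"x": 0, "y": 0, "z": 40, "ax": 0, "ay": 0, "az": 0, "claw": 70}, {"x": 0, "y": 0, "z": 40, "ax": 0, "ay": 0, "az": 0, "claw": 70}, {"x": 0, "y": 0, "z": 0, "ax": 0, "ay": 0, "az": 0, "claw": 70}, {"x": 0, "y": 0, "z": 0, "ax": 0, "ay": 0, "az": 0, "claw": 70}]'

```text
clock: 20.0
position: [0.5865, 0.0399, 0.1169]
eef_rot: [-0.073, 0.997, 0.0, -0.002]
force: [0.5, -0.7, 0.8]
opening: 0.699
```

Run:
```python
from h import *
goto([0.5875,0.0365,0.0125],np.pi/2+.144)
```

```text
t 20.00 pos [0.5865 0.0399 0.1169] F [ 0.5 -0.7  0.8] op 0.699 q6 -1.69
  shift mm (current tool axes) [ -0.9  -3.6 104.4]  turn [ 0.001 -0.003  0.002]
  shift after turn [ -0.5  -3.5 104.4]
```

Request:
jog_arm --steps '[{"x": 0, "y": -3, "z": 40, "ax": 0, "ay": 0, "az": 0, "claw": 50}, {"x": 0, "y": 0, "z": 35, "ax": 0, "ay": 0, "az": 0, "claw": 50}, {"x": 0, "y": 0, "z": 20, "ax": 0, "ay": 0, "az": 0, "claw": 50}, {"x": 0, "y": 0, "z": 10, "ax": 0, "ay": 0, "az": 0, "claw": 50}, {"x": 0, "y": 0, "z": 0, "ax": 0, "ay": 0, "az": 0, "claw": 50}]'

```text
clock: 20.5
position: [0.5886, 0.0371, 0.0138]
eef_rot: [-0.073, 0.997, -0.0, 0.0]
force: [-0.0, 0.2, 0.3]
opening: 0.501
```

Request:
jog_arm --steps '[{"x": 0, "y": 0, "z": 0, "ax": 0, "ay": 0, "az": 0, "claw": 30}, {"x": 0, "y": 0, "z": 0, "ax": 0, "ay": 0, "az": 0, "claw": 10}, {"x": 0, "y": 0, "z": 0, "ax": 0, "ay": 0, "az": 0, "claw": 10}, {"x": 0, "y": 0, "z": 0, "ax": 0, "ay": 0, "az": 0, "claw": 10}, {"x": 0, "y": 0, "z": 0, "ax": 0, "ay": 0, "az": 0, "claw": 10}]'

```text
clock: 21.0
position: [0.5887, 0.0366, 0.0141]
eef_rot: [-0.073, 0.997, -0.0, 0.001]
force: [-0.4, 0.3, 4.4]
opening: 0.098
```

Run:
```python
from h import *
im=capture("wrist");cv2.imwrite("pics/w9.png",im[150:390,180:480,::-1].repeat(2,0).repeat(2,1))
im=capture("side");cv2.imwrite("pics/s9.png",cv2.resize(im[140:240,290:410],None,fx=6,fy=6,interpolation=cv2.INTER_CUBIC)[:,:,::-1])
```

```text
(no output)
```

View pics/w9.png

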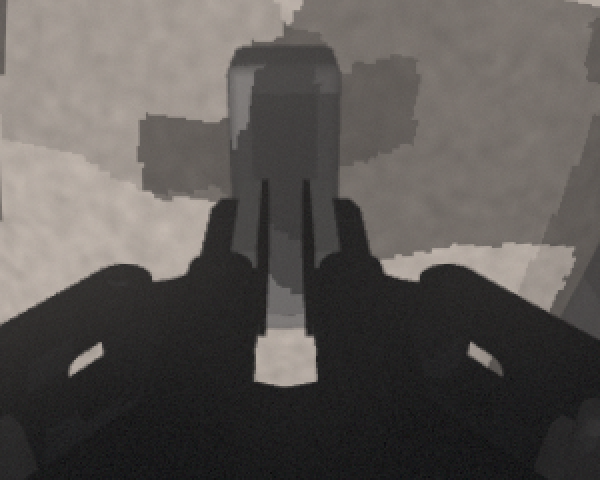

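View pics/s9.png

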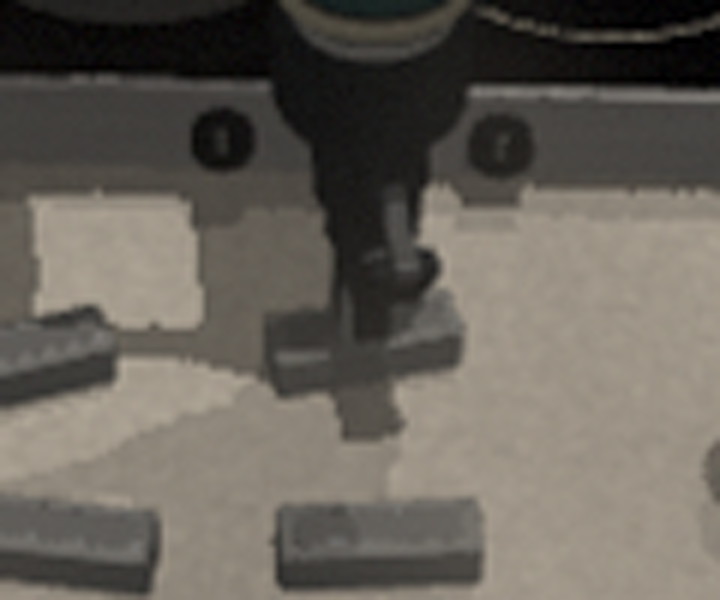

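Request:
jog_arm --steps '[{"x": 0, "y": 0, "z": -10, "ax": 0, "ay": 0, "az": 0, "claw": 50}, {"x": 0, "y": 0, "z": 0, "ax": 0, "ay": 0, "az": 0, "claw": 50}, {"x": 0, "y": 0, "z": 0, "ax": 0, "ay": 0, "az": 0, "claw": 50}, {"x": 0, "y": 0, "z": 10, "ax": 0, "ay": 0, "az": 0, "claw": 50}, {"x": 0, "y": 0, "z": 5, "ax": 0, "ay": 0, "az": 0, "claw": 50}]'

```text
clock: 21.6
position: [0.587, 0.0366, 0.0066]
eef_rot: [-0.073, 0.997, 0.0, -0.001]
force: [-0.4, 0.7, -0.5]
opening: 0.5
```

Request:
jog_arm --steps '[{"x": 0, "y": 0, "z": 2, "ax": 0, "ay": 0, "az": 0, "claw": 45}, {"x": 0, "y": 0, "z": 2, "ax": 0, "ay": 0, "az": 0, "claw": 45}, {"x": 0, "y": 0, "z": 0, "ax": 0, "ay": 0, "az": 0, "claw": 45}, {"x": 0, "y": 0, "z": 0, "ax": 0, "ay": 0, "az": 0, "claw": 45}, {"x": 0, "y": 0, "z": 0, "ax": 0, "ay": 0, "az": 0, "claw": 45}]'

```text
clock: 22.1
position: [0.5882, 0.0366, 0.0043]
eef_rot: [-0.073, 0.997, -0.0, 0.0]
force: [-0.3, 0.1, -0.1]
opening: 0.451
```

Run:
```python
from h import *
goto([0,0,0])
im=capture("side");cv2.imwrite("pics/s10.png",cv2.resize(im[140:240,290:410],None,fx=6,fy=6,interpolation=cv2.INTER_CUBIC)[:,:,::-1])
```

```text
t 22.10 pos [0.5882 0.0366 0.0043] F [-0.3  0.1 -0.1] op 0.451 q6 -1.7
  shift mm (current tool axes) [587.3  49.5   4. ]  turn [0. 0. 0.]
  shift after turn [587.3  49.5   4. ]
```

View pics/s10.png

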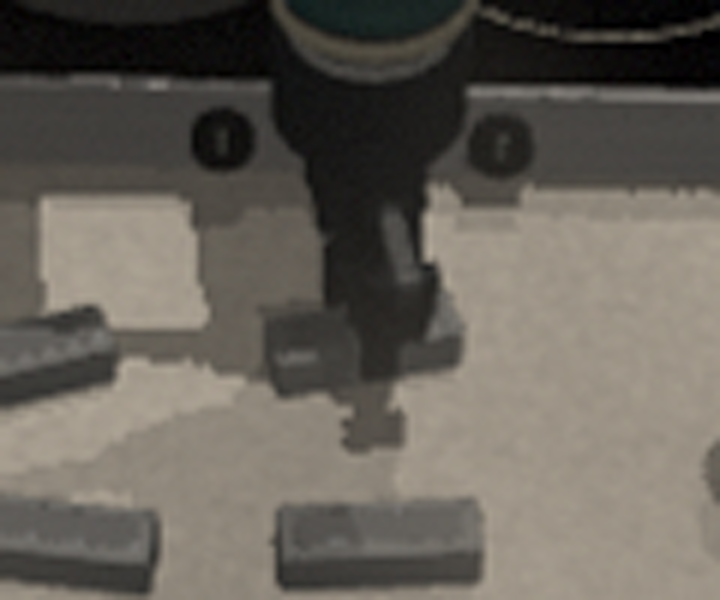

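Request:
jog_arm --steps '[{"x": 0, "y": 0, "z": 2, "ax": 0, "ay": 0, "az": 0, "claw": 40}, {"x": 0, "y": 0, "z": 2, "ax": 0, "ay": 0, "az": 0, "claw": 40}, {"x": 0, "y": 0, "z": 2, "ax": 0, "ay": 0, "az": 0, "claw": 40}, {"x": 0, "y": 0, "z": 0, "ax": 0, "ay": 0, "az": 0, "claw": 40}, {"x": 0, "y": 0, "z": 0, "ax": 0, "ay": 0, "az": 0, "claw": 40}]'

```text
clock: 22.65
position: [0.5878, 0.0366, -0.0021]
eef_rot: [-0.073, 0.997, 0.0, -0.0]
force: [0.4, -0.2, -0.2]
opening: 0.4
```

Request:
jog_arm --steps '[{"x": 0, "y": 0, "z": 0, "ax": 0, "ay": 0, "az": 0, "claw": 20}, {"x": 0, "y": 0, "z": 0, "ax": 0, "ay": 0, "az": 0, "claw": 10}, {"x": 0, "y": 0, "z": 0, "ax": 0, "ay": 0, "az": 0, "claw": 10}, {"x": 0, "y": 0, "z": 0, "ax": 0, "ay": 0, "az": 0, "claw": 10}, {"x": 0, "y": 0, "z": 0, "ax": 0, "ay": 0, "az": 0, "claw": 10}]'

```text
clock: 23.15
position: [0.5882, 0.0365, -0.0017]
eef_rot: [-0.073, 0.997, -0.0, 0.0]
force: [-1.4, -1.6, 2.3]
opening: 0.311
```

Request:
jog_arm --steps '[{"x": 0, "y": 0, "z": -20, "ax": 0, "ay": 0, "az": 0, "claw": 10}, {"x": 0, "y": 0, "z": -40, "ax": 0, "ay": 0, "az": 0, "claw": 10}, {"x": 0, "y": 0, "z": -40, "ax": 0, "ay": 0, "az": 0, "claw": 10}, {"x": 0, "y": 0, "z": -40, "ax": 0, "ay": 0, "az": 0, "claw": 10}, {"x": 0, "y": 0, "z": -10, "ax": 0, "ay": 0, "az": 0, "claw": 10}]'

```text
clock: 23.65
position: [0.5905, 0.0369, 0.152]
eef_rot: [-0.073, 0.997, 0.0, 0.003]
force: [2.1, 0.1, -6.0]
opening: 0.309
```

```bash
cat > pan.py <<'E'
from bars import *
import sys
c=calibration("top");im=capture("top")
r,f=rect(im,c,.07,x0=.3,x1=.7,y0=.12,y1=.45,s=1400)
cv2.imwrite(f"pics/{sys.argv[1]}.png",r[:,:,::-1]);print(look("top","pan")[:1]); print("rect z=.07: x=.7-v/1400, y=.45-u/1400")
E
python3 weigh.py wt2; python3 pan.py p2
```

```text
Fz [-4.71 -6.87 -6.09 -6.36 -6.43] mean [-0.27 -0.2  -6.09]
clock 23.90 [0.5853 0.0366 0.1442] op 0.308 q6 -1.7
pan [(0.75, [0.5099, 0.2969, 0.0716], [199.0, 200.0])]
[(0.6, [0.5083, 0.3031, 0.0697], [197.0, 200.0])]
rect z=.07: x=.7-v/1400, y=.45-u/1400
```

View pics/p2.png

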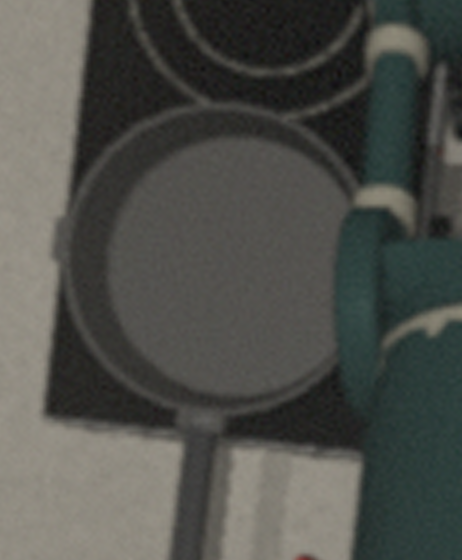

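Run:
```python
from h import *
goto([0.5027,0.2304,0.145],np.pi/2-.115)
```

```text
t 24.05 pos [0.586  0.0366 0.1449] F [ 0.2 -0.7 -6.9] op 0.307 q6 -1.7
  shift mm (current tool axes) [ 54.2 203.9   0.4]  turn [-0.    -0.005  0.261]
  shift after turn [ 1.05e+02  1.83e+02 -1.00e-01]
```

Request:
jog_arm --steps '[{"x": 0, "y": 0, "z": 0, "ax": 0, "ay": 0, "az": 0.13, "claw": 10}, {"x": 0, "y": 0, "z": 0, "ax": 0, "ay": 0, "az": 0.13, "claw": 10}, {"x": 21, "y": 35, "z": 0, "ax": 0, "ay": 0, "az": 0, "claw": 10}, {"x": 21, "y": 35, "z": 0, "ax": 0, "ay": 0, "az": 0, "claw": 10}, {"x": 21, "y": 35, "z": 0, "ax": 0, "ay": 0, "az": 0, "claw": 10}]'

```text
clock: 24.55
position: [0.536, 0.1487, 0.1466]
eef_rot: [0.058, 0.998, -0.0, -0.001]
force: [0.3, 0.4, -6.6]
opening: 0.309
```

Request:
jog_arm --steps '[{"x": 21, "y": 35, "z": 0, "ax": 0, "ay": 0, "az": 0, "claw": 10}, {"x": 21, "y": 35, "z": 0, "ax": 0, "ay": 0, "az": 0, "claw": 10}, {"x": 1, "y": 8, "z": 0, "ax": 0, "ay": 0, "az": 0, "claw": 10}, {"x": 0, "y": 0, "z": 0, "ax": 0, "ay": 0, "az": 0, "claw": 10}, {"x": 0, "y": 0, "z": 0, "ax": 0, "ay": 0, "az": 0, "claw": 10}]'

```text
clock: 25.05
position: [0.5034, 0.2298, 0.1473]
eef_rot: [0.057, 0.998, -0.001, -0.0]
force: [-0.5, -0.8, -6.1]
opening: 0.308
```

Run:
```python
from h import *
goto([0.5027,0.2304,0.068],np.pi/2-.115)
im=capture("wrist");cv2.imwrite("pics/w10.png",im[:,:,::-1])
```

```text
t 25.05 pos [0.5034 0.2298 0.1473] F [-0.5 -0.8 -6.1] op 0.308 q6 -1.07
  shift mm (current tool axes) [ 0.7  0.6 79.3]  turn [-0.001 -0.001  0.002]
  shift after turn [ 0.8  0.5 79.3]
```

View pics/w10.png

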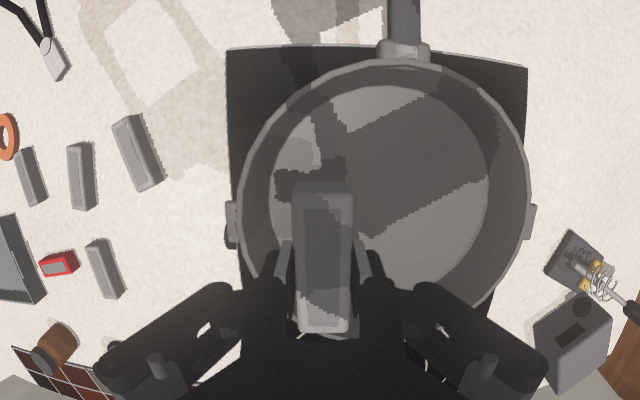

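Request:
jog_arm --steps '[{"x": 0, "y": 1, "z": 20, "ax": 0, "ay": 0, "az": 0, "claw": 10}, {"x": 0, "y": 0, "z": 20, "ax": 0, "ay": 0, "az": 0, "claw": 10}, {"x": 0, "y": 0, "z": 15, "ax": 0, "ay": 0, "az": 0, "claw": 10}, {"x": 0, "y": 0, "z": 10, "ax": 0, "ay": 0, "az": 0, "claw": 10}, {"x": 0, "y": 0, "z": 5, "ax": 0, "ay": 0, "az": 0, "claw": 10}]'

```text
clock: 25.6
position: [0.5031, 0.2305, 0.0767]
eef_rot: [0.057, 0.998, -0.0, -0.001]
force: [-1.1, -0.1, -6.7]
opening: 0.31
```

Run:
```python
from h import *
goto([0.5027,0.2304,0.068],np.pi/2-.115)
im=capture("wrist");cv2.imwrite("pics/w11.png",im[:,:,::-1])
```

```text
t 25.60 pos [0.5031 0.2305 0.0767] F [-1.1 -0.1 -6.7] op 0.31 q6 -1.07
  shift mm (current tool axes) [ 0.4 -0.1  8.7]  turn [-0.001 -0.002  0.   ]
  shift after turn [ 0.4 -0.1  8.7]
```

View pics/w11.png

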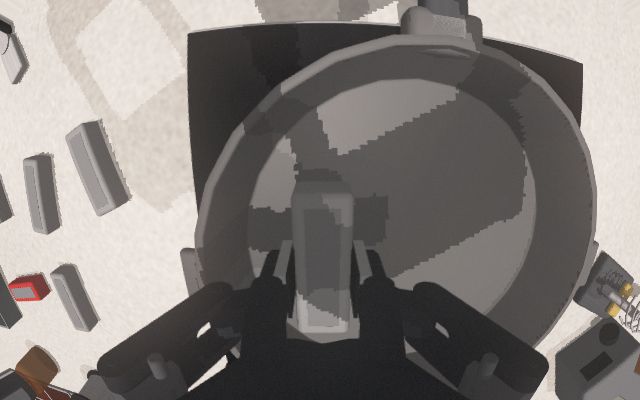

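Request:
jog_arm --steps '[{"x": 0, "y": 0, "z": 3, "ax": 0, "ay": 0, "az": 0, "claw": 10}, {"x": 0, "y": 0, "z": 2, "ax": 0, "ay": 0, "az": 0, "claw": 10}, {"x": 0, "y": 0, "z": 2, "ax": 0, "ay": 0, "az": 0, "claw": 10}, {"x": 0, "y": 0, "z": 0, "ax": 0, "ay": 0, "az": 0, "claw": 10}, {"x": 0, "y": 0, "z": 0, "ax": 0, "ay": 0, "az": 0, "claw": 10}]'

```text
clock: 26.15
position: [0.5037, 0.2316, 0.0714]
eef_rot: [0.057, 0.998, 0.0, 0.0]
force: [0.6, 0.1, -6.3]
opening: 0.309
```

Request:
jog_arm --steps '[{"x": 0, "y": 0, "z": 1, "ax": 0, "ay": 0, "az": 0, "claw": 10}, {"x": 0, "y": 0, "z": 0, "ax": 0, "ay": 0, "az": 0, "claw": 10}, {"x": 0, "y": 0, "z": 0, "ax": 0, "ay": 0, "az": 0, "claw": 10}, {"x": 0, "y": 0, "z": 0, "ax": 0, "ay": 0, "az": 0, "claw": 10}, {"x": 0, "y": 0, "z": 0, "ax": 0, "ay": 0, "az": 0, "claw": 10}]'

```text
clock: 26.65
position: [0.5036, 0.2315, 0.0701]
eef_rot: [0.057, 0.998, 0.0, 0.0]
force: [-0.1, 0.1, -6.3]
opening: 0.312
```

Request:
jog_arm --steps '[{"x": 0, "y": 0, "z": 1, "ax": 0, "ay": 0, "az": 0, "claw": 10}, {"x": 0, "y": 0, "z": 1, "ax": 0, "ay": 0, "az": 0, "claw": 10}, {"x": 0, "y": 0, "z": 0, "ax": 0, "ay": 0, "az": 0, "claw": 10}, {"x": 0, "y": 0, "z": 0, "ax": 0, "ay": 0, "az": 0, "claw": 10}, {"x": 0, "y": 0, "z": 0, "ax": 0, "ay": 0, "az": 0, "claw": 10}]'

```text
clock: 27.15
position: [0.5036, 0.2315, 0.0683]
eef_rot: [0.057, 0.998, 0.0, 0.0]
force: [-1.7, -0.5, -2.5]
opening: 0.308
```

Touching at 0.068 as predicted. Release, with a small opening, and rise.

Request:
jog_arm --steps '[{"x": 0, "y": 0, "z": 0.5, "ax": 0, "ay": 0, "az": 0, "claw": 42}, {"x": 0, "y": 0, "z": 0, "ax": 0, "ay": 0, "az": 0, "claw": 42}, {"x": 0, "y": 0, "z": -15, "ax": 0, "ay": 0, "az": 0, "claw": 42}, {"x": 0, "y": 0, "z": -40, "ax": 0, "ay": 0, "az": 0, "claw": 42}, {"x": 0, "y": 0, "z": -40, "ax": 0, "ay": 0, "az": 0, "claw": 42}]'

```text
clock: 27.65
position: [0.5032, 0.2313, 0.1641]
eef_rot: [0.057, 0.998, -0.0, -0.0]
force: [0.9, 1.1, 0.2]
opening: 0.419
```

Run:
```python
from h import *
goto([0.581,-0.068,0.16],np.pi/2-.04)
im=capture("wrist");cv2.imwrite("pics/w12.png",im[:,:,::-1])
```

```text
t 27.65 pos [0.5032 0.2313 0.1641] F [0.9 1.1 0.2] op 0.419 q6 -1.07
  shift mm (current tool axes) [-111.3 -288.5    4.2]  turn [-0.    -0.001 -0.074]
  shift after turn [ -89.7 -295.9    4.1]
```

View pics/w12.png

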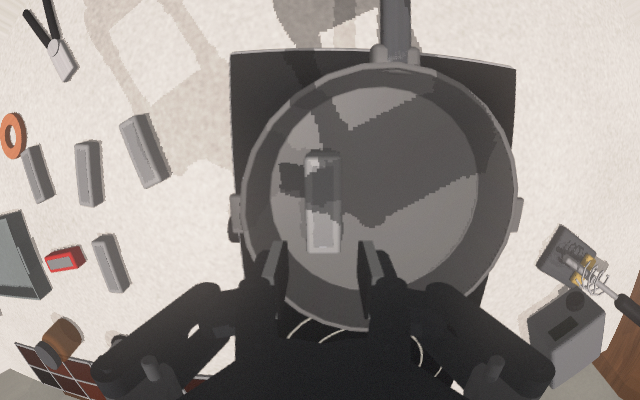

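Request:
jog_arm --steps '[{"x": 0, "y": 0, "z": 0, "ax": 0, "ay": 0, "az": -0.074, "claw": 60}, {"x": -13, "y": -42, "z": 0, "ax": 0, "ay": 0, "az": 0, "claw": 60}, {"x": -13, "y": -42, "z": 0, "ax": 0, "ay": 0, "az": 0, "claw": 60}, {"x": -13, "y": -42, "z": 0, "ax": 0, "ay": 0, "az": 0, "claw": 60}, {"x": -13, "y": -42, "z": 0, "ax": 0, "ay": 0, "az": 0, "claw": 60}]'

```text
clock: 28.2
position: [0.55, 0.0602, 0.1645]
eef_rot: [0.02, 1.0, 0.0, 0.002]
force: [0.8, 0.1, -0.5]
opening: 0.604
```

Request:
jog_arm --steps '[{"x": -13, "y": -42, "z": 0, "ax": 0, "ay": 0, "az": 0, "claw": 60}, {"x": -13, "y": -42, "z": 0, "ax": 0, "ay": 0, "az": 0, "claw": 60}, {"x": -12, "y": -44, "z": 0, "ax": 0, "ay": 0, "az": 0, "claw": 60}, {"x": 0, "y": 0, "z": 50, "ax": 0, "ay": 0, "az": 0, "claw": 60}, {"x": 0, "y": 0, "z": 0, "ax": 0, "ay": 0, "az": 0, "claw": 60}]'

```text
clock: 28.7
position: [0.5779, -0.0689, 0.1082]
eef_rot: [0.021, 1.0, 0.001, -0.004]
force: [-1.1, -0.2, -1.0]
opening: 0.6
```

Run:
```python
from h import *
im=capture("wrist");cv2.imwrite("pics/w13.png",im[:,:,::-1]);print(look("wrist","bar_a"))
goto([0.581,-0.068,-.0015],np.pi/2-.04)
im=capture("top");cv2.imwrite("pics/t13.png",im[60:360,120:490,::-1].repeat(2,0).repeat(2,1))
```

```text
[(0.88, [0.5707, -0.1671, 0.0251], [206.0, 196.0]), (0.82, [0.4586, -0.0627, 0.0278], [324.0, 48.0]), (0.76, [0.5808, -0.0671, 0.0245], [325.0, 203.0]), (0.61, [0.453, 0.0334, 0.0295], [447.0, 44.0]), (0.59, [0.4468, -0.1681, 0.0245], [192.0, 49.0])]
t 28.80 pos [ 0.5809 -0.0678  0.1125] F [0.1 0.3 0.7] op 0.601 q6 -1.69
  shift mm (current tool axes) [ -0.4  -0.2 114. ]  turn [ 0.    -0.002 -0.   ]
  shift after turn [-1.00e-01 -2.00e-01  1.14e+02]
```

View pics/w13.png

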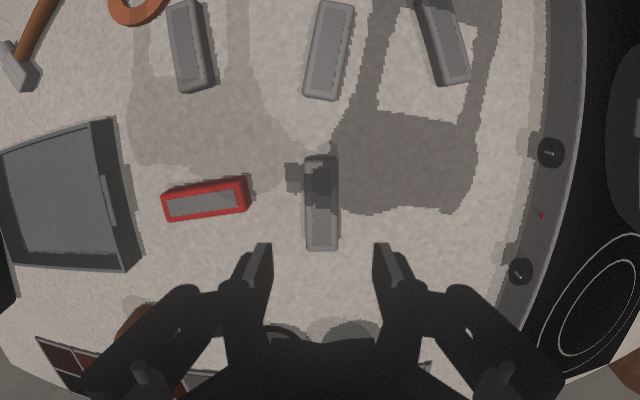

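View pics/t13.png

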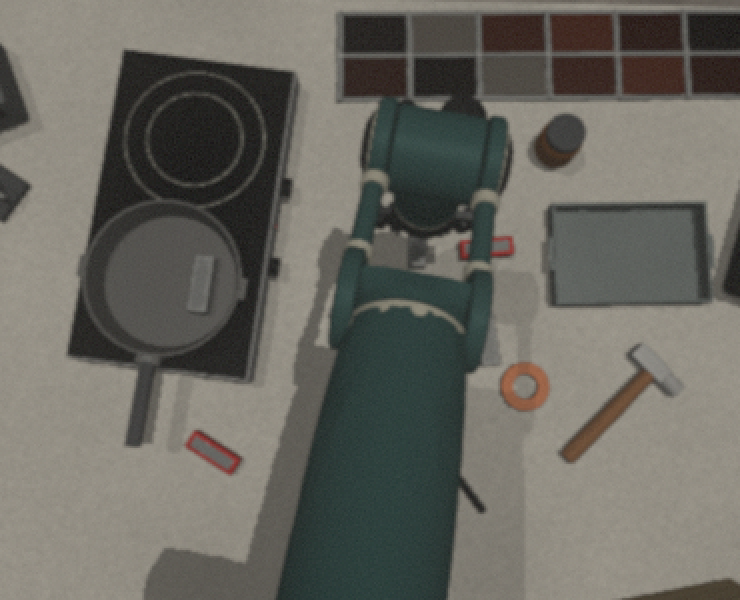

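Request:
jog_arm --steps '[{"x": 0, "y": 0, "z": 40, "ax": 0, "ay": 0, "az": 0, "claw": 50}, {"x": 0, "y": 0, "z": 40, "ax": 0, "ay": 0, "az": 0, "claw": 50}, {"x": 0, "y": 0, "z": 20, "ax": 0, "ay": 0, "az": 0, "claw": 50}, {"x": 0, "y": 0, "z": 10, "ax": 0, "ay": 0, "az": 0, "claw": 50}, {"x": 0, "y": 0, "z": 4, "ax": 0, "ay": 0, "az": 0, "claw": 50}]'

```text
clock: 29.35
position: [0.5828, -0.0672, -0.0004]
eef_rot: [0.019, 1.0, -0.0, 0.001]
force: [-0.3, 0.0, -0.1]
opening: 0.503
```

Request:
jog_arm --steps '[{"x": 0, "y": 0, "z": 0, "ax": 0, "ay": 0, "az": 0, "claw": 10}, {"x": 0, "y": 0, "z": 0, "ax": 0, "ay": 0, "az": 0, "claw": 10}, {"x": 0, "y": 0, "z": 0, "ax": 0, "ay": 0, "az": 0, "claw": 10}, {"x": 0, "y": 0, "z": 0, "ax": 0, "ay": 0, "az": 0, "claw": 10}, {"x": 0, "y": 0, "z": 0, "ax": 0, "ay": 0, "az": 0, "claw": 10}]'

```text
clock: 29.85
position: [0.5834, -0.068, 0.0006]
eef_rot: [0.02, 1.0, -0.0, 0.002]
force: [-0.4, 0.5, 5.5]
opening: 0.311
```

Request:
jog_arm --steps '[{"x": 0, "y": 0, "z": -20, "ax": 0, "ay": 0, "az": 0, "claw": 10}, {"x": 0, "y": 0, "z": -40, "ax": 0, "ay": 0, "az": 0, "claw": 10}, {"x": 0, "y": 0, "z": -20, "ax": 0, "ay": 0, "az": 0, "claw": 10}, {"x": 0, "y": 0, "z": 0, "ax": 0, "ay": 0, "az": 0, "claw": 10}, {"x": 0, "y": 0, "z": 0, "ax": 0, "ay": 0, "az": 0, "claw": 10}]'

```text
clock: 30.35
position: [0.5809, -0.0678, 0.0778]
eef_rot: [0.02, 1.0, 0.0, -0.0]
force: [-1.8, 0.0, -6.1]
opening: 0.309
```

```bash
python3 weigh.py wt3;python3 - <<'E'
from h import *
goto([0.567,-0.316,0.08],np.pi/2+.02)
E
```

```text
Fz [-6.18 -5.78 -5.92 -5.85 -5.21] mean [ 0.03 -0.11 -5.79]
clock 30.60 [ 0.58   -0.0676  0.0764] op 0.307 q6 -1.69
pan [(0.95, [0.506, 0.2987, 0.072], [198.0, 201.0])]
t 30.65 pos [ 0.5804 -0.0677  0.0768] F [-0.4  0.2 -5.4] op 0.304 q6 -1.69
  shift mm (current tool axes) [   3.5 -248.6   -3.3]  turn [ 0.    -0.003 -0.06 ]
  shift after turn [  18.4 -248.    -3.2]
```

Run:
```python
from h import *
c=calibration("top")
im=cv2.imread("pics/wt3.png")[160:250,140:290];cv2.imwrite("pics/wt3c.png",cv2.resize(im,None,fx=5,fy=5,interpolation=cv2.INTER_CUBIC))
print(pix2w(c,120+201/2,60+284/2,.094))
goto([0.5088,0.283,0.145],np.pi/2-.115)
```

```text
[0.50224429 0.23096684 0.094     ]
t 30.65 pos [ 0.5804 -0.0677  0.0768] F [-0.4  0.2 -5.4] op 0.304 q6 -1.69
  shift mm (current tool axes) [ 85.7 347.6 -67.8]  turn [ 0.    -0.003  0.075]
  shift after turn [111.4 340.2 -68.2]
```

View pics/wt3c.png

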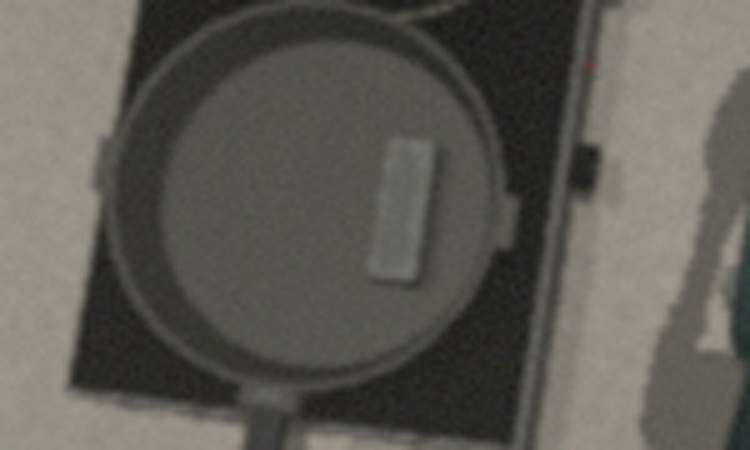

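Request:
jog_arm --steps '[{"x": 0, "y": 0, "z": -35, "ax": 0, "ay": 0, "az": 0.075, "claw": 10}, {"x": 0, "y": 0, "z": -35, "ax": 0, "ay": 0, "az": 0, "claw": 10}, {"x": 12, "y": 38, "z": 0, "ax": 0, "ay": 0, "az": 0, "claw": 10}, {"x": 12, "y": 38, "z": 0, "ax": 0, "ay": 0, "az": 0, "claw": 10}, {"x": 12, "y": 38, "z": 0, "ax": 0, "ay": 0, "az": 0, "claw": 10}]'

```text
clock: 31.15
position: [0.5586, 0.0504, 0.1484]
eef_rot: [0.058, 0.998, 0.0, -0.0]
force: [0.4, 0.4, -6.2]
opening: 0.309
```

Request:
jog_arm --steps '[{"x": 12, "y": 38, "z": 0, "ax": 0, "ay": 0, "az": 0, "claw": 10}, {"x": 12, "y": 38, "z": 0, "ax": 0, "ay": 0, "az": 0, "claw": 10}, {"x": 13, "y": 38, "z": 0, "ax": 0, "ay": 0, "az": 0, "claw": 10}, {"x": 13, "y": 38, "z": 0, "ax": 0, "ay": 0, "az": 0, "claw": 10}, {"x": 13, "y": 38, "z": 0, "ax": 0, "ay": 0, "az": 0, "claw": 10}]'

```text
clock: 31.65
position: [0.5172, 0.2468, 0.1479]
eef_rot: [0.057, 0.998, -0.0, -0.0]
force: [0.7, -0.0, -5.7]
opening: 0.308
```

Request:
jog_arm --steps '[{"x": 12, "y": 36, "z": 0, "ax": 0, "ay": 0, "az": 0, "claw": 10}, {"x": 0, "y": 0, "z": 0, "ax": 0, "ay": 0, "az": 0, "claw": 10}, {"x": 0, "y": 0, "z": 0, "ax": 0, "ay": 0, "az": 0, "claw": 10}, {"x": 0, "y": 0, "z": 0, "ax": 0, "ay": 0, "az": 0, "claw": 10}, {"x": 0, "y": 0, "z": 0, "ax": 0, "ay": 0, "az": 0, "claw": 10}]'

```text
clock: 32.15
position: [0.5105, 0.2814, 0.1482]
eef_rot: [0.058, 0.998, -0.0, -0.0]
force: [-0.2, -0.4, -6.5]
opening: 0.309
```

Run:
```python
from h import *
goto([0.5088,0.283,0.0685],np.pi/2-.115)
```

```text
t 32.15 pos [0.5105 0.2814 0.1482] F [-0.2 -0.4 -6.5] op 0.309 q6 -0.99
  shift mm (current tool axes) [ 1.8  1.5 79.7]  turn [-0.001 -0.001 -0.001]
  shift after turn [ 1.8  1.4 79.7]
```

Request:
jog_arm --steps '[{"x": 2, "y": 2, "z": 25, "ax": 0, "ay": 0, "az": 0, "claw": 10}, {"x": 0, "y": 0, "z": 20, "ax": 0, "ay": 0, "az": 0, "claw": 10}, {"x": 0, "y": 0, "z": 15, "ax": 0, "ay": 0, "az": 0, "claw": 10}, {"x": 0, "y": 0, "z": 10, "ax": 0, "ay": 0, "az": 0, "claw": 10}, {"x": 0, "y": 0, "z": 5, "ax": 0, "ay": 0, "az": 0, "claw": 10}]'

```text
clock: 32.65
position: [0.5083, 0.284, 0.0724]
eef_rot: [0.058, 0.998, -0.0, -0.001]
force: [0.2, 0.0, -5.0]
opening: 0.312
```

Request:
jog_arm --steps '[{"x": 0, "y": 0, "z": 2, "ax": 0, "ay": 0, "az": 0, "claw": 10}, {"x": 0, "y": 0, "z": 1, "ax": 0, "ay": 0, "az": 0, "claw": 10}, {"x": 0, "y": 0, "z": 0, "ax": 0, "ay": 0, "az": 0, "claw": 10}, {"x": 0, "y": 0, "z": 0, "ax": 0, "ay": 0, "az": 0, "claw": 10}, {"x": 0, "y": 0, "z": 0, "ax": 0, "ay": 0, "az": 0, "claw": 10}]'

```text
clock: 33.15
position: [0.509, 0.2851, 0.0712]
eef_rot: [0.057, 0.998, 0.0, 0.0]
force: [-0.3, -0.5, -5.5]
opening: 0.31
```

Request:
jog_arm --steps '[{"x": 0, "y": 0, "z": 1, "ax": 0, "ay": 0, "az": 0, "claw": 10}, {"x": 0, "y": 0, "z": 0.5, "ax": 0, "ay": 0, "az": 0, "claw": 10}, {"x": 0, "y": 0, "z": 0, "ax": 0, "ay": 0, "az": 0, "claw": 10}, {"x": 0, "y": 0, "z": 0, "ax": 0, "ay": 0, "az": 0, "claw": 42}, {"x": 0, "y": 0, "z": 0, "ax": 0, "ay": 0, "az": 0, "claw": 42}]'

```text
clock: 33.65
position: [0.5095, 0.2853, 0.0697]
eef_rot: [0.057, 0.998, 0.001, 0.001]
force: [-0.3, 0.0, -0.2]
opening: 0.416
```

Request:
jog_arm --steps '[{"x": 0, "y": 0, "z": -15, "ax": 0, "ay": 0, "az": 0, "claw": 42}, {"x": 0, "y": 0, "z": -30, "ax": 0, "ay": 0, "az": 0, "claw": 42}, {"x": 0, "y": 0, "z": -40, "ax": 0, "ay": 0, "az": -0.13, "claw": 50}, {"x": 0, "y": 0, "z": 0, "ax": 0, "ay": 0, "az": -0.13, "claw": 50}, {"x": 0, "y": 0, "z": 0, "ax": 0, "ay": 0, "az": -0.093, "claw": 50}]'

```text
clock: 34.15
position: [0.5107, 0.2858, 0.158]
eef_rot: [-0.121, 0.993, 0.001, 0.003]
force: [-0.8, 0.3, -0.6]
opening: 0.505
```

Run:
```python
from h import *
goto([0.442,0.038,0.16],np.pi/2+.238)
im=capture("wrist");cv2.imwrite("pics/w14.png",im[:,:,::-1]);print(look("wrist","bar_a"))
```

```text
t 34.15 pos [0.5107 0.2858 0.158 ] F [-0.8  0.3 -0.6] op 0.505 q6 -1.35
  shift mm (current tool axes) [ 126.3 -224.    -3.1]  turn [0.001 0.006 0.005]
  shift after turn [ 125.2 -224.6   -2. ]
[(0.97, [0.4424, -0.1627, 0.0206], [17.0, 66.0]), (0.89, [0.5083, 0.2841, 0.095], [322.0, 208.0]), (0.87, [0.4973, 0.233, 0.0926], [258.0, 177.0]), (0.69, [0.5696, -0.1543, 0.0193], [16.0, 156.0]), (0.68, [0.4454, 0.0433, 0.0252], [115.0, 77.0]), (0.58, [0.4557, -0.0537, 0.023], [59.0, 80.0])]
```

View pics/w14.png

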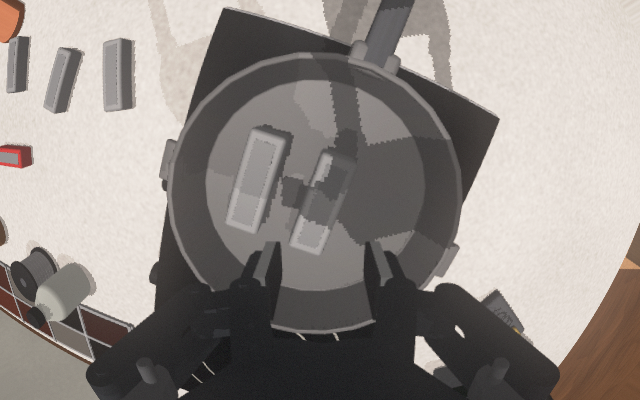

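Request:
jog_arm --steps '[{"x": 20, "y": -37, "z": 0, "ax": 0, "ay": 0, "az": 0, "claw": 50}, {"x": 21, "y": -37, "z": 0, "ax": 0, "ay": 0, "az": 0, "claw": 50}, {"x": 21, "y": -37, "z": 0, "ax": 0, "ay": 0, "az": 0, "claw": 50}, {"x": 21, "y": -37, "z": 0, "ax": 0, "ay": 0, "az": 0, "claw": 50}, {"x": 21, "y": -37, "z": 0, "ax": 0, "ay": 0, "az": 0, "claw": 50}]'

```text
clock: 34.75
position: [0.4507, 0.0792, 0.1544]
eef_rot: [-0.118, 0.993, -0.0, 0.0]
force: [0.8, -0.0, -0.2]
opening: 0.497
```

Request:
jog_arm --steps '[{"x": 21, "y": -39, "z": 0, "ax": 0, "ay": 0, "az": 0, "claw": 50}, {"x": 0, "y": 0, "z": 40, "ax": 0, "ay": 0, "az": 0, "claw": 60}, {"x": 0, "y": 0, "z": 0, "ax": 0, "ay": 0, "az": 0, "claw": 60}, {"x": 0, "y": 0, "z": 0, "ax": 0, "ay": 0, "az": 0, "claw": 60}, {"x": 0, "y": 0, "z": 0, "ax": 0, "ay": 0, "az": 0, "claw": 60}]'

```text
clock: 35.25
position: [0.4411, 0.0383, 0.1154]
eef_rot: [-0.119, 0.993, -0.0, 0.001]
force: [0.5, -0.8, 0.4]
opening: 0.601
```

Run:
```python
from h import *
im=capture("wrist");cv2.imwrite("pics/w15.png",im[:,:,::-1]);print(look("wrist","bar_a"))
goto([0.442,0.038,-.0015],np.pi/2+.238)
```

```text
[(0.96, [0.2696, 0.2113, 0.0278], [549.0, 69.0]), (0.9, [0.4791, 0.2316, 0.0913], [527.0, 311.0]), (0.85, [0.4423, -0.1639, 0.0226], [114.0, 150.0]), (0.81, [0.4498, -0.0593, 0.0256], [209.0, 182.0]), (0.79, [0.4451, 0.0341, 0.0233], [317.0, 201.0]), (0.7, [0.4952, 0.275, 0.0914], [548.0, 326.0]), (0.66, [0.5679, -0.1662, 0.0263], [112.0, 264.0])]
t 35.35 pos [0.4414 0.0385 0.1156] F [-0.3 -0.8  0. ] op 0.603 q6 -1.78
  shift mm (current tool axes) [ -0.2  -0.6 117.1]  turn [-0.     0.002  0.001]
  shift after turn [ -0.5  -0.6 117.1]
```

View pics/w15.png

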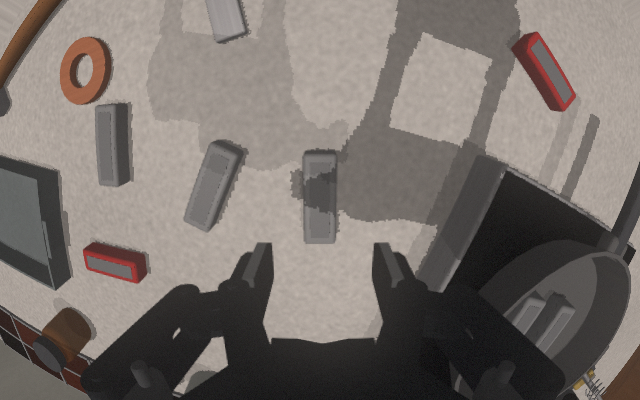

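Aligned on the bar at (320,197).

Request:
jog_arm --steps '[{"x": 0, "y": -2, "z": 40, "ax": 0, "ay": 0, "az": 0, "claw": 50}, {"x": 0, "y": 0, "z": 40, "ax": 0, "ay": 0, "az": 0, "claw": 50}, {"x": 0, "y": 0, "z": 20, "ax": 0, "ay": 0, "az": 0, "claw": 50}, {"x": 0, "y": 0, "z": 12, "ax": 0, "ay": 0, "az": 0, "claw": 50}, {"x": 0, "y": 0, "z": 5, "ax": 0, "ay": 0, "az": 0, "claw": 50}]'

```text
clock: 35.85
position: [0.4406, 0.0362, -0.0033]
eef_rot: [-0.119, 0.993, 0.0, -0.0]
force: [0.1, 0.0, 0.1]
opening: 0.499
```

Request:
jog_arm --steps '[{"x": 0, "y": 0, "z": 0, "ax": 0, "ay": 0, "az": 0, "claw": 10}, {"x": 0, "y": 0, "z": 0, "ax": 0, "ay": 0, "az": 0, "claw": 10}, {"x": 0, "y": 0, "z": 0, "ax": 0, "ay": 0, "az": 0, "claw": 10}, {"x": 0, "y": 0, "z": 0, "ax": 0, "ay": 0, "az": 0, "claw": 10}, {"x": 0, "y": 0, "z": 0, "ax": 0, "ay": 0, "az": 0, "claw": 10}]'

```text
clock: 36.35
position: [0.4412, 0.0358, -0.0021]
eef_rot: [-0.119, 0.993, 0.0, 0.001]
force: [-0.4, -0.5, 1.6]
opening: 0.31
```

Request:
jog_arm --steps '[{"x": 0, "y": 0, "z": -20, "ax": 0, "ay": 0, "az": 0, "claw": 10}, {"x": 0, "y": 0, "z": -40, "ax": 0, "ay": 0, "az": 0, "claw": 10}, {"x": 0, "y": 0, "z": -20, "ax": 0, "ay": 0, "az": 0, "claw": 10}, {"x": 0, "y": 0, "z": 0, "ax": 0, "ay": 0, "az": 0, "claw": 10}, {"x": 0, "y": 0, "z": 0, "ax": 0, "ay": 0, "az": 0, "claw": 10}]'

```text
clock: 36.85
position: [0.4402, 0.0356, 0.0767]
eef_rot: [-0.119, 0.993, -0.0, 0.0]
force: [0.5, -0.1, -4.8]
opening: 0.314
```

```bash
python3 weigh.py wt4;python3 - <<'E'
from h import *
goto([0.567,-0.316,0.08],np.pi/2+.02)
goto([0.5145,0.334,0.145],np.pi/2-.115)
E
```

```text
Fz [-3.78 -4.24 -3.9  -3.64 -3.86] mean [-0.13 -0.23 -3.88]
clock 37.10 [0.4389 0.0356 0.0754] op 0.313 q6 -1.78
pan [(0.96, [0.5052, 0.3021, 0.0727], [197.0, 201.0])]
t 37.15 pos [0.4393 0.0356 0.0756] F [ 0.1 -1.1 -4. ] op 0.306 q6 -1.78
  shift mm (current tool axes) [ -41.2 -371.8   -4.7]  turn [ 0.    -0.003  0.218]
  shift after turn [-120.7 -354.1   -4.4]
t 37.15 pos [0.4393 0.0356 0.0756] F [ 0.1 -1.1 -4. ] op 0.306 q6 -1.78
  shift mm (current tool axes) [-143.3  272.2  -69.6]  turn [ 0.    -0.003  0.353]
  shift after turn [-40.5 305.  -69.4]
```

Request:
jog_arm --steps '[{"x": 0, "y": 0, "z": 0, "ax": 0, "ay": 0, "az": 0.11, "claw": 10}, {"x": 0, "y": 0, "z": 0, "ax": 0, "ay": 0, "az": 0.108, "claw": 10}, {"x": -13, "y": -39, "z": 0, "ax": 0, "ay": 0, "az": 0, "claw": 10}, {"x": -13, "y": -39, "z": 0, "ax": 0, "ay": 0, "az": 0, "claw": 10}, {"x": -13, "y": -39, "z": 0, "ax": 0, "ay": 0, "az": 0, "claw": 10}]'

```text
clock: 37.65
position: [0.4818, -0.0814, 0.0764]
eef_rot: [-0.011, 1.0, 0.0, -0.0]
force: [1.0, -0.6, -3.7]
opening: 0.309
```

Request:
jog_arm --steps '[{"x": -13, "y": -39, "z": 0, "ax": 0, "ay": 0, "az": 0, "claw": 10}, {"x": -13, "y": -39, "z": 0, "ax": 0, "ay": 0, "az": 0, "claw": 10}, {"x": -14, "y": -40, "z": 0, "ax": 0, "ay": 0, "az": 0, "claw": 10}, {"x": -14, "y": -40, "z": 0, "ax": 0, "ay": 0, "az": 0, "claw": 10}, {"x": -14, "y": -40, "z": 0, "ax": 0, "ay": 0, "az": 0, "claw": 10}]'

```text
clock: 38.15
position: [0.5537, -0.2786, 0.0758]
eef_rot: [-0.01, 1.0, 0.0, -0.001]
force: [0.6, 0.9, -3.0]
opening: 0.309
```

Request:
jog_arm --steps '[{"x": -13, "y": -38, "z": 0, "ax": 0, "ay": 0, "az": 0, "claw": 10}, {"x": 0, "y": 0, "z": 0, "ax": 0, "ay": 0, "az": 0, "claw": 10}, {"x": 0, "y": 0, "z": 0, "ax": 0, "ay": 0, "az": 0, "claw": 10}, {"x": 0, "y": 0, "z": 0, "ax": 0, "ay": 0, "az": 0, "claw": 10}, {"x": 0, "y": 0, "z": 0, "ax": 0, "ay": 0, "az": 0, "claw": 10}]'

```text
clock: 38.65
position: [0.5668, -0.3133, 0.0763]
eef_rot: [-0.011, 1.0, 0.001, -0.001]
force: [-0.4, 0.4, -3.5]
opening: 0.308
```

Run:
```python
from h import *
im=capture("wrist");cv2.imwrite("pics/w16.png",im[:,:,::-1]);print(look("wrist","tray"))
goto([0.567,-0.318,.0025],np.pi/2+.02)
```

```text
[(0.89, [0.5495, -0.3961, 0.0096], [216.0, 184.0]), (0.56, [0.5593, -0.3156, 0.1004], [320.0, 257.0])]
t 38.75 pos [ 0.5672 -0.3135  0.0769] F [ 0.3  0.4 -3.7] op 0.31 q6 -2.14
  shift mm (current tool axes) [ 0.2 -4.5 74.4]  turn [ 0.    -0.001  0.001]
  shift after turn [ 0.3 -4.5 74.4]
```

View pics/w16.png

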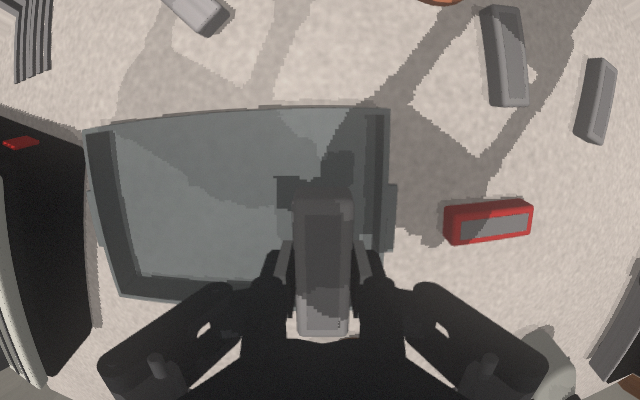

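Request:
jog_arm --steps '[{"x": 0, "y": -12, "z": 15, "ax": 0, "ay": 0, "az": 0, "claw": 10}, {"x": 0, "y": 0, "z": 25, "ax": 0, "ay": 0, "az": 0, "claw": 10}, {"x": 0, "y": 0, "z": 15, "ax": 0, "ay": 0, "az": 0, "claw": 10}, {"x": 0, "y": 0, "z": 10, "ax": 0, "ay": 0, "az": 0, "claw": 10}, {"x": 0, "y": 0, "z": 4, "ax": 0, "ay": 0, "az": 0, "claw": 10}]'

```text
clock: 39.25
position: [0.5666, -0.3261, 0.006]
eef_rot: [-0.01, 1.0, 0.001, -0.001]
force: [0.3, 0.9, -4.1]
opening: 0.311
```

Request:
jog_arm --steps '[{"x": 0, "y": 0, "z": 2, "ax": 0, "ay": 0, "az": 0, "claw": 10}, {"x": 0, "y": 0, "z": 1, "ax": 0, "ay": 0, "az": 0, "claw": 10}, {"x": 0, "y": 0, "z": 0, "ax": 0, "ay": 0, "az": 0, "claw": 10}, {"x": 0, "y": 0, "z": 0, "ax": 0, "ay": 0, "az": 0, "claw": 10}, {"x": 0, "y": 0, "z": 0, "ax": 0, "ay": 0, "az": 0, "claw": 10}]'

```text
clock: 39.75
position: [0.5683, -0.3271, 0.0058]
eef_rot: [-0.01, 1.0, -0.0, 0.001]
force: [-0.1, 0.3, -4.2]
opening: 0.309
```

Request:
jog_arm --steps '[{"x": 0, "y": 0, "z": 2, "ax": 0, "ay": 0, "az": 0, "claw": 10}, {"x": 0, "y": 0, "z": 1.5, "ax": 0, "ay": 0, "az": 0, "claw": 10}, {"x": 0, "y": 0, "z": 0, "ax": 0, "ay": 0, "az": 0, "claw": 10}, {"x": 0, "y": 0, "z": 0, "ax": 0, "ay": 0, "az": 0, "claw": 10}, {"x": 0, "y": 0, "z": 0, "ax": 0, "ay": 0, "az": 0, "claw": 10}]'

```text
clock: 40.25
position: [0.568, -0.3269, 0.0019]
eef_rot: [-0.01, 1.0, -0.0, 0.0]
force: [-1.0, 0.8, 0.5]
opening: 0.313
```

Seated. Release, rise, go to the fourth bar.

Request:
jog_arm --steps '[{"x": 0, "y": 0, "z": 0, "ax": 0, "ay": 0, "az": 0, "claw": 42}, {"x": 0, "y": 0, "z": 0, "ax": 0, "ay": 0, "az": 0, "claw": 42}, {"x": 0, "y": 0, "z": -15, "ax": 0, "ay": 0, "az": 0, "claw": 42}, {"x": 0, "y": 0, "z": -40, "ax": 0, "ay": 0, "az": 0, "claw": 42}, {"x": 0, "y": 0, "z": -50, "ax": 0, "ay": 0, "az": 0, "claw": 50}]'

```text
clock: 40.75
position: [0.566, -0.3257, 0.1059]
eef_rot: [-0.01, 1.0, 0.001, -0.002]
force: [0.6, -0.7, 0.2]
opening: 0.5
```

Run:
```python
from h import *
im=capture("wrist");cv2.imwrite("pics/w17.png",im[:,:,::-1]);print(look("wrist","bar_a"))
goto([0.438,-0.1695,.11],np.pi/2+.145)
```

```text
[(0.95, [0.4654, -0.0716, 0.0327], [587.0, 102.0]), (0.95, [0.5755, -0.3357, 0.0408], [316.0, 206.0]), (0.7, [0.578, -0.1861, 0.0365], [485.0, 210.0]), (0.56, [0.4516, -0.1853, 0.0306], [498.0, 66.0])]
t 40.85 pos [ 0.5736 -0.3304  0.1172] F [ 2.3 -0.1  0.6] op 0.5 q6 -2.15
  shift mm (current tool axes) [132.4 163.7   3.8]  turn [-0.01   0.013 -0.125]
  shift after turn [111.  178.8   7.2]
```

View pics/w17.png

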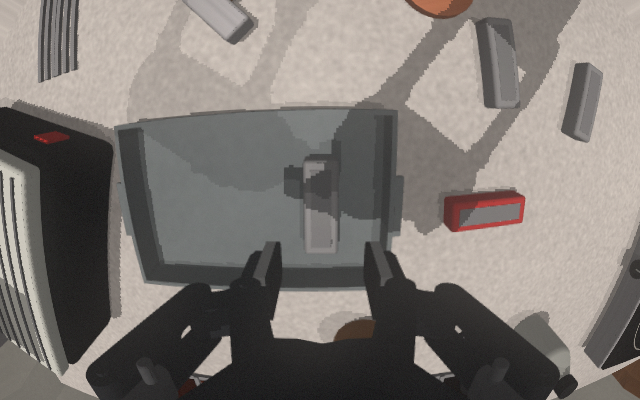

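Request:
jog_arm --steps '[{"x": 0, "y": 0, "z": 0, "ax": 0, "ay": 0, "az": -0.125, "claw": 50}, {"x": 21, "y": 35, "z": 0, "ax": 0, "ay": 0, "az": 0, "claw": 50}, {"x": 21, "y": 35, "z": 0, "ax": 0, "ay": 0, "az": 0, "claw": 50}, {"x": 21, "y": 35, "z": 0, "ax": 0, "ay": 0, "az": 0, "claw": 50}, {"x": 21, "y": 35, "z": 0, "ax": 0, "ay": 0, "az": 0, "claw": 50}]'

```text
clock: 41.35
position: [0.464, -0.1997, 0.1077]
eef_rot: [-0.072, 0.997, -0.0, 0.001]
force: [0.0, -0.4, 0.4]
opening: 0.503
```

Request:
jog_arm --steps '[{"x": 22, "y": 35, "z": 0, "ax": 0, "ay": 0, "az": 0, "claw": 60}, {"x": 0, "y": 0, "z": 0, "ax": 0, "ay": 0, "az": 0, "claw": 60}, {"x": 0, "y": 0, "z": 0, "ax": 0, "ay": 0, "az": 0, "claw": 60}, {"x": 0, "y": 0, "z": 0, "ax": 0, "ay": 0, "az": 0, "claw": 60}, {"x": 0, "y": 0, "z": 0, "ax": 0, "ay": 0, "az": 0, "claw": 60}]'

```text
clock: 41.85
position: [0.4391, -0.1701, 0.1075]
eef_rot: [-0.072, 0.997, -0.001, 0.001]
force: [0.8, -0.2, -0.2]
opening: 0.6
```

Run:
```python
from h import *
im=capture("wrist");cv2.imwrite("pics/w18.png",im[:,:,::-1]);print(look("wrist","bar_a"))
goto([0.438,-0.1695,-.0015],np.pi/2+.145)
```

```text
[(0.92, [0.5462, -0.3265, 0.0258], [154.0, 281.0]), (0.91, [0.4369, -0.1734, 0.0259], [320.0, 199.0]), (0.87, [0.2597, 0.1866, 0.0125], [636.0, 98.0]), (0.84, [0.5643, -0.1699, 0.0246], [305.0, 322.0]), (0.64, [0.3568, -0.3746, 0.0228], [109.0, 82.0]), (0.55, [0.4536, -0.0705, 0.027], [435.0, 234.0])]
t 41.95 pos [ 0.4386 -0.1699  0.1069] F [ 0.  -0.4  0.6] op 0.602 q6 -2.14
  shift mm (current tool axes) [  0.6   0.5 108.4]  turn [-0.     0.001 -0.001]
  shift after turn [  0.5   0.5 108.4]
```

View pics/w18.png

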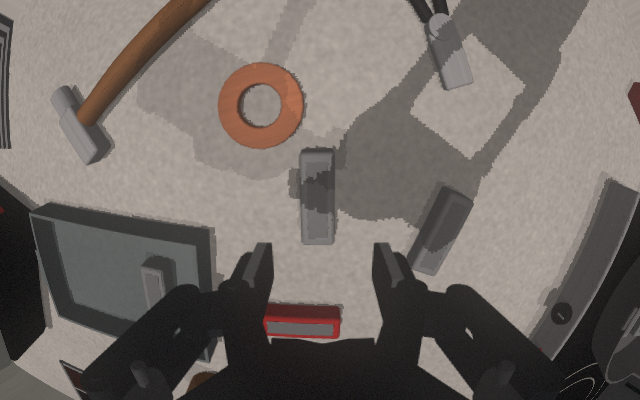

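Request:
jog_arm --steps '[{"x": 0, "y": -2, "z": 40, "ax": 0, "ay": 0, "az": 0, "claw": 50}, {"x": 0, "y": 0, "z": 35, "ax": 0, "ay": 0, "az": 0, "claw": 50}, {"x": 0, "y": 0, "z": 18, "ax": 0, "ay": 0, "az": 0, "claw": 50}, {"x": 0, "y": 0, "z": 11, "ax": 0, "ay": 0, "az": 0, "claw": 50}, {"x": 0, "y": 0, "z": 5, "ax": 0, "ay": 0, "az": 0, "claw": 50}]'

```text
clock: 42.45
position: [0.4375, -0.171, -0.0036]
eef_rot: [-0.072, 0.997, 0.0, -0.001]
force: [-0.4, -0.1, 0.0]
opening: 0.5
```

Request:
jog_arm --steps '[{"x": 0, "y": 0, "z": 0, "ax": 0, "ay": 0, "az": 0, "claw": 10}, {"x": 0, "y": 0, "z": 0, "ax": 0, "ay": 0, "az": 0, "claw": 10}, {"x": 0, "y": 0, "z": 0, "ax": 0, "ay": 0, "az": 0, "claw": 10}, {"x": 0, "y": 0, "z": 0, "ax": 0, "ay": 0, "az": 0, "claw": 10}, {"x": 0, "y": 0, "z": 0, "ax": 0, "ay": 0, "az": 0, "claw": 10}]'

```text
clock: 42.95
position: [0.438, -0.171, -0.002]
eef_rot: [-0.073, 0.997, -0.0, 0.0]
force: [0.1, -0.3, -1.7]
opening: 0.31
```

Request:
jog_arm --steps '[{"x": 0, "y": 0, "z": -20, "ax": 0, "ay": 0, "az": 0, "claw": 10}, {"x": 0, "y": 0, "z": -40, "ax": 0, "ay": 0, "az": 0, "claw": 10}, {"x": 0, "y": 0, "z": -20, "ax": 0, "ay": 0, "az": 0, "claw": 10}, {"x": 0, "y": 0, "z": 0, "ax": 0, "ay": 0, "az": 0, "claw": 10}, {"x": 0, "y": 0, "z": 0, "ax": 0, "ay": 0, "az": 0, "claw": 10}]'

```text
clock: 43.45
position: [0.4378, -0.1709, 0.0775]
eef_rot: [-0.073, 0.997, -0.0, 0.0]
force: [-1.0, 1.2, -4.1]
opening: 0.312
```

```bash
python3 weigh.py wt5;python3 - <<'E'
from h import *
goto([0.567,-0.39,0.08],np.pi/2+.02)
goto([0.5145,0.334,0.145],np.pi/2-.115)
E
```

```text
Fz [-5.25 -3.76 -3.6  -4.06 -3.65] mean [-0.04 -0.28 -4.06]
clock 43.70 [ 0.4366 -0.1703  0.0759] op 0.311 q6 -2.14
pan [(0.61, [0.5068, 0.303, 0.0709], [197.0, 201.0])]
t 43.75 pos [ 0.4368 -0.1705  0.0761] F [ 0.3  0.3 -3.2] op 0.308 q6 -2.14
  shift mm (current tool axes) [ -97.1 -236.1   -4.5]  turn [ 0.001 -0.003  0.125]
  shift after turn [-125.8 -222.1   -3.9]
t 43.75 pos [ 0.4368 -0.1705  0.0761] F [ 0.3  0.3 -3.2] op 0.308 q6 -2.14
  shift mm (current tool axes) [-149.7  488.   -68.5]  turn [ 0.001 -0.003  0.26 ]
  shift after turn [-19.3 510.1 -68.9]
```

Request:
jog_arm --steps '[{"x": 0, "y": 0, "z": 0, "ax": 0, "ay": 0, "az": 0.125, "claw": 10}, {"x": -21, "y": -37, "z": 0, "ax": 0, "ay": 0, "az": 0, "claw": 10}, {"x": -21, "y": -37, "z": 0, "ax": 0, "ay": 0, "az": 0, "claw": 10}, {"x": -21, "y": -37, "z": 0, "ax": 0, "ay": 0, "az": 0, "claw": 10}, {"x": -21, "y": -37, "z": 0, "ax": 0, "ay": 0, "az": 0, "claw": 10}]'

```text
clock: 44.25
position: [0.5252, -0.3183, 0.0765]
eef_rot: [-0.01, 1.0, 0.0, -0.001]
force: [0.4, 0.3, -1.8]
opening: 0.311
```

Request:
jog_arm --steps '[{"x": -21, "y": -37, "z": 0, "ax": 0, "ay": 0, "az": 0, "claw": 10}, {"x": -21, "y": -39, "z": 0, "ax": 0, "ay": 0, "az": 0, "claw": 10}, {"x": 0, "y": 0, "z": 0, "ax": 0, "ay": 0, "az": 0, "claw": 10}, {"x": 0, "y": 0, "z": 0, "ax": 0, "ay": 0, "az": 0, "claw": 10}, {"x": 0, "y": 0, "z": 0, "ax": 0, "ay": 0, "az": 0, "claw": 10}]'

```text
clock: 44.75
position: [0.5673, -0.3912, 0.0761]
eef_rot: [-0.01, 1.0, 0.001, -0.001]
force: [-0.4, -0.1, -3.5]
opening: 0.307
```

Run:
```python
from h import *
im=capture("wrist");cv2.imwrite("pics/w19.png",im[:,:,::-1])
goto([0.567,-0.392,.0022],np.pi/2+.02)
```

```text
t 44.80 pos [ 0.5673 -0.391   0.0765] F [-0.8  0.9 -3.4] op 0.313 q6 -2.23
  shift mm (current tool axes) [ 0.2 -1.1 74.3]  turn [ 0.002 -0.002  0.001]
  shift after turn [ 0.4 -1.  74.3]
```

View pics/w19.png

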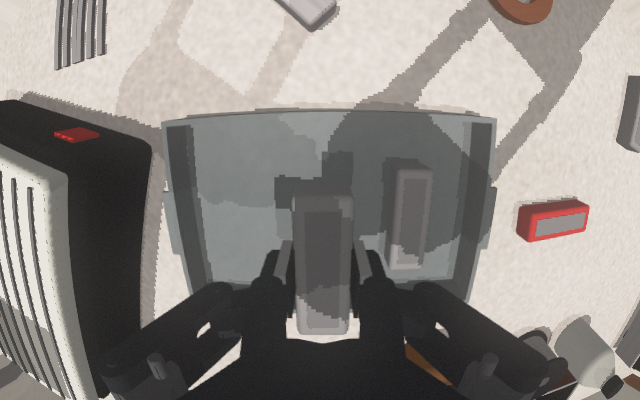

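Request:
jog_arm --steps '[{"x": 0, "y": -1, "z": 20, "ax": 0, "ay": 0, "az": 0, "claw": 10}, {"x": 0, "y": 0, "z": 25, "ax": 0, "ay": 0, "az": 0, "claw": 10}, {"x": 0, "y": 0, "z": 15, "ax": 0, "ay": 0, "az": 0, "claw": 10}, {"x": 0, "y": 0, "z": 9, "ax": 0, "ay": 0, "az": 0, "claw": 10}, {"x": 0, "y": 0, "z": 2, "ax": 0, "ay": 0, "az": 0, "claw": 10}]'

```text
clock: 45.3
position: [0.5674, -0.3922, 0.0052]
eef_rot: [-0.01, 1.0, 0.001, -0.001]
force: [-0.2, -0.0, -3.6]
opening: 0.308
```

Request:
jog_arm --steps '[{"x": 0, "y": 0, "z": 1, "ax": 0, "ay": 0, "az": 0, "claw": 10}, {"x": 0, "y": 0, "z": 1, "ax": 0, "ay": 0, "az": 0, "claw": 10}, {"x": 0, "y": 0, "z": 1, "ax": 0, "ay": 0, "az": 0, "claw": 10}, {"x": 0, "y": 0, "z": 0, "ax": 0, "ay": 0, "az": 0, "claw": 10}, {"x": 0, "y": 0, "z": 0, "ax": 0, "ay": 0, "az": 0, "claw": 10}]'

```text
clock: 45.8
position: [0.5687, -0.3936, 0.0041]
eef_rot: [-0.01, 1.0, -0.0, 0.0]
force: [-0.7, 0.1, -4.6]
opening: 0.311
```

Request:
jog_arm --steps '[{"x": 0, "y": 0, "z": 1, "ax": 0, "ay": 0, "az": 0, "claw": 10}, {"x": 0, "y": 0, "z": 1, "ax": 0, "ay": 0, "az": 0, "claw": 10}, {"x": 0, "y": 0, "z": 0, "ax": 0, "ay": 0, "az": 0, "claw": 10}, {"x": 0, "y": 0, "z": 0, "ax": 0, "ay": 0, "az": 0, "claw": 10}, {"x": 0, "y": 0, "z": 0, "ax": 0, "ay": 0, "az": 0, "claw": 42}]'

```text
clock: 46.3
position: [0.5688, -0.3937, 0.002]
eef_rot: [-0.01, 1.0, -0.0, 0.0]
force: [-0.5, 1.0, -0.5]
opening: 0.42
```

Request:
jog_arm --steps '[{"x": 0, "y": 0, "z": 0, "ax": 0, "ay": 0, "az": 0, "claw": 42}, {"x": 0, "y": 0, "z": -15, "ax": 0, "ay": 0, "az": 0, "claw": 42}, {"x": 0, "y": 0, "z": -40, "ax": 0, "ay": 0, "az": 0, "claw": 42}, {"x": 0, "y": 0, "z": -50, "ax": 0, "ay": 0, "az": 0, "claw": 50}, {"x": 0, "y": 0, "z": 0, "ax": 0, "ay": 0, "az": 0, "claw": 50}]'

```text
clock: 46.8
position: [0.574, -0.3975, 0.1178]
eef_rot: [-0.01, 1.0, -0.005, 0.007]
force: [1.5, -0.1, 0.1]
opening: 0.503
```

Run:
```python
from h import *
im=capture("wrist");cv2.imwrite("pics/w20.png",im[:,:,::-1])
goto([0.456,-0.0565,.11],np.pi/2-.238)
c=calibration("top");im=capture("top");cv2.imwrite("pics/t20.png",im[60:360,120:490,::-1].repeat(2,0).repeat(2,1))
print(look("top","bar_a"))
```

```text
t 46.85 pos [ 0.5724 -0.3963  0.1144] F [ 0.3 -1.6  0.5] op 0.502 q6 -2.23
  shift mm (current tool axes) [109.6 342.1   0.6]  turn [-0.006  0.011  0.258]
  shift after turn [193.3 302.8   4.4]
[(0.73, [0.5021, 0.2255, 0.0923], [223.0, 202.0]), (0.62, [0.4568, -0.0564, 0.0266], [324.0, 222.0]), (0.62, [0.2685, 0.216, 0.027], [227.0, 286.0]), (0.6, [0.5075, 0.2852, 0.0959], [201.0, 200.0]), (0.56, [0.5627, -0.3854, 0.0277], [435.0, 188.0]), (0.56, [0.5718, -0.3244, 0.0291], [415.0, 185.0]), (0.51, [0.5743, -0.1714, 0.0256], [363.0, 183.0])]
```

View pics/w20.png

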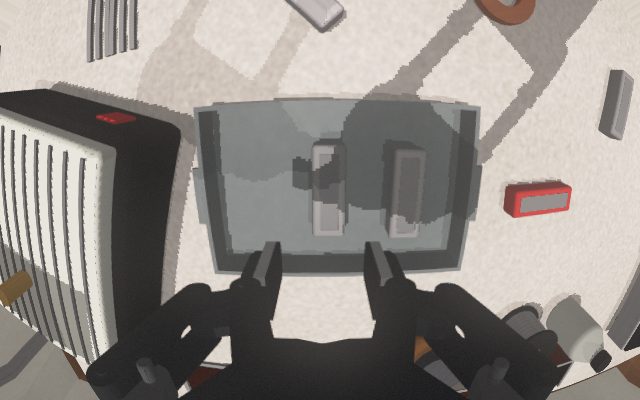

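View pics/t20.png

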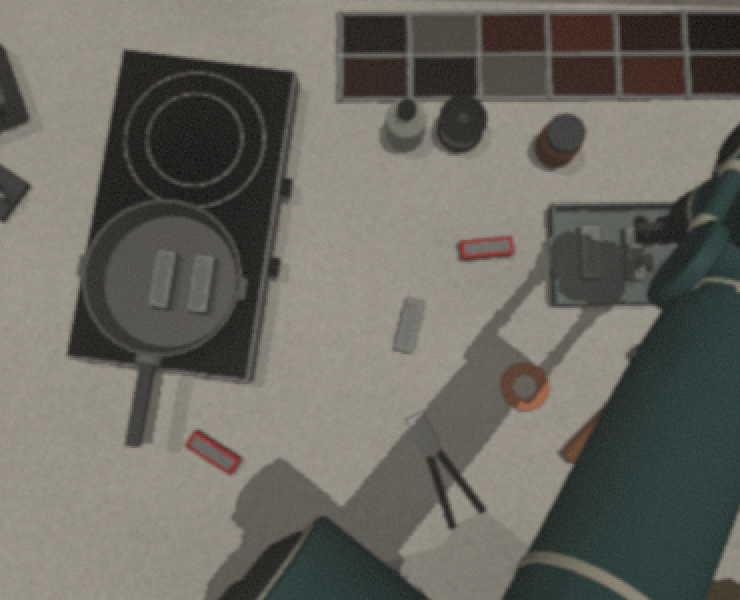

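Request:
jog_arm --steps '[{"x": 0, "y": 0, "z": 0, "ax": 0, "ay": 0, "az": 0.129, "claw": 50}, {"x": 0, "y": 0, "z": 0, "ax": 0, "ay": 0, "az": 0.129, "claw": 50}, {"x": 23, "y": 38, "z": 0, "ax": 0, "ay": 0, "az": 0, "claw": 50}, {"x": 23, "y": 38, "z": 0, "ax": 0, "ay": 0, "az": 0, "claw": 50}, {"x": 23, "y": 38, "z": 0, "ax": 0, "ay": 0, "az": 0, "claw": 50}]'

```text
clock: 47.45
position: [0.5261, -0.2645, 0.1044]
eef_rot: [0.119, 0.993, 0.001, -0.002]
force: [0.1, 0.3, 0.5]
opening: 0.499
```

Request:
jog_arm --steps '[{"x": 24, "y": 38, "z": 0, "ax": 0, "ay": 0, "az": 0, "claw": 60}, {"x": 24, "y": 38, "z": 0, "ax": 0, "ay": 0, "az": 0, "claw": 60}, {"x": 24, "y": 37, "z": 0, "ax": 0, "ay": 0, "az": 0, "claw": 60}, {"x": 24, "y": 37, "z": 0, "ax": 0, "ay": 0, "az": 0, "claw": 60}, {"x": 24, "y": 37, "z": 0, "ax": 0, "ay": 0, "az": 0, "claw": 60}]'

```text
clock: 47.95
position: [0.4532, -0.0546, 0.105]
eef_rot: [0.119, 0.993, 0.0, -0.002]
force: [0.8, 0.6, -0.3]
opening: 0.599
```

Request:
jog_arm --steps '[{"x": 0, "y": 0, "z": 0, "ax": 0, "ay": 0, "az": 0, "claw": 60}, {"x": 0, "y": 0, "z": 0, "ax": 0, "ay": 0, "az": 0, "claw": 60}, {"x": 0, "y": 0, "z": 0, "ax": 0, "ay": 0, "az": 0, "claw": 60}, {"x": 0, "y": 0, "z": 0, "ax": 0, "ay": 0, "az": 0, "claw": 60}, {"x": 0, "y": 0, "z": 0, "ax": 0, "ay": 0, "az": 0, "claw": 60}]'

```text
clock: 48.45
position: [0.456, -0.0573, 0.1064]
eef_rot: [0.119, 0.993, -0.0, -0.0]
force: [0.7, -0.2, 0.9]
opening: 0.603
```

Run:
```python
from h import *
im=capture("wrist");cv2.imwrite("pics/w21.png",im[:,:,::-1]);print(look("wrist","bar_a"))
goto([0.456,-0.0565,-.002],np.pi/2-.238)
```

```text
[(0.89, [0.57, -0.1393, 0.0241], [271.0, 326.0]), (0.79, [0.5224, 0.2221, 0.0934], [635.0, 222.0]), (0.69, [0.4516, -0.06, 0.0288], [319.0, 199.0]), (0.58, [0.5394, -0.3203, 0.0258], [121.0, 318.0])]
t 48.55 pos [ 0.4558 -0.0571  0.1065] F [ 0.6 -0.2 -0.2] op 0.604 q6 -1.51
  shift mm (current tool axes) [ -0.    0.6 108.5]  turn [-0.    -0.    -0.001]
  shift after turn [ -0.    0.6 108.5]
```

View pics/w21.png

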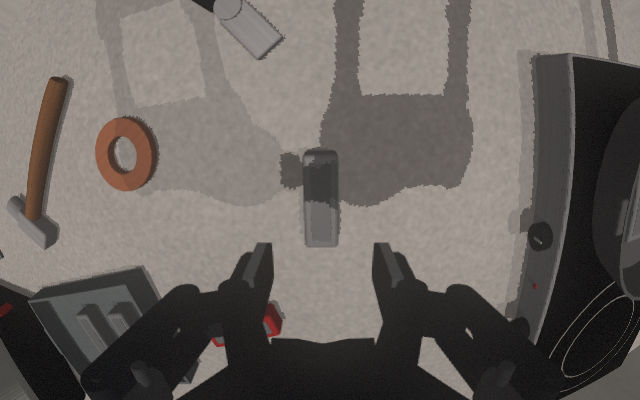

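Request:
jog_arm --steps '[{"x": 0, "y": -1, "z": 40, "ax": 0, "ay": 0, "az": 0, "claw": 50}, {"x": 0, "y": 0, "z": 35, "ax": 0, "ay": 0, "az": 0, "claw": 50}, {"x": 0, "y": 0, "z": 18, "ax": 0, "ay": 0, "az": 0, "claw": 50}, {"x": 0, "y": 0, "z": 11, "ax": 0, "ay": 0, "az": 0, "claw": 50}, {"x": 0, "y": 0, "z": 5, "ax": 0, "ay": 0, "az": 0, "claw": 50}]'

```text
clock: 49.05
position: [0.4549, -0.0575, -0.0034]
eef_rot: [0.119, 0.993, 0.0, -0.001]
force: [-0.1, -0.1, -0.7]
opening: 0.504
```

Request:
jog_arm --steps '[{"x": 0, "y": 0, "z": 0, "ax": 0, "ay": 0, "az": 0, "claw": 10}, {"x": 0, "y": 0, "z": 0, "ax": 0, "ay": 0, "az": 0, "claw": 10}, {"x": 0, "y": 0, "z": 0, "ax": 0, "ay": 0, "az": 0, "claw": 10}, {"x": 0, "y": 0, "z": 0, "ax": 0, "ay": 0, "az": 0, "claw": 10}, {"x": 0, "y": 0, "z": 0, "ax": 0, "ay": 0, "az": 0, "claw": 10}]'

```text
clock: 49.55
position: [0.4556, -0.0573, -0.002]
eef_rot: [0.119, 0.993, -0.0, 0.0]
force: [-0.8, 0.4, -1.7]
opening: 0.314
```

Request:
jog_arm --steps '[{"x": 0, "y": 0, "z": -20, "ax": 0, "ay": 0, "az": 0, "claw": 10}, {"x": 0, "y": 0, "z": -40, "ax": 0, "ay": 0, "az": 0, "claw": 10}, {"x": 0, "y": 0, "z": -20, "ax": 0, "ay": 0, "az": 0, "claw": 10}, {"x": 0, "y": 0, "z": 0, "ax": 0, "ay": 0, "az": 0, "claw": 10}, {"x": 0, "y": 0, "z": 0, "ax": 0, "ay": 0, "az": 0, "claw": 10}]'

```text
clock: 50.05
position: [0.4553, -0.0572, 0.0774]
eef_rot: [0.119, 0.993, -0.0, 0.0]
force: [-0.8, 0.6, -4.5]
opening: 0.313
```

```bash
python3 weigh.py wt6;python3 - <<'E'
from h import *
goto([0.567,-0.452,0.08],np.pi/2+.02)
goto([0.5145,0.334,0.145],np.pi/2-.115)
E
```

```text
Fz [-3.87 -3.92 -4.06 -4.15 -2.78] mean [ 0.2   0.1  -3.76]
clock 50.30 [ 0.4539 -0.057   0.0759] op 0.309 q6 -1.51
pan [(0.96, [0.5053, 0.3028, 0.0704], [197.0, 201.0])]
t 50.35 pos [ 0.4542 -0.0571  0.0761] F [-0.4 -0.5 -3.8] op 0.312 q6 -1.51
  shift mm (current tool axes) [-202.6 -357.2   -4.4]  turn [ 0.    -0.003 -0.258]
  shift after turn [-104.9 -397.1   -3.9]
t 50.35 pos [ 0.4542 -0.0571  0.0761] F [-0.4 -0.5 -3.8] op 0.312 q6 -1.51
  shift mm (current tool axes) [ 33.7 394.3 -68.9]  turn [-0.    -0.003 -0.123]
  shift after turn [-15.  395.4 -68.9]
```

Request:
jog_arm --steps '[{"x": 0, "y": 0, "z": 0, "ax": 0, "ay": 0, "az": -0.129, "claw": 10}, {"x": 0, "y": 0, "z": 0, "ax": 0, "ay": 0, "az": -0.129, "claw": 10}, {"x": -10, "y": -39, "z": 0, "ax": 0, "ay": 0, "az": 0, "claw": 10}, {"x": -10, "y": -39, "z": 0, "ax": 0, "ay": 0, "az": 0, "claw": 10}, {"x": -10, "y": -39, "z": 0, "ax": 0, "ay": 0, "az": 0, "claw": 10}]'

```text
clock: 50.85
position: [0.4878, -0.1745, 0.0769]
eef_rot: [-0.011, 1.0, 0.0, -0.0]
force: [0.8, 1.0, -2.9]
opening: 0.308
```

Request:
jog_arm --steps '[{"x": -10, "y": -39, "z": 0, "ax": 0, "ay": 0, "az": 0, "claw": 10}, {"x": -10, "y": -39, "z": 0, "ax": 0, "ay": 0, "az": 0, "claw": 10}, {"x": -10, "y": -39, "z": 0, "ax": 0, "ay": 0, "az": 0, "claw": 10}, {"x": -11, "y": -40, "z": 0, "ax": 0, "ay": 0, "az": 0, "claw": 10}, {"x": -11, "y": -40, "z": 0, "ax": 0, "ay": 0, "az": 0, "claw": 10}]'

```text
clock: 51.35
position: [0.5435, -0.3709, 0.0762]
eef_rot: [-0.01, 1.0, 0.001, -0.001]
force: [0.5, -0.1, -4.4]
opening: 0.313
```

Request:
jog_arm --steps '[{"x": -11, "y": -40, "z": 0, "ax": 0, "ay": 0, "az": 0, "claw": 10}, {"x": -11, "y": -39, "z": 0, "ax": 0, "ay": 0, "az": 0, "claw": 10}, {"x": 0, "y": 0, "z": 0, "ax": 0, "ay": 0, "az": 0, "claw": 10}, {"x": 0, "y": 0, "z": 0, "ax": 0, "ay": 0, "az": 0, "claw": 10}, {"x": 0, "y": 0, "z": 0, "ax": 0, "ay": 0, "az": 0, "claw": 10}]'

```text
clock: 51.85
position: [0.5664, -0.4468, 0.076]
eef_rot: [-0.01, 1.0, 0.001, -0.001]
force: [-0.1, 0.1, -4.1]
opening: 0.314
```

Run:
```python
from h import *
im=capture("wrist");cv2.imwrite("pics/w22.png",im[:,:,::-1])
goto([0.567,-0.448,.002],np.pi/2+.02)
```

```text
t 51.90 pos [ 0.5666 -0.4465  0.0764] F [-0.1  1.1 -3.7] op 0.311 q6 -2.29
  shift mm (current tool axes) [-0.5 -1.6 74.4]  turn [ 0.002 -0.002  0.001]
  shift after turn [-0.4 -1.5 74.4]
```

View pics/w22.png

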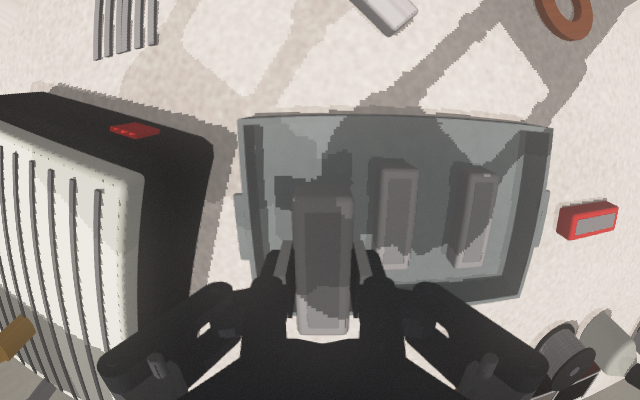

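Run:
```python
from h import *
c=calibration("top");w=calibration("wrist")
im=cv2.imread("pics/top0.png")
cv2.imwrite("pics/mach.png",cv2.resize(im[110:240,440:600],None,fx=4.5,fy=4.5,interpolation=cv2.INTER_CUBIC))
for z in (0,.05,.1,.15): print(z,[pix2w(c,u,v,z).round(3)[:2].tolist() for u,v in [(483,195),(515,127)]],[pix2w(w,u,v,z,True).round(3)[:2].tolist() for u,v in [(213,145),(145,175),(130,355)]])
```

```text
0 [[0.549, -0.538], [0.764, -0.646]] [[0.52, -0.533], [0.544, -0.599], [0.774, -0.685]]
0.05 [[0.542, -0.516], [0.747, -0.619]] [[0.513, -0.515], [0.532, -0.567], [0.712, -0.634]]
0.1 [[0.534, -0.494], [0.731, -0.592]] [[0.507, -0.497], [0.52, -0.534], [0.65, -0.582]]
0.15 [[0.527, -0.471], [0.714, -0.565]] [[0.5, -0.478], [0.508, -0.501], [0.588, -0.531]]
```

View pics/mach.png

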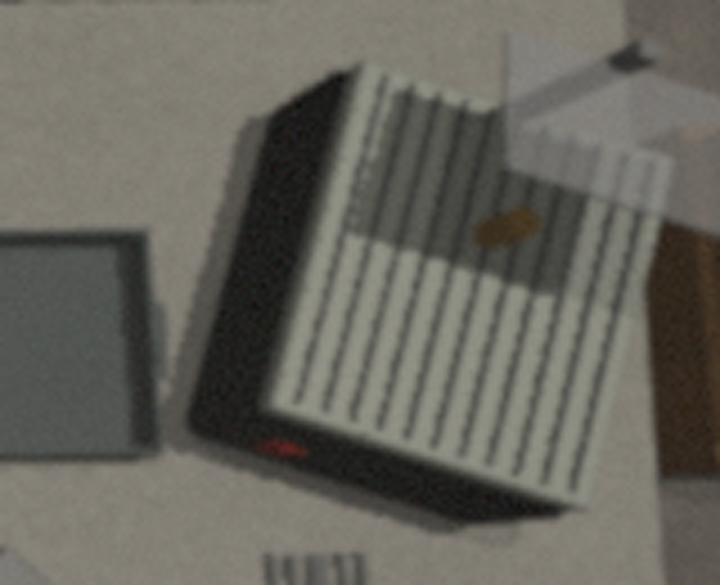

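Request:
jog_arm --steps '[{"x": 0, "y": 0, "z": 20, "ax": 0, "ay": 0, "az": 0, "claw": 10}, {"x": 0, "y": 0, "z": 25, "ax": 0, "ay": 0, "az": 0, "claw": 10}, {"x": 0, "y": 0, "z": 15, "ax": 0, "ay": 0, "az": 0, "claw": 10}, {"x": 0, "y": 0, "z": 9, "ax": 0, "ay": 0, "az": 0, "claw": 10}, {"x": 0, "y": 0, "z": 2, "ax": 0, "ay": 0, "az": 0, "claw": 10}]'

```text
clock: 52.4
position: [0.5665, -0.4467, 0.005]
eef_rot: [-0.01, 1.0, 0.001, -0.001]
force: [-0.3, -0.5, -3.3]
opening: 0.313
```

Request:
jog_arm --steps '[{"x": 0, "y": 0, "z": 2, "ax": 0, "ay": 0, "az": 0, "claw": 10}, {"x": 0, "y": 0, "z": 1, "ax": 0, "ay": 0, "az": 0, "claw": 10}, {"x": 0, "y": 0, "z": 1, "ax": 0, "ay": 0, "az": 0, "claw": 10}, {"x": 0, "y": 0, "z": 0, "ax": 0, "ay": 0, "az": 0, "claw": 10}, {"x": 0, "y": 0, "z": 0, "ax": 0, "ay": 0, "az": 0, "claw": 10}]'

```text
clock: 52.9
position: [0.5676, -0.4484, 0.0031]
eef_rot: [-0.01, 1.0, -0.0, 0.0]
force: [-0.5, 0.2, -4.0]
opening: 0.309
```

Request:
jog_arm --steps '[{"x": 0, "y": 0, "z": 1, "ax": 0, "ay": 0, "az": 0, "claw": 10}, {"x": 0, "y": 0, "z": 0, "ax": 0, "ay": 0, "az": 0, "claw": 10}, {"x": 0, "y": 0, "z": 0, "ax": 0, "ay": 0, "az": 0, "claw": 10}, {"x": 0, "y": 0, "z": 0, "ax": 0, "ay": 0, "az": 0, "claw": 40}, {"x": 0, "y": 0, "z": 0, "ax": 0, "ay": 0, "az": 0, "claw": 40}]'

```text
clock: 53.4
position: [0.5678, -0.4485, 0.0023]
eef_rot: [-0.01, 1.0, -0.0, 0.0]
force: [0.7, 0.2, -0.1]
opening: 0.398
```

Request:
jog_arm --steps '[{"x": 0, "y": 0, "z": -15, "ax": 0, "ay": 0, "az": 0, "claw": 40}, {"x": 0, "y": 0, "z": -35, "ax": 0, "ay": 0, "az": 0, "claw": 40}, {"x": 0, "y": 0, "z": -50, "ax": 0, "ay": 0, "az": 0, "claw": 40}, {"x": 0, "y": 0, "z": -50, "ax": 0, "ay": 0, "az": 0, "claw": 60}, {"x": 0, "y": 0, "z": -40, "ax": 0, "ay": 0, "az": 0, "claw": 60}]'

```text
clock: 53.9
position: [0.5683, -0.4489, 0.1971]
eef_rot: [-0.01, 1.0, -0.002, 0.002]
force: [0.2, -0.7, -0.6]
opening: 0.6
```

Request:
jog_arm --steps '[{"x": 20, "y": 40, "z": 0, "ax": 0, "ay": 0, "az": 0, "claw": 60}, {"x": 20, "y": 40, "z": 0, "ax": 0, "ay": 0, "az": 0, "claw": 80}, {"x": 20, "y": 40, "z": 0, "ax": 0, "ay": 0, "az": 0, "claw": 80}, {"x": 20, "y": 40, "z": 0, "ax": 0, "ay": 0, "az": 0, "claw": 80}, {"x": 20, "y": 40, "z": 0, "ax": 0, "ay": 0, "az": 0, "claw": 80}]'

```text
clock: 54.4
position: [0.4627, -0.2489, 0.1932]
eef_rot: [-0.01, 1.0, -0.001, 0.001]
force: [0.3, 0.3, 1.4]
opening: 0.801
```

Run:
```python
from h import *
c=calibration("top");im=capture("top");cv2.imwrite("pics/t23.png",im[60:360,120:490,::-1].repeat(2,0).repeat(2,1))
print(look("top","bar_a"));goto([0.344,0.30,.2],np.pi/2-.11)
im=capture("wrist");cv2.imwrite("pics/w23.png",im[:,:,::-1])
```

```text
[(0.65, [0.5014, 0.2265, 0.0951], [222.0, 202.0]), (0.65, [0.508, 0.284, 0.0962], [201.0, 199.0]), (0.63, [0.2667, 0.2189, 0.0273], [226.0, 287.0]), (0.6, [0.574, -0.1744, 0.0249], [364.0, 183.0]), (0.42, [0.6775, 0.2344, 0.0633], [225.0, 143.0])]
t 54.50 pos [ 0.4601 -0.2457  0.1919] F [-0.6  0.2  0.7] op 0.798 q6 -2.13
  shift mm (current tool axes) [103.8 548.2  -6.6]  turn [ 0.002 -0.002  0.133]
  shift after turn [175.3 529.6  -8.1]
```

View pics/t23.png

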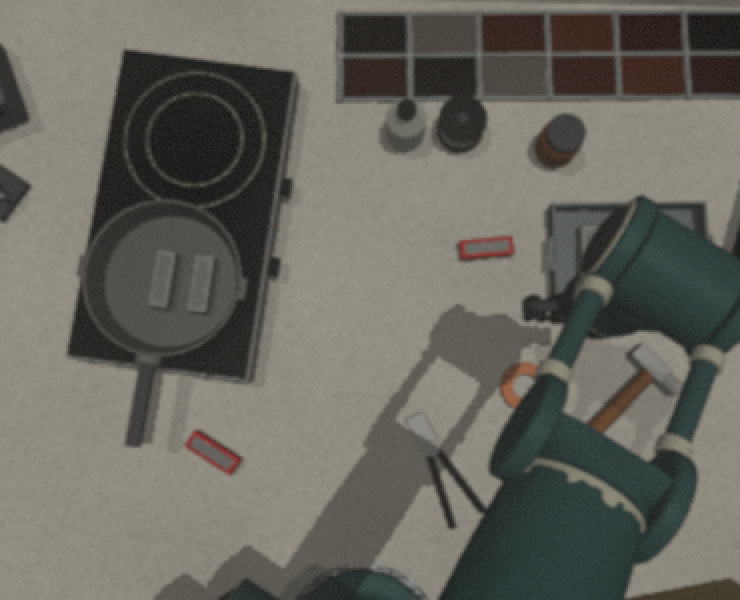

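View pics/w23.png

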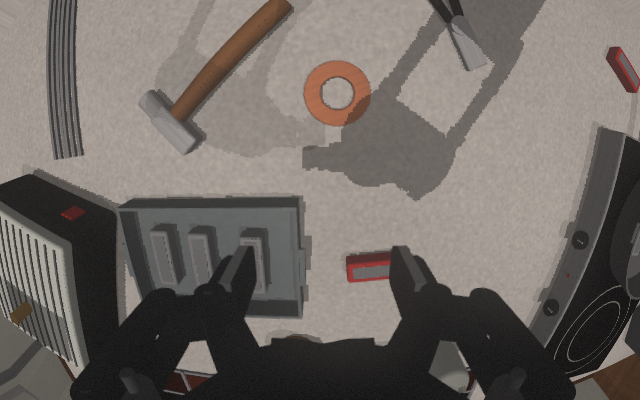

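Run:
```python
from bars import *
c=calibration("top");im=capture("top")
r,f=rect(im,c,.112,x0=.26,x1=.66,y0=.14,y1=.42,s=1400);cv2.imwrite("pics/t24h.png",r[:,:,::-1])
r,f=rect(im,c,.07,x0=.26,x1=.66,y0=.14,y1=.42,s=1400);cv2.imwrite("pics/t24f.png",r[:,:,::-1])
```

```text
(no output)
```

View pics/t24h.png

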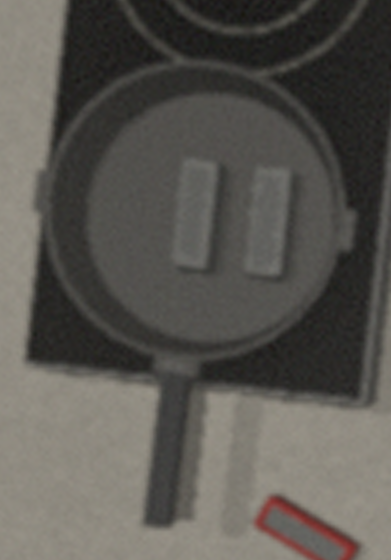

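View pics/t24f.png

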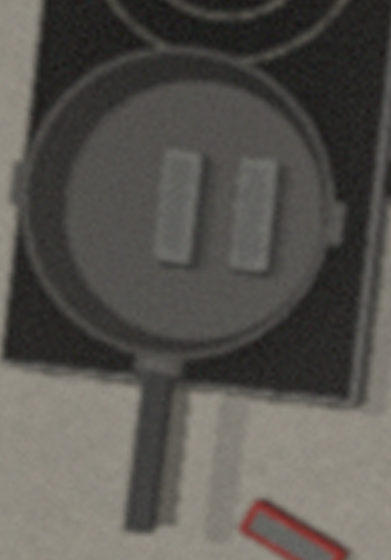

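Request:
jog_arm --steps '[{"x": 0, "y": 0, "z": 0, "ax": 0, "ay": 0, "az": 0.13, "claw": 80}, {"x": 14, "y": 44, "z": 0, "ax": 0, "ay": 0, "az": 0, "claw": 80}, {"x": 14, "y": 44, "z": 0, "ax": 0, "ay": 0, "az": 0, "claw": 80}, {"x": 14, "y": 44, "z": 0, "ax": 0, "ay": 0, "az": 0, "claw": 80}, {"x": 14, "y": 44, "z": 0, "ax": 0, "ay": 0, "az": 0, "claw": 80}]'

```text
clock: 55.1
position: [0.4283, -0.0689, 0.193]
eef_rot: [0.056, 0.998, -0.0, 0.001]
force: [1.4, 0.6, -0.8]
opening: 0.803
```

Request:
jog_arm --steps '[{"x": 15, "y": 44, "z": 0, "ax": 0, "ay": 0, "az": 0, "claw": 80}, {"x": 15, "y": 44, "z": 0, "ax": 0, "ay": 0, "az": 0, "claw": 80}, {"x": 15, "y": 44, "z": 0, "ax": 0, "ay": 0, "az": 0, "claw": 80}, {"x": 15, "y": 44, "z": 0, "ax": 0, "ay": 0, "az": 0, "claw": 80}, {"x": 15, "y": 45, "z": 0, "ax": 0, "ay": 0, "az": 0, "claw": 80}]'

```text
clock: 55.6
position: [0.3782, 0.1605, 0.1934]
eef_rot: [0.056, 0.998, 0.001, 0.002]
force: [0.9, 0.2, 0.8]
opening: 0.798
```

Request:
jog_arm --steps '[{"x": 15, "y": 45, "z": 0, "ax": 0, "ay": 0, "az": 0, "claw": 80}, {"x": 15, "y": 45, "z": 0, "ax": 0, "ay": 0, "az": 0, "claw": 80}, {"x": 16, "y": 45, "z": 0, "ax": 0, "ay": 0, "az": 0, "claw": 80}, {"x": 0, "y": 0, "z": 0, "ax": 0, "ay": 0, "az": 0, "claw": 80}, {"x": 0, "y": 0, "z": 0, "ax": 0, "ay": 0, "az": 0, "claw": 80}]'

```text
clock: 56.1
position: [0.3468, 0.2993, 0.1924]
eef_rot: [0.054, 0.999, 0.0, 0.001]
force: [-0.3, 0.0, 1.0]
opening: 0.803
```

Request:
jog_arm --steps '[{"x": 0, "y": 0, "z": 0, "ax": 0, "ay": 0, "az": 0, "claw": 80}, {"x": 0, "y": 0, "z": 0, "ax": 0, "ay": 0, "az": 0, "claw": 80}, {"x": 0, "y": 0, "z": 0, "ax": 0, "ay": 0, "az": 0, "claw": 80}, {"x": 0, "y": 0, "z": 0, "ax": 0, "ay": 0, "az": 0, "claw": 80}, {"x": 0, "y": 0, "z": 0, "ax": 0, "ay": 0, "az": 0, "claw": 80}]'

```text
clock: 56.6
position: [0.346, 0.2974, 0.1917]
eef_rot: [0.056, 0.998, 0.0, 0.0]
force: [-0.2, 0.1, -0.4]
opening: 0.801
```

Run:
```python
from h import *
goto([0.345,0.2998,.088],np.pi/2-.11)
im=capture("wrist");cv2.imwrite("pics/w25.png",im[:,:,::-1])
```

```text
t 56.60 pos [0.346  0.2974 0.1917] F [-0.2  0.1 -0.4] op 0.801 q6 -0.8
  shift mm (current tool axes) [  1.3   2.2 103.7]  turn [ 0.     0.    -0.001]
  shift after turn [  1.3   2.3 103.7]
```

View pics/w25.png

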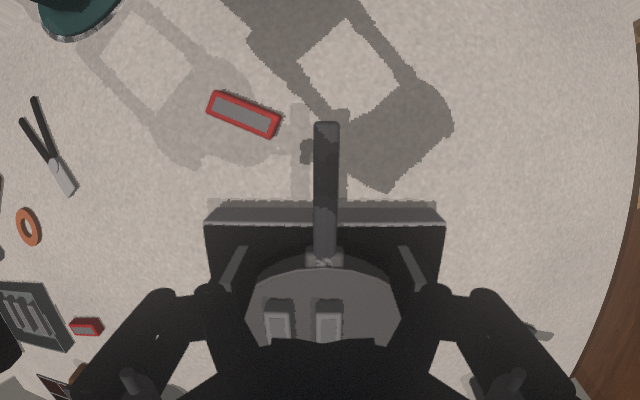

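Request:
jog_arm --steps '[{"x": 1, "y": 2, "z": 30, "ax": 0, "ay": 0, "az": 0, "claw": 60}, {"x": 0, "y": 0, "z": 35, "ax": 0, "ay": 0, "az": 0, "claw": 60}, {"x": 0, "y": 0, "z": 25, "ax": 0, "ay": 0, "az": 0, "claw": 60}, {"x": 0, "y": 0, "z": 15, "ax": 0, "ay": 0, "az": 0, "claw": 60}, {"x": 0, "y": 0, "z": 0, "ax": 0, "ay": 0, "az": 0, "claw": 60}]'

```text
clock: 57.15
position: [0.3429, 0.2985, 0.084]
eef_rot: [0.055, 0.998, -0.002, -0.002]
force: [0.4, -1.0, 0.1]
opening: 0.6
```

Request:
jog_arm --steps '[{"x": 0, "y": 0, "z": 0, "ax": 0, "ay": 0, "az": 0, "claw": 5}, {"x": 0, "y": 0, "z": 0, "ax": 0, "ay": 0, "az": 0, "claw": 5}, {"x": 0, "y": 0, "z": 0, "ax": 0, "ay": 0, "az": 0, "claw": 5}, {"x": 0, "y": 0, "z": 0, "ax": 0, "ay": 0, "az": 0, "claw": 5}, {"x": 0, "y": 0, "z": 0, "ax": 0, "ay": 0, "az": 0, "claw": 5}]'

```text
clock: 57.65
position: [0.3459, 0.3007, 0.0882]
eef_rot: [0.055, 0.998, 0.001, 0.001]
force: [-0.1, -1.0, 6.3]
opening: 0.216
```

Request:
jog_arm --steps '[{"x": -2, "y": 0, "z": 0, "ax": 0, "ay": 0, "az": 0, "claw": 0}, {"x": -4, "y": 0, "z": 0, "ax": 0, "ay": 0, "az": 0, "claw": 0}, {"x": -6, "y": 0, "z": 0, "ax": 0, "ay": 0, "az": 0, "claw": 0}, {"x": -8, "y": 0, "z": 0, "ax": 0, "ay": 0, "az": 0, "claw": 0}, {"x": -8, "y": 0, "z": 0, "ax": 0, "ay": 0, "az": 0, "claw": 0}]'

```text
clock: 58.15
position: [0.3697, 0.298, 0.0882]
eef_rot: [0.055, 0.998, 0.001, -0.003]
force: [-15.0, 1.9, 16.1]
opening: 0.214
```

Request:
jog_arm --steps '[{"x": -8, "y": 0, "z": 0, "ax": 0, "ay": 0, "az": 0, "claw": 0}, {"x": -8, "y": 0, "z": 0, "ax": 0, "ay": 0, "az": 0, "claw": 0}, {"x": -8, "y": 0, "z": 0, "ax": 0, "ay": 0, "az": 0, "claw": 0}, {"x": -8, "y": 0, "z": 0, "ax": 0, "ay": 0, "az": 0, "claw": 0}, {"x": -8, "y": 0, "z": 0, "ax": 0, "ay": 0, "az": 0, "claw": 0}]'

```text
clock: 58.65
position: [0.4095, 0.2937, 0.0882]
eef_rot: [0.055, 0.998, 0.001, -0.003]
force: [-15.5, 1.7, 15.1]
opening: 0.213
```

Request:
jog_arm --steps '[{"x": -8, "y": 0, "z": 0, "ax": 0, "ay": 0, "az": 0, "claw": 0}, {"x": -8, "y": 0, "z": 0, "ax": 0, "ay": 0, "az": 0, "claw": 0}, {"x": -8, "y": 0, "z": 0, "ax": 0, "ay": 0, "az": 0, "claw": 0}, {"x": -8, "y": 0, "z": 0, "ax": 0, "ay": 0, "az": 0, "claw": 0}, {"x": -8, "y": 0, "z": 0, "ax": 0, "ay": 0, "az": 0, "claw": 0}]'

```text
clock: 59.15
position: [0.4491, 0.2893, 0.0882]
eef_rot: [0.055, 0.998, 0.0, -0.003]
force: [-14.5, 1.6, 15.7]
opening: 0.212
```

Run:
```python
from h import *
goto([0,0,0])
im=capture("side");cv2.imwrite("pics/s26.png",cv2.resize(im[70:190,250:470],None,fx=3,fy=3)[:,:,::-1])
```

```text
t 59.15 pos [0.4491 0.2893 0.0882] F [-14.5   1.6  15.7] op 0.212 q6 -0.94
  shift mm (current tool axes) [ 414.  -337.1   90.7]  turn [0. 0. 0.]
  shift after turn [ 414.  -337.1   90.7]
```

View pics/s26.png

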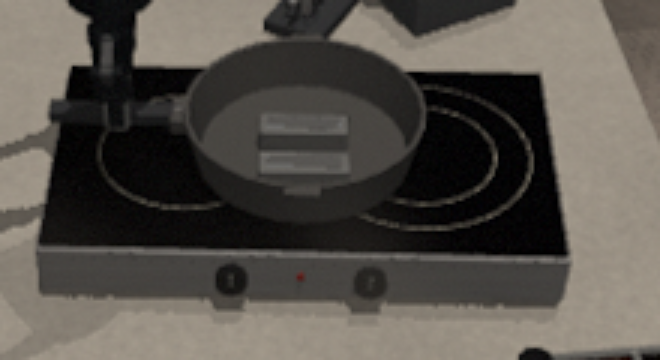

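Request:
jog_arm --steps '[{"x": -8, "y": 0, "z": 0, "ax": 0, "ay": 0, "az": 0, "claw": 0}, {"x": -8, "y": 0, "z": 0, "ax": 0, "ay": 0, "az": 0, "claw": 0}, {"x": -8, "y": 0, "z": 0, "ax": 0, "ay": 0, "az": 0, "claw": 0}, {"x": -8, "y": 0, "z": 0, "ax": 0, "ay": 0, "az": 0, "claw": 0}, {"x": -8, "y": 0, "z": 0, "ax": 0, "ay": 0, "az": 0, "claw": 0}]'

```text
clock: 59.7
position: [0.4888, 0.285, 0.0883]
eef_rot: [0.055, 0.998, 0.0, -0.003]
force: [-15.1, 1.8, 14.3]
opening: 0.212
```

Request:
jog_arm --steps '[{"x": -8, "y": 0, "z": 0, "ax": 0, "ay": 0, "az": 0, "claw": 0}, {"x": -8, "y": 0, "z": 0, "ax": 0, "ay": 0, "az": 0, "claw": 0}, {"x": -8, "y": 0, "z": 0, "ax": 0, "ay": 0, "az": 0, "claw": 0}, {"x": -8, "y": 0, "z": 0, "ax": 0, "ay": 0, "az": 0, "claw": 0}, {"x": -8, "y": 0, "z": 0, "ax": 0, "ay": 0, "az": 0, "claw": 0}]'

```text
clock: 60.2
position: [0.5285, 0.2807, 0.0883]
eef_rot: [0.055, 0.998, 0.0, -0.003]
force: [-15.2, 1.8, 14.2]
opening: 0.216
```

Request:
jog_arm --steps '[{"x": -8, "y": 0, "z": 0, "ax": 0, "ay": 0, "az": 0, "claw": 0}, {"x": -7, "y": 0, "z": 0, "ax": 0, "ay": 0, "az": 0, "claw": 0}, {"x": -5, "y": 0, "z": 0, "ax": 0, "ay": 0, "az": 0, "claw": 0}, {"x": -3, "y": 0, "z": 0, "ax": 0, "ay": 0, "az": 0, "claw": 0}, {"x": 0, "y": 0, "z": 0, "ax": 0, "ay": 0, "az": 0, "claw": 0}]'

```text
clock: 60.7
position: [0.5522, 0.278, 0.0882]
eef_rot: [0.055, 0.998, 0.0, -0.002]
force: [-10.8, 1.2, 12.3]
opening: 0.215
```

Run:
```python
from bars import *
goto([0,0,0])
c=calibration("top");im=capture("top")
r,f=rect(im,c,.07,x0=.46,x1=.86,y0=.1,y1=.42,s=1400);cv2.imwrite("pics/t27f.png",r[:,:,::-1])
im=capture("side");cv2.imwrite("pics/s27.png",cv2.resize(im[70:190,250:470],None,fx=3,fy=3)[:,:,::-1])
```

```text
t 60.70 pos [0.5522 0.278  0.0882] F [-10.8   1.2  12.3] op 0.215 q6 -1.04
  shift mm (current tool axes) [ 517.9 -337.    90.6]  turn [0. 0. 0.]
  shift after turn [ 517.9 -337.    90.6]
```

View pics/t27f.png

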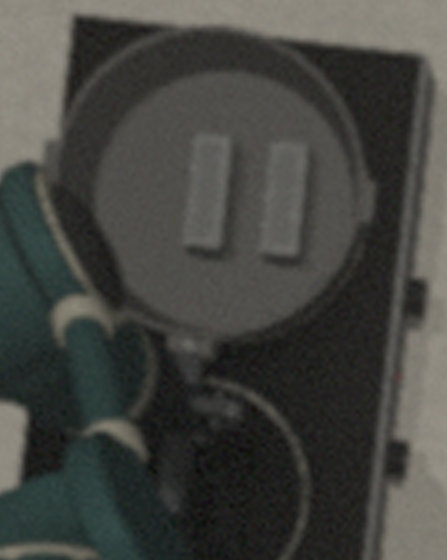

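View pics/s27.png

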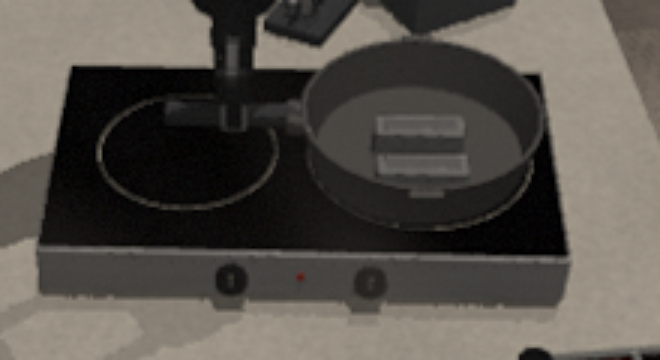

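Request:
jog_arm --steps '[{"x": -2, "y": -1, "z": 0, "ax": 0, "ay": 0, "az": 0, "claw": 0}, {"x": 0, "y": 0, "z": 0, "ax": 0, "ay": 0, "az": 0, "claw": 30}, {"x": 0, "y": 0, "z": 0, "ax": 0, "ay": 0, "az": 0, "claw": 60}, {"x": 0, "y": 0, "z": 0, "ax": 0, "ay": 0, "az": 0, "claw": 80}, {"x": 0, "y": 0, "z": 0, "ax": 0, "ay": 0, "az": 0, "claw": 80}]'

```text
clock: 61.3
position: [0.5568, 0.2757, 0.0865]
eef_rot: [0.055, 0.998, -0.0, 0.0]
force: [0.7, 0.3, 0.3]
opening: 0.788
```

Request:
jog_arm --steps '[{"x": 0, "y": 0, "z": -20, "ax": 0, "ay": 0, "az": 0, "claw": 80}, {"x": 0, "y": 0, "z": -40, "ax": 0, "ay": 0, "az": 0, "claw": 80}, {"x": 0, "y": 0, "z": -40, "ax": 0, "ay": 0, "az": 0, "claw": 80}, {"x": 20, "y": -40, "z": -10, "ax": 0, "ay": 0, "az": 0, "claw": 80}, {"x": 20, "y": -40, "z": 0, "ax": 0, "ay": 0, "az": 0, "claw": 80}]'

```text
clock: 61.8
position: [0.5102, 0.2011, 0.2002]
eef_rot: [0.054, 0.999, 0.001, 0.003]
force: [-0.4, -1.3, -0.3]
opening: 0.8
```

Request:
jog_arm --steps '[{"x": 20, "y": -40, "z": 0, "ax": 0, "ay": 0, "az": 0, "claw": 80}, {"x": 20, "y": -40, "z": 0, "ax": 0, "ay": 0, "az": 0, "claw": 80}, {"x": 20, "y": -40, "z": 0, "ax": 0, "ay": 0, "az": 0, "claw": 80}, {"x": 0, "y": 0, "z": 0, "ax": 0, "ay": 0, "az": 0, "claw": 80}, {"x": 0, "y": 0, "z": 0, "ax": 0, "ay": 0, "az": 0, "claw": 80}]'

```text
clock: 62.3
position: [0.4351, 0.0872, 0.1968]
eef_rot: [0.056, 0.998, 0.0, 0.001]
force: [0.8, 0.0, 0.4]
opening: 0.802
```

Run:
```python
from bars import *
goto([0,0,0])
c=calibration("top");im=capture("top");cv2.imwrite("pics/t28.png",im[60:360,120:490,::-1].repeat(2,0).repeat(2,1))
r,f=rect(im,c,.07,x0=.46,x1=.86,y0=.1,y1=.42,s=1400);cv2.imwrite("pics/t28f.png",r[:,:,::-1])
for n in ["foil_roll","solder_spool","flux_bottle","patina_jar","hammer"]: print(n,look("top",n)[:1])
print(look("top","bar_a"))
im=capture("side");cv2.imwrite("pics/s28.png",im[:,:,::-1])
```

```text
t 62.30 pos [0.4351 0.0872 0.1968] F [0.8 0.  0.4] op 0.802 q6 -1.32
  shift mm (current tool axes) [ 422.9 -135.4  196.2]  turn [0. 0. 0.]
  shift after turn [ 422.9 -135.4  196.2]
foil_roll [(0.59, [0.3721, -0.2348, 0.0092], [384.0, 252.0])]
solder_spool [(0.66, [0.7554, -0.1322, 0.0531], [351.0, 121.0])]
flux_bottle [(0.68, [0.7365, -0.0492, 0.0809], [323.0, 123.0])]
patina_jar [(0.62, [0.7229, -0.2711, 0.0856], [401.0, 129.0])]
hammer [(0.65, [0.3635, -0.3809, 0.0237], [435.0, 256.0])]
[(0.84, [0.713, 0.2613, 0.0979], [213.0, 127.0]), (0.8, [0.7086, 0.2062, 0.0973], [233.0, 129.0]), (0.79, [0.5704, -0.4439, 0.0323], [456.0, 186.0]), (0.69, [0.5717, -0.1702, 0.0264], [363.0, 184.0]), (0.66, [0.2678, 0.2189, 0.0256], [226.0, 286.0]), (0.58, [0.5706, -0.3892, 0.0242], [436.0, 186.0]), (0.5, [0.5674, -0.3242, 0.0281], [415.0, 186.0])]
```

View pics/t28.png

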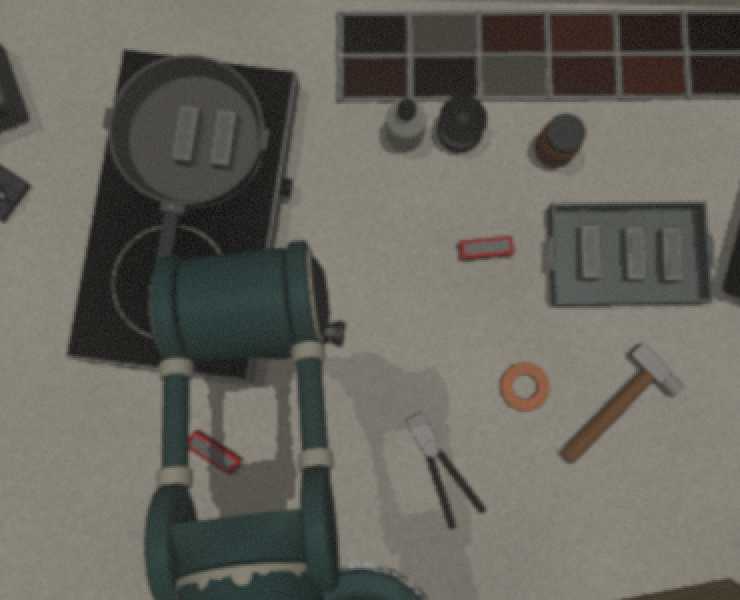

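View pics/t28f.png

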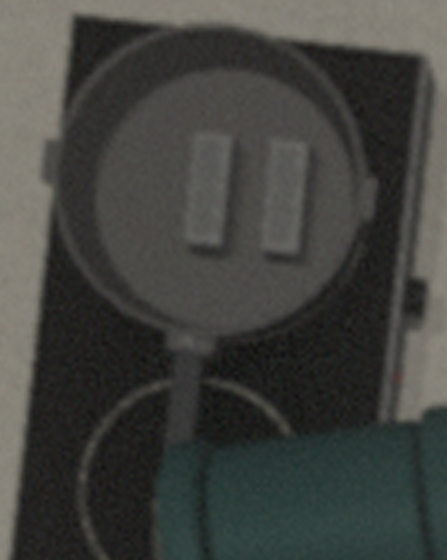

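View pics/s28.png

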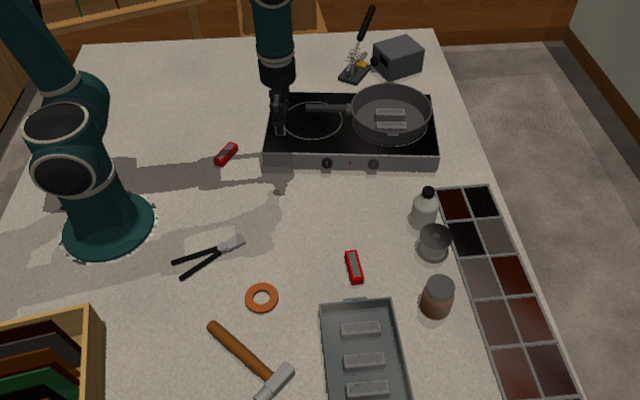

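Run:
```python
from rig import order
print(order.close_job())
```

```text
the job is handed in; nothing more can be done
None
```

The pan is back on the large ring with both lead bars in it, the three zinc bars are in the tray, and the job was handed in at about 62 s.

- **Sorting:** Five bars were present. By weight, two were lead (about 6.2 N and 5.8 N) and lie side by side in the pan. Three were zinc (3.9, 4.0 and 3.8 N) and lie flat and apart in the tray. The two red look-alikes were not touched.
- **Pan position:** I slid the pan by its handle both ways. The last measurement put its middle at (0.716, 0.258), about 2 mm from the large ring's centre (0.717, 0.257).
- **Final checks:** The two bars in the pan are within about 52 mm of its middle. The bystanders measure within about 5 mm of where they started. The gripper is empty and clear of everything.

Three things did not go smoothly:

- **Pan knocked aside:** Between the first release and the first weighing, the pan was knocked about 87 mm off the small ring. I set the bar back down, slid the pan back to within about 5 mm of the small ring's centre, and carried on.
- **Missed grasps:** Two early grasps closed without holding a bar. The fingertips sat roughly 20 mm higher than the stated tool geometry implies, so I corrected the grasp height by contact. The cause is not known.
- **Finder disagreement:** The trained finder placed the pan 15–20 mm to one side of my circle fits, the fits agreeing with each other to about 2 mm. I went with the fits.

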